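# Cull warped cover plates and lock the flat ones in the steriliser carrier

### The arm

A 7-joint arm with a two-finger parallel gripper is mounted at the origin on the work surface. World frame = base frame: x ahead of the robot, y to its left, z up, the work surface at z = 0. Lengths are in m, angles in rad, forces in N, time in s.
With the tool pointing down it reaches from about 0.35 to 0.9 m from the base axis. Payload 8.1 kg.
Tool frame: the origin (TCP) lies midway between the tips of the shut fingers; the grasp point (between the pads) lies manip.pinch_z behind it (manip.pinch_z is the distance from the TCP to the grasp point, in m); x points along the fingers, y is the direction in which the jaws open and shut, and the axes are right-handed (so a half turn about x gives the same grasp; the last joint's range is limited). The gripper opens to 85 mm and grips with 20 to 120 N. Pads are 22 mm wide; open, the fingers measure 114 mm over their backs; the gripper's body (76 mm by 85 mm) begins 54 mm behind the grasp point. The pads swing forward as they close: fully open they stand 13 mm farther back than shut.
Start: joints at [-1.388, 0.434, 0.025, 1.573, -0.012, 1.134, -0.075], TCP at [0.176, 0.6, 0.231] pointing down, gripper open.
Joint ranges: [-2.62, 2.62], [-0.44, 2.09], [-1.27, 1.32], [0.08, 2.57], [-1.32, 4.46], [0.12, 2], [-2.74, 2.74]. Speed limits (rad/s): [2.22, 2.22, 3.01, 3.01, 3.14, 3.14, 3.14].

### API

Orientations are given as a unit quaternion [x, y, z, w].
In Python, from rig import status, eyes, manip, regions_of, spot_point gives the robot as it stands.
- The arm moves only by the tool jog_arm, never from a script. Its argument "steps" is a list of rows, each an object with "rot": the turn, a rotation vector about the tool's x, y, z as a fraction of full scale, a list of three; "linear": the shift along the tool's x, y, z as a fraction of full scale, a list of three; "grip": the opening, from 0 (shut) to 1 (fully open). In form: [{"rot": [ax, ay, az], "linear": [dx, dy, dz], "grip": grip}, ...]. A call has 1 to 5 rows; each row is the pose to reach, as a shift and turn from the pose commanded when the call began, along the tool's axes at that moment, turning the shorter way round; what a row does not reach only later rows make up. Full scale, the value 1, is 0.1 m for a shift and pi rad for a turn. A row lasts 1/10 s, in which the tool goes at most 50 mm and 8.59 degrees, less where a joint would pass 70% of its speed; a pose out of reach is approached as far as the arm can. A call with a number of a shift or a turn outside -1 to 1 is refused whole. A call with a gripper value outside its range is refused whole. The fingers move at their own pace and stop on an object; the grip force is fixed at half the most. Time passes only in rows, so rows that repeat a pose let the fingers close. It gives the time, the measured TCP pose, the force and the opening at its end, in the units of the state.
- status.get_obs(): the state, without advancing time (a new reading comes with each control period).
- eyes.get_image(name): name is "scene" or "top" or "wrist"; returns a dict with "img" (480x640x3 uint8, red, green, blue), "K" (3x3 intrinsics, pixels), "view" (4x4, takes a point from world to camera coordinates). Camera axes: x right, y down, z forward; pixel columns grow to the right and rows downward; lengths in m; the calibration is good to about 2 mm. A picture is of the moment at which its call begins. There is no depth.
- manip.job_done(): hands the job in, once; it reports no verdict.
Trained networks look in a picture, given as the dict that the camera call returned (one of the last four; its "shot" number tells which), for a name from the list of things; names that differ only in an ending like _2 or _b are one class to them, and where a whole thing is asked for, a point or a joint stands for the part that bears it (a point fixed in the world has none). Each returns a list of dicts, best first, with "score" (0 to 1); they miss things now and then, are a little off and sometimes report something else, mostly with a low value. They report only what shows in the picture. A call takes as long as a camera call. They do not tell look-alikes from the thing itself.
- regions_of(query, picture): "pixels" (480x640 bool, what is visible of it).
- spot_point(query, picture): "position" ([x, y, z] in m, in world coordinates, good to about 4 mm: a listed point, or the origin of a listed thing).
The state is a dict: "clock": time; "joint_pos": joint angles; "dq": joint speeds; "effort": joint torques, N m; "tcp_pos": TCP position; "eef_rot": TCP orientation; "ft_force": force on the tool from outside, world axes, zero at the start; "ft_torque": the same for the moment, N m; "opening": finger opening in m.
Only numpy, scipy, OpenCV 4.12 (cv2) and the standard library are available. Lean on these libraries where they do the work, as an engineer would, in place of code of your own. Each camera call takes 0.05 s, during which the arm holds its last target. There are 200 camera calls.

### The job

The green cover plates are back from the autoclave and some may be warped: those rock when a corner is pressed while they lie on the dark inspection slab. First turn the black knob on the carrier anticlockwise until the red hold-down bar is all the way up; then lay each flat plate squarely in a blue-outlined bay of the carrier (one per bay, either bay), its far end under the bar, and lay every rocking plate on the floor of the orange reject tray. When all are sorted, screw the bar fully down over them; leave the culture jars and the beaker where they are.

Things in the scene. Friction and masses are not known exactly. Their poses are not given: they have to be found in the camera images.
- carrier: fixed aluminium deck, 150 (x) x 228 (y) x 12 mm; origin: centre of its underside, on the bench. Two blue-outlined bays; along its far (+x) edge the red hold-down bar, 28 (x) x 224 (y) x 12 mm, near edge at carrier x = +18 mm, so it overhangs the last 12 mm of a plate in a bay. Bar's underside above the deck: 9 mm fully down (1 mm over a plate), 27 mm fully up
- bay_left (a point): centre of the left (+y) bay, on the deck surface (12 mm above the bench), at carrier x = -15, y = +68 mm. The blue outline is 96 x 66 mm; a plate lies in it with its long side along the carrier's x and its centre over this point
- bay_right (a point): centre of the right (-y) bay, as the left one, at carrier x = -15, y = -68 mm
- knob (a joint): turn of the black knob in rad: 0 = bar fully down, 4.5 = bar fully up (end stops at both); grows anticlockwise seen from above. Knob, stem and bar rise together 4 mm per rad (18 mm in all). Friction about 0.05 N m; it stays where it is left.
- knob_grip (a point): point on the knob's vertical axis at the middle of its 28 mm high, 34 mm diameter round grip; over the middle of the bar at carrier x = +37 mm, y = 0. 55 mm above the bench with the bar down, 73 mm with the bar up. The knob's top is 14 mm above this point, the bar's top 22 mm below it
- slab: dark steel inspection slab, fixed, flat, 120 (x) x 150 (y) x 15 mm; origin: centre of its underside, on the bench; its top is 15 mm above the bench
- tray: orange reject tray, fixed, open on top, outside 122 (x) x 160 (y) x 22 mm, walls 4 mm, floor 4 mm; origin: centre of its underside, on the bench
- plate_1: green plastic cover plate, 90 (x) x 60 (y) x 8 mm, 50 to 80 g; origin: centre of underside. All look alike. Flat, or warped: twisted about x, corners of one diagonal 3 mm below those of the other; on a flat surface it leans about 0.06 rad, one corner 6 mm up (or balances level until touched); pressed there (well under 1 N) it rocks over and stays so. May be absent
- plate_2: green plastic cover plate, 90 (x) x 60 (y) x 8 mm, 50 to 80 g; origin: centre of underside. All look alike. Flat, or warped: twisted about x, corners of one diagonal 3 mm below those of the other; on a flat surface it leans about 0.06 rad, one corner 6 mm up (or balances level until touched); pressed there (well under 1 N) it rocks over and stays so. May be absent
- plate_3: green plastic cover plate, 90 (x) x 60 (y) x 8 mm, 50 to 80 g; origin: centre of underside. All look alike. Flat, or warped: twisted about x, corners of one diagonal 3 mm below those of the other; on a flat surface it leans about 0.06 rad, one corner 6 mm up (or balances level until touched); pressed there (well under 1 N) it rocks over and stays so. May be absent
- jar_a: bystander, to be left alone: culture jar with white cap, 68 mm across, 94 mm tall; origin: centre of the underside
- jar_b: bystander, to be left alone: culture jar with white cap, 76 mm across, 84 mm tall; origin: centre of the underside
- jar_c: bystander, to be left alone: culture jar with white cap, 68 mm across, 94 mm tall; origin: centre of the underside
- jar_d: bystander, to be left alone: culture jar with white cap, 72 mm across, 104 mm tall; origin: centre of the underside
- beaker: bystander, to be left alone: open glass beaker, 60 mm across, 70 mm tall; origin: centre of the underside
There are look-alikes about, which are no part of the job. What is shaped like the plate_2 but purple is not meant.

How it is judged:
By the outcome, as a careful person would: the job done as asked, in the order asked, and still so for the second after the job is handed in, with the robot touching nothing.
Of plate_1, plate_2, plate_3 only 2 to 3 are there at a start; the rules pass over those that are not, and their reading is None.
At some moment in a run one of plate_1, plate_2, plate_3 may be knocked a few centimetres aside while the robot is not near it.
Once in a run the grip may slacken for a moment while it holds something.
It also fails if it takes over 210 s, if anything falls off the work surface, if the arm or the gripper's body presses on something with over 40 N, if the wrist force passes 120 N, or if a joint passes its speed limit or range.

## Working session

There is one attempt and no reset: what is moved stays moved. The work goes in short steps, Python scripts to look and compute and a tool call to move; the robot and the scene stay as the last step left them, time stands still between calls to the robot, and variables do not carry over. Pictures are saved under pics/ and viewed, about 12 in all and at most 16, crops included, and the job is handed in when it is done.

Besides the shell and the picture viewer there is one more tool, called by a JSON object that holds its "op" and its "data". jog_arm: Moves the arm, as the interface text tells. Its arguments: {"type":"object","properties":{"steps":{"type":"array"}},"required":["steps"]}

```bash
mkdir -p pics; ls
cat > h.py <<'E'
from rig import status, eyes, manip, regions_of, spot_point
import numpy as np, cv2
from scipy.spatial.transform import Rotation as R
def shot(n,name=None):
    p=eyes.get_image(n)
    if name: cv2.imwrite(f'pics/{name}.png',p['img'][:,:,::-1])
    return p
def ray(p,u,v,z):
    "pixel -> world at height z"
    V=p['view'];d=V[:3,:3].T@np.linalg.inv(p['K'])@[u,v,1];c=-V[:3,:3].T@V[:3,3]
    return c+d*(z-c[2])/d[2]
def proj(p,X):
    q=p['view'][:3,:3]@np.array(X)+p['view'][:3,3];q=p['K']@q;return q[:2]/q[2]
def jog(pos,rot=None):
    "linear fractions to reach world TCP pos"
    o=status.get_obs();r=R.from_quat(o['eef_rot'])
    l=r.inv().apply(np.array(pos)-o['tcp_pos'])/0.1
    return l.round(3)
E
python3 - <<'E'
from h import *
o=status.get_obs()
for k,v in o.items(): print(k,np.round(v,3))
print(manip.pinch_z, R.from_quat(o['eef_rot']).as_matrix().round(2))
for n in ['top','scene']:
    p=shot(n,n+'0')
    for q in ['carrier','bay_left','bay_right','knob_grip','slab','tray','plate_1','jar_a','beaker']:
        print(n,q,[(np.round(s['position'],3).tolist(),round(s['score'],2),proj(p,s['position']).round().tolist()) for s in spot_point(q,p)])
E
```

```text
pics
clock 0.0
joint_pos [-1.388  0.435  0.025  1.574 -0.012  1.134 -0.075]
dq [-0.     0.    -0.001 -0.003 -0.002  0.001 -0.003]
effort [ 1.0000e-03 -6.7045e+01  1.0250e+00 -3.1622e+01  1.5000e-02  1.2000e-02
  0.0000e+00]
tcp_pos [0.176 0.599 0.231]
eef_rot [ 0.1    0.7   -0.101  0.7  ]
ft_force [ 0.589  0.52  -0.333]
ft_torque [ 0.025 -0.008 -0.007]
opening 0.086
0.0187 [[-0.    0.28  0.96]
 [-0.    0.96 -0.28]
 [-1.   -0.    0.  ]]
top carrier [([0.56, -0.007, -0.002], 0.82, [330.0, 254.0]), ([0.551, 0.062, 0.014], 0.72, [307.0, 257.0])]
top bay_left [([0.55, 0.064, 0.01], 0.97, [306.0, 257.0])]
top bay_right [([0.538, -0.076, 0.009], 0.87, [354.0, 260.0])]
top knob_grip [([0.589, -0.005, 0.057], 0.55, [329.0, 241.0])]
top slab [([0.6, -0.304, -0.002], 0.8, [429.0, 239.0])]
top tray [([0.432, -0.298, 0.002], 0.79, [431.0, 296.0])]
top plate_1 [([0.474, 0.372, 0.002], 0.8, [201.0, 285.0]), ([0.604, 0.236, 0.001], 0.67, [248.0, 240.0]), ([0.664, 0.491, 0.003], 0.63, [163.0, 221.0]), ([0.593, -0.006, 0.055], 0.51, [330.0, 240.0]), ([0.508, 0.536, -0.0], 0.21, [145.0, 274.0])]
top ja
[... 438 characters left out ...]
, 0.51, [310.0, 237.0]), ([0.506, 0.538, -0.0], 0.32, [517.0, 310.0])]
scene slab [([0.594, -0.305, -0.002], 0.57, [229.0, 222.0]), ([0.55, 0.066, 0.008], 0.29, [341.0, 252.0])]
scene tray [([0.435, -0.293, 0.001], 0.85, [264.0, 200.0])]
scene plate_1 [([0.596, 0.234, 0.002], 0.97, [388.0, 284.0]), ([0.475, 0.376, -0.003], 0.96, [457.0, 280.0]), ([0.665, 0.491, 0.002], 0.71, [478.0, 342.0])]
scene jar_a [([0.503, 0.536, 0.0], 0.97, [516.0, 309.0]), ([0.697, 0.337, 0.002], 0.7, [409.0, 324.0]), ([0.752, 0.11, -0.0], 0.64, [315.0, 301.0]), ([0.741, -0.109, 0.005], 0.6, [248.0, 267.0])]
scene beaker [([0.527, -0.495, -0.002], 0.68, [199.0, 195.0]), ([0.754, 0.109, 0.004], 0.26, [314.0, 301.0])]
```

Run:
```python
import cv2
a=cv2.imread('pics/top0.png')[150:350,110:530]; b=cv2.imread('pics/scene0.png')[150:400,170:560]
a=cv2.resize(a,(660,314),interpolation=2);b=cv2.resize(b,(440,282),interpolation=2)
c=cv2.copyMakeBorder(b,0,0,0,220,0);cv2.imwrite('pics/c0.png',cv2.vconcat([a,c]))
```

```text
(no output)
```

View pics/c0.png

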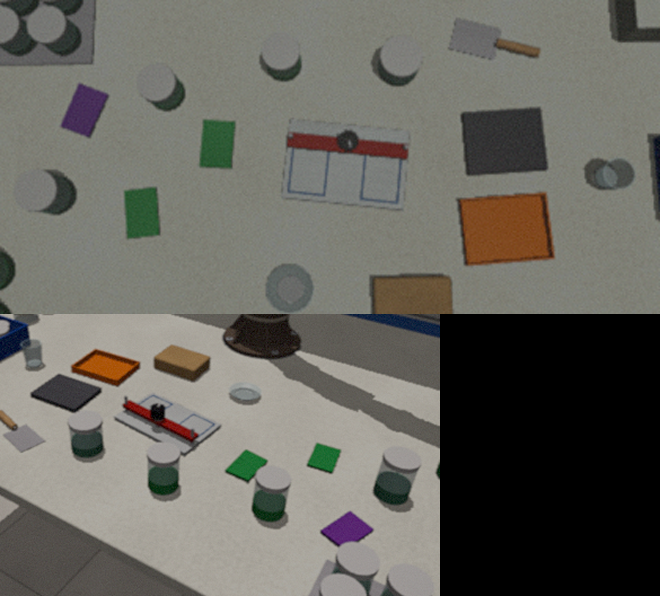

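Two green plates are in view, at top px (248,240) and (201,285). Possible mistakes are the purple plate at (163,221), which is excluded by its colour, and the brown block at about (372,335). The bar looks low, with the knob at (330,240). I'll go to the knob first.

{"op": "jog_arm", "data": {"steps": [{"rot": [0,0,0],"linear": [0,-0.9,1.0],"grip": 1},{"rot": [0,0,0],"linear": [0,-0.9,1.0],"grip": 1},{"rot": [0,0,0],"linear": [0,-0.9,1.0],"grip": 1},{"rot": [0,0,0],"linear": [0,-0.9,1.0],"grip": 1}]}}

```text
clock: 1.4
tcp_pos: [0.2508, 0.4806, 0.2317]
eef_rot: [0.103, 0.699, -0.104, 0.7]
ft_force: [-0.1, 0.2, -0.3]
opening: 0.0855
```

{"op": "jog_arm", "data": {"steps": [{"rot": [0,0,0],"linear": [0,-0.9,1.0],"grip": 1},{"rot": [0,0,0],"linear": [0,-0.9,1.0],"grip": 1},{"rot": [0,0,0],"linear": [0,-0.9,1.0],"grip": 1},{"rot": [0,0,0],"linear": [0,-0.9,1.0],"grip": 1}]}}

```text
clock: 1.8
tcp_pos: [0.3203, 0.3666, 0.2317]
eef_rot: [0.103, 0.699, -0.103, 0.7]
ft_force: [-0.1, 0.3, 0.6]
opening: 0.0853
```

{"op": "jog_arm", "data": {"steps": [{"rot": [0,0,0],"linear": [0,-0.9,1.0],"grip": 1},{"rot": [0,0,0],"linear": [0,-0.9,1.0],"grip": 1},{"rot": [0,0,0],"linear": [0,-0.9,1.0],"grip": 1},{"rot": [0,0,0],"linear": [0,-0.9,1.0],"grip": 1}]}}

```text
clock: 2.2
tcp_pos: [0.3904, 0.2525, 0.2317]
eef_rot: [0.103, 0.699, -0.103, 0.7]
ft_force: [-0.8, 0.2, 0.7]
opening: 0.0849
```

{"op": "jog_arm", "data": {"steps": [{"rot": [0,0,0],"linear": [0,-0.9,1.0],"grip": 1},{"rot": [0,0,0],"linear": [0,-0.9,1.0],"grip": 1},{"rot": [0,0,0],"linear": [0,-0.9,1.0],"grip": 1},{"rot": [0,0,0],"linear": [0,-0.9,1.0],"grip": 1}]}}

```text
clock: 2.6
tcp_pos: [0.4608, 0.1383, 0.2316]
eef_rot: [0.103, 0.699, -0.103, 0.7]
ft_force: [-0.5, 0.3, -0.1]
opening: 0.0854
```

{"op": "jog_arm", "data": {"steps": [{"rot": [0,0,0],"linear": [0,-0.9,0.6],"grip": 1},{"rot": [0,0,0],"linear": [0,-0.9,0.6],"grip": 1},{"rot": [0,0,0],"linear": [0,-0.9,0.6],"grip": 1},{"rot": [0,0,0],"linear": [0,-0.9,0.6],"grip": 1}]}}

```text
clock: 3.0
tcp_pos: [0.4912, 0.0382, 0.2313]
eef_rot: [0.102, 0.7, -0.101, 0.7]
ft_force: [0.7, 0.7, 0.6]
opening: 0.0855
```

Run:
```python
from h import *
o=status.get_obs()
print(o['clock'],o['tcp_pos'].round(3),o['joint_pos'].round(3),o['ft_force'].round(2)); print(R.from_quat(o['eef_rot']).as_matrix().round(3))
p=shot('wrist','w1'); c=-p['view'][:3,:3].T@p['view'][:3,3]; print('cam',c.round(3),p['view'][:3,:3].round(2),p['K'][0])
for q in ['carrier','knob_grip','bay_left','bay_right','slab','plate_1']:
    print(q,[(np.round(s['position'],4).tolist(),round(s['score'],2),proj(p,s['position']).round().tolist()) for s in spot_point(q,p)])
```

```text
3.0 [0.491 0.038 0.231] [-0.479  0.218  0.355  1.91  -0.088  1.029  1.196] [0.67 0.66 0.6 ]
[[ 0.     0.284  0.959]
 [ 0.     0.959 -0.284]
 [-1.     0.     0.   ]]
cam [0.415 0.06  0.374] [[ 0.28  0.96 -0.  ]
 [ 0.91 -0.27  0.31]
 [ 0.29 -0.09 -0.95]] [405.44908746   0.         320.51241056]
carrier [([0.5566, -0.007, 0.0035], 0.86, [297.0, 270.0])]
knob_grip [([0.5972, -0.0073, 0.0559], 0.84, [307.0, 333.0])]
bay_left [([0.5486, 0.0607, 0.0096], 0.93, [361.0, 247.0])]
bay_right [([0.5351, -0.0704, 0.003], 0.66, [229.0, 268.0]), ([0.5966, -0.0097, 0.0556], 0.55, [304.0, 333.0])]
slab [([0.5971, -0.3037, 0.0006], 0.57, [48.0, 374.0])]
plate_1 [([0.6005, 0.2324, -0.0038], 0.84, [542.0, 243.0])]
```

View pics/w1.png

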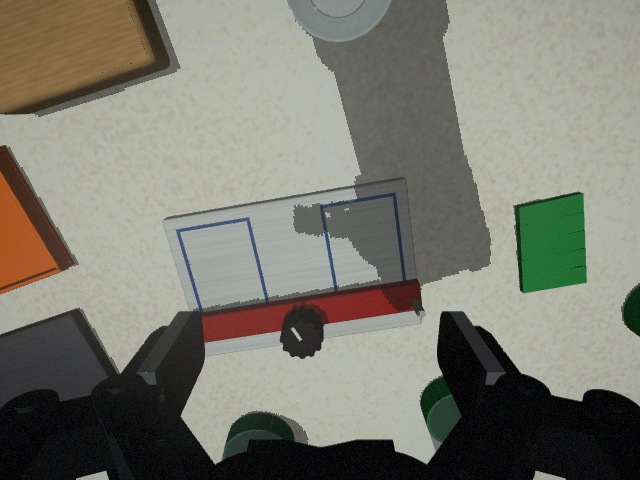

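The picture shows both bays, with blue near corners at (178,231), (248,219), (321,207) and (396,194). The knob is at (302,332), the bar is low, and a green plate sits at (551,243). Next I'll fit the carrier pose, and unwind the wrist so the knob can be turned in one grasp.

```bash
cat >> h.py <<'E'
from scipy.optimize import least_squares
def rigid(P,Q):
    "2D rigid fit P(local)->Q(world): x,y,yaw"
    f=lambda a:(P@np.array([[np.cos(a[2]),np.sin(a[2])],[-np.sin(a[2]),np.cos(a[2])]])+a[:2]-Q).ravel()
    s=least_squares(f,[Q[:,0].mean(),Q[:,1].mean(),0]);return s.x,s.fun.reshape(-1,2)
E
python3 - <<'E'
from h import *
p=shot('wrist')
px=[(178,231),(248,219),(321,207),(396,194),(164,218),(405,178)]
P=np.array([(-63,-101),(-63,-35),(-63,35),(-63,101),(-75,-114),(-75,114)])/1e3
P=P[:, :]; Q=np.array([ray(p,u,v,0.012)[:2] for u,v in px])
# carrier +y is left; image-left is -y
x,r=rigid(P,Q); print('carrier',x.round(4)); print((r*1e3).round(1))
a=x[2]; M=np.array([[np.cos(a),-np.sin(a)],[np.sin(a),np.cos(a)]])
for n,l in dict(knob=(.037,0),bl=(-.015,.068),br=(-.015,-.068)).items(): print(n,(M@l+x[:2]).round(4))
for z in (.069,.087):print('knob top centre at z',z,ray(p,302,325,z).round(4))
rr=regions_of('plate_1',p)
for s in rr[:2]:
    m=s['pixels'].astype(np.uint8);c=cv2.minAreaRect(cv2.findNonZero(m));b=cv2.boxPoints(c)
    w=np.array([ray(p,u,v,.008)[:2] for u,v in b]); print(s['score'],w.round(3).tolist(),w.mean(0).round(4))
E
```

```text
carrier [ 0.5571 -0.0039 -0.1151]
[[-0.8  1.2]
 [-0.6  0.1]
 [-0.5  1.6]
 [-0.4 -1.6]
 [ 1.1 -2.8]
 [ 1.1  1.6]]
knob [ 0.5939 -0.0081]
bl [0.55   0.0654]
br [ 0.5344 -0.0697]
knob top centre at z 0.069 [ 0.5801 -0.0039  0.069 ]
knob top centre at z 0.087 [ 5.704e-01 -1.000e-04  8.700e-02]
0.75 [[0.542, 0.207], [0.555, 0.269], [0.654, 0.266], [0.641, 0.199]] [0.5981 0.2351]
```

{"op": "jog_arm", "data": {"steps": [{"rot": [0.047,0,0],"linear": [0,0,0],"grip": 1},{"rot": [0.094,0,0],"linear": [0,0,0],"grip": 1},{"rot": [0.141,0,0],"linear": [0,0,0],"grip": 1},{"rot": [0.188,0,0],"linear": [0,0,0],"grip": 1},{"rot": [0.235,0,0],"linear": [0,0,0],"grip": 1}]}}

```text
clock: 3.95
tcp_pos: [0.4906, 0.0385, 0.2314]
eef_rot: [0.348, 0.615, -0.348, 0.615]
ft_force: [-0.5, 0.1, -1.0]
opening: 0.0852
```

{"op": "jog_arm", "data": {"steps": [{"rot": [0.047,0,0],"linear": [0,0,0],"grip": 1},{"rot": [0.094,0,0],"linear": [0,0,0],"grip": 1},{"rot": [0.141,0,0],"linear": [0,0,0],"grip": 1},{"rot": [0.188,0,0],"linear": [0,0,0],"grip": 1},{"rot": [0.235,0,0],"linear": [0,0,0],"grip": 1}]}}

```text
clock: 4.45
tcp_pos: [0.4906, 0.0385, 0.2313]
eef_rot: [0.547, 0.448, -0.547, 0.448]
ft_force: [-0.5, -1.1, 0.3]
opening: 0.0854
```

{"op": "jog_arm", "data": {"steps": [{"rot": [0.047,0,0],"linear": [0,0,0],"grip": 1},{"rot": [0.094,0,0],"linear": [0,0,0],"grip": 1},{"rot": [0.141,0,0],"linear": [0,0,0],"grip": 1},{"rot": [0.188,0,0],"linear": [0,0,0],"grip": 1},{"rot": [0.235,0,0],"linear": [0,0,0],"grip": 1}]}}

```text
clock: 4.95
tcp_pos: [0.4906, 0.0385, 0.2314]
eef_rot: [0.672, 0.221, -0.672, 0.221]
ft_force: [0.7, 0.2, 0.4]
opening: 0.0855
```

{"op": "jog_arm", "data": {"steps": [{"rot": [0.047,0,0],"linear": [0,0,0],"grip": 1},{"rot": [0.094,0,0],"linear": [0,0,0],"grip": 1},{"rot": [0.141,0,0],"linear": [0,0,0],"grip": 1},{"rot": [0.188,0,0],"linear": [0,0,0],"grip": 1},{"rot": [0.235,0,0],"linear": [0,0,0],"grip": 1}]}}

```text
clock: 5.45
tcp_pos: [0.4906, 0.0386, 0.2314]
eef_rot: [0.706, -0.036, -0.706, -0.037]
ft_force: [-0.0, -1.1, -0.3]
opening: 0.0856
```

{"op": "jog_arm", "data": {"steps": [{"rot": [0.047,0,0],"linear": [0,0,0],"grip": 1},{"rot": [0.094,0,0],"linear": [0,0,0],"grip": 1},{"rot": [0.141,0,0],"linear": [0,0,0],"grip": 1},{"rot": [0.188,0,0],"linear": [0,0,0],"grip": 1},{"rot": [0.235,0,0],"linear": [0,0,0],"grip": 1}]}}

```text
clock: 5.95
tcp_pos: [0.4906, 0.0386, 0.2314]
eef_rot: [0.645, -0.289, -0.645, -0.289]
ft_force: [0.8, 0.5, -0.4]
opening: 0.0852
```

Run:
```python
from h import *
o=status.get_obs();print(o['clock'],o['tcp_pos'].round(4),o['joint_pos'].round(3),R.from_quat(o['eef_rot']).as_matrix().round(3).tolist())
print(jog([0.596,-0.0075,0.12]))
```

```text
5.95 [0.4906 0.0386 0.2314] [-1.043  0.348  1.135  1.945 -0.36   1.073 -2.166] [[0.0, -0.745, -0.667], [0.0, -0.667, 0.745], [-1.0, -0.0, 0.0]]
[ 1.114 -0.478 -1.046]
```

{"op": "jog_arm", "data": {"steps": [{"rot": [0,0,0],"linear": [0.3,-0.24,-0.52],"grip": 1},{"rot": [0,0,0],"linear": [0.6,-0.47,-0.98],"grip": 1},{"rot": [0,0,0],"linear": [0.9,-0.47,-0.98],"grip": 1},{"rot": [0,0,0],"linear": [0.9,-0.47,-0.98],"grip": 1}]}}

```text
clock: 6.35
tcp_pos: [0.5906, -0.0037, 0.1362]
eef_rot: [-0.644, 0.289, 0.648, 0.285]
ft_force: [-0.8, 0.5, 0.1]
opening: 0.0851
```

Run:
```python
from h import *
p=shot('wrist','w2');o=status.get_obs()
print(o['joint_pos'].round(2),o['tcp_pos'].round(4))
for q in ['knob_grip','carrier','bay_left','bay_right']:
    for s in spot_point(q,p)[:2]: print(q,np.round(s['position'],4),round(s['score'],2),proj(p,s['position']).round(),jog(s['position']))
print(jog([.595,-.008,.041]),proj(p,[.595,-.008,.069]))
```

```text
[-0.69  0.62  0.93  1.82 -0.58  1.01 -1.93] [ 0.5902 -0.0035  0.1387]
carrier [ 0.5581 -0.0053  0.0025] 0.89 [353. 249.] [1.394 0.259 0.204]
bay_left [0.548  0.0595 0.0123] 0.95 [304. 324.] [ 1.303 -0.095  0.753]
bay_right [ 0.5324 -0.0718  0.01  ] 0.64 [448. 209.] [ 1.328  0.905 -0.117]
[ 1.02   0.012 -0.064] [317.42878947 244.77292842]
```

View pics/w2.png

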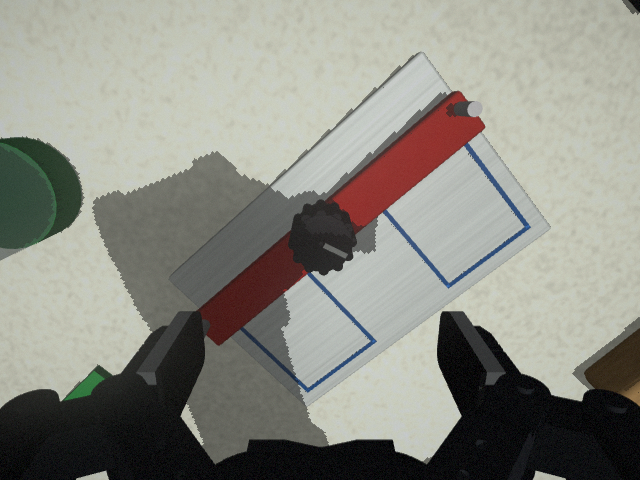

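The knob top is at px (325,237), with the bar running diagonally. The bay outlines are clear, with near corners at (308,389), (375,342), (448,286) and (529,227). I'll refit the carrier from these.

Run:
```python
from h import *
p=shot('wrist')
px=[(308,389),(375,342),(448,286),(529,227),(549,227),(420,52),(170,277)]
P=np.array([(-63,101),(-63,35),(-63,-35),(-63,-101),(-75,-114),(75,-114),(75,114)])/1e3
Q=np.array([ray(p,u,v,0.012)[:2] for u,v in px])
x,r=rigid(P,Q); print('carrier',x.round(4)); print((r*1e3).round(1))
a=x[2]; M=np.array([[np.cos(a),-np.sin(a)],[np.sin(a),np.cos(a)]])
for n,l in dict(knob=(.037,0),bl=(-.015,.068),br=(-.015,-.068)).items(): print(n,(M@l+x[:2]).round(4))
k=ray(p,325,237,.069);print(k)
print(jog([k[0],k[1],.042]),status.get_obs()['tcp_pos'])
```

```text
carrier [ 0.5565 -0.0036 -0.114 ]
[[-0.1 -2.7]
 [ 1.9 -1. ]
 [ 0.7 -0.6]
 [ 1.8  2.8]
 [-1.2  0.7]
 [-1.4  0.9]
 [-1.7 -0.1]]
knob [ 0.5933 -0.0079]
bl [0.5494 0.0656]
br [ 0.5339 -0.0695]
[ 0.59485527 -0.01109533  0.069     ]
[ 1.01   0.036 -0.087] [ 0.59149883 -0.00233966  0.1430153 ]
```

{"op": "jog_arm", "data": {"steps": [{"rot": [0,0,0],"linear": [0.3,0.026,-0.067],"grip": 1},{"rot": [0,0,0],"linear": [0.6,0.026,-0.067],"grip": 1},{"rot": [0,0,0],"linear": [0.8,0.026,-0.067],"grip": 1},{"rot": [0,0,0],"linear": [1.0,0.026,-0.067],"grip": 1},{"rot": [0,0,0],"linear": [1.0,0.026,-0.067],"grip": 1}]}}

```text
clock: 7.15
tcp_pos: [0.5926, -0.0085, 0.0405]
eef_rot: [-0.646, 0.287, 0.647, 0.287]
ft_force: [0.7, 0.1, 0.8]
opening: 0.0851
```

{"op": "jog_arm", "data": {"steps": [{"rot": [0,0,0],"linear": [0,0,0],"grip": 0.3},{"rot": [0,0,0],"linear": [0,0,0],"grip": 0.2},{"rot": [0,0,0],"linear": [0,0,0],"grip": 0.2},{"rot": [0,0,0],"linear": [0,0,0],"grip": 0.2},{"rot": [0,0,0],"linear": [0,0,0],"grip": 0.2}]}}

```text
clock: 7.65
tcp_pos: [0.5944, -0.0096, 0.0426]
eef_rot: [0.647, -0.286, -0.646, -0.287]
ft_force: [-2.5, 1.1, 10.3]
opening: 0.0324
```

Run:
```python
from h import *
o=status.get_obs()
for k in ['clock','tcp_pos','joint_pos','ft_force','ft_torque','opening']: print(k,np.round(o[k],3))
```

```text
clock 7.65
tcp_pos [ 0.594 -0.01   0.043]
joint_pos [-0.599  0.735  0.81   1.882 -0.712  0.839 -1.821]
ft_force [-2.474  1.072 10.278]
ft_torque [ 0.182  0.514 -0.003]
opening 0.032
```

{"op": "jog_arm", "data": {"steps": [{"rot": [-0.047,0,0],"linear": [-0.006,0,0],"grip": 0.2},{"rot": [-0.094,0,0],"linear": [-0.012,0,0],"grip": 0.2},{"rot": [-0.141,0,0],"linear": [-0.018,0,0],"grip": 0.2},{"rot": [-0.188,0,0],"linear": [-0.024,0,0],"grip": 0.2},{"rot": [-0.235,0,0],"linear": [-0.03,0,0],"grip": 0.2}]}}

```text
clock: 8.15
tcp_pos: [0.5943, -0.0098, 0.0456]
eef_rot: [0.707, -0.032, -0.706, -0.033]
ft_force: [-2.4, 0.5, 5.7]
opening: 0.0329
```

{"op": "jog_arm", "data": {"steps": [{"rot": [-0.047,0,0],"linear": [-0.006,0,0],"grip": 0.2},{"rot": [-0.094,0,0],"linear": [-0.012,0,0],"grip": 0.2},{"rot": [-0.141,0,0],"linear": [-0.018,0,0],"grip": 0.2},{"rot": [-0.188,0,0],"linear": [-0.024,0,0],"grip": 0.2},{"rot": [-0.235,0,0],"linear": [-0.03,0,0],"grip": 0.2}]}}

```text
clock: 8.65
tcp_pos: [0.5943, -0.01, 0.0485]
eef_rot: [0.671, 0.224, -0.67, 0.225]
ft_force: [-0.8, 0.3, 5.7]
opening: 0.0323
```

```bash
cat >> h.py <<'E'
def st():
    o=status.get_obs()
    for k in ['clock','tcp_pos','joint_pos','ft_force','ft_torque','opening']: print(k,np.round(o[k],4).tolist())
    m=R.from_quat(o['eef_rot']).as_matrix();print('yaw of tool y',np.arctan2(m[1,1],m[0,1]).round(4))
E
python3 -c "
from h import *
st()"
```

```text
clock 8.65
tcp_pos [0.5943, -0.01, 0.0485]
joint_pos [-0.3551, 0.6167, 0.4113, 1.8587, -0.3516, 0.7364, -0.6727]
ft_force [-0.8104, 0.3382, 5.7331]
ft_torque [0.0728, 0.3742, -0.0564]
opening 0.0323
yaw of tool y -0.9245
```

{"op": "jog_arm", "data": {"steps": [{"rot": [-0.047,0,0],"linear": [-0.006,0,0],"grip": 0.2},{"rot": [-0.094,0,0],"linear": [-0.012,0,0],"grip": 0.2},{"rot": [-0.141,0,0],"linear": [-0.018,0,0],"grip": 0.2},{"rot": [-0.188,0,0],"linear": [-0.024,0,0],"grip": 0.2},{"rot": [-0.235,0,0],"linear": [-0.03,0,0],"grip": 0.2}]}}

```text
clock: 9.15
tcp_pos: [0.5945, -0.0101, 0.0515]
eef_rot: [0.545, 0.451, -0.544, 0.452]
ft_force: [-0.6, -0.5, 4.7]
opening: 0.0324
```

{"op": "jog_arm", "data": {"steps": [{"rot": [-0.047,0,0],"linear": [-0.006,0,0],"grip": 0.2},{"rot": [-0.094,0,0],"linear": [-0.012,0,0],"grip": 0.2},{"rot": [-0.141,0,0],"linear": [-0.018,0,0],"grip": 0.2},{"rot": [-0.188,0,0],"linear": [-0.024,0,0],"grip": 0.2},{"rot": [-0.235,0,0],"linear": [-0.03,0,0],"grip": 0.2}]}}

```text
clock: 9.65
tcp_pos: [0.5947, -0.0101, 0.0544]
eef_rot: [0.345, 0.617, -0.345, 0.618]
ft_force: [0.6, 0.3, 3.6]
opening: 0.0326
```

{"op": "jog_arm", "data": {"steps": [{"rot": [-0.047,0,0],"linear": [-0.006,0,0],"grip": 0.2},{"rot": [-0.094,0,0],"linear": [-0.012,0,0],"grip": 0.2},{"rot": [-0.141,0,0],"linear": [-0.018,0,0],"grip": 0.2},{"rot": [-0.188,0,0],"linear": [-0.024,0,0],"grip": 0.2},{"rot": [-0.235,0,0],"linear": [-0.03,0,0],"grip": 0.2}]}}

```text
clock: 10.15
tcp_pos: [0.5948, -0.0099, 0.0574]
eef_rot: [0.099, 0.699, -0.099, 0.701]
ft_force: [0.6, 0.9, 3.2]
opening: 0.0326
```

```bash
python3 -c "
from h import *
st()"
```

```text
clock 10.15
tcp_pos [0.5948, -0.0099, 0.0574]
joint_pos [0.0656, 0.5873, -0.1993, 1.8142, 0.1619, 0.7536, 1.0711]
ft_force [0.6365, 0.9078, 3.157]
ft_torque [0.2313, -0.0574, -0.0895]
opening 0.0326
yaw of tool y 1.2903
```

{"op": "jog_arm", "data": {"steps": [{"rot": [-0.047,0,0],"linear": [-0.006,0,0],"grip": 0.2},{"rot": [-0.094,0,0],"linear": [-0.012,0,0],"grip": 0.2},{"rot": [-0.141,0,0],"linear": [-0.018,0,0],"grip": 0.2},{"rot": [-0.188,0,0],"linear": [-0.024,0,0],"grip": 0.2},{"rot": [-0.235,0,0],"linear": [-0.03,0,0],"grip": 0.2}]}}

```text
clock: 10.65
tcp_pos: [0.5932, -0.0105, 0.0594]
eef_rot: [-0.16, 0.689, 0.16, 0.688]
ft_force: [1.7, 0.5, -8.2]
opening: 0.0325
```

```bash
python3 -c "
from h import *
st()"
```

```text
clock 10.65
tcp_pos [0.5932, -0.0105, 0.0594]
joint_pos [0.2013, 0.6101, -0.3962, 1.8016, 0.3162, 0.7939, 1.6719]
ft_force [1.7091, 0.453, -8.2182]
ft_torque [0.0432, 0.2144, -1.5482]
opening 0.0325
yaw of tool y 2.0266
```

{"op": "jog_arm", "data": {"steps": [{"rot": [-0.03,0,0],"linear": [-0.003,0,0],"grip": 0.2},{"rot": [-0.06,0,0],"linear": [-0.003,0,0],"grip": 0.2},{"rot": [-0.06,0,0],"linear": [-0.003,0,0],"grip": 0.2}]}}

```text
clock: 10.95
tcp_pos: [0.5939, -0.0103, 0.0594]
eef_rot: [-0.223, 0.671, 0.223, 0.671]
ft_force: [1.3, 0.9, -4.6]
opening: 0.0322
```

```bash
python3 -c "
from h import *
st()"
```

```text
clock 10.95
tcp_pos [0.5939, -0.0103, 0.0594]
joint_pos [0.2341, 0.6194, -0.4451, 1.7977, 0.3543, 0.8041, 1.8235]
ft_force [1.2738, 0.918, -4.6205]
ft_torque [0.1325, -0.2867, -0.574]
opening 0.0322
yaw of tool y 2.2111
```

{"op": "jog_arm", "data": {"steps": [{"rot": [0,0,0],"linear": [0,0,0],"grip": 1},{"rot": [0,0,0],"linear": [0,0,0],"grip": 1},{"rot": [0,0,0],"linear": [0,0,0],"grip": 1},{"rot": [0,0,0],"linear": [-0.4,0,0],"grip": 1},{"rot": [0,0,0],"linear": [-0.8,0,0],"grip": 1}]}}

```text
clock: 11.45
tcp_pos: [0.5928, -0.0096, 0.1398]
eef_rot: [-0.222, 0.672, 0.223, 0.67]
ft_force: [0.9, -0.1, -0.4]
opening: 0.0856
```

{"op": "jog_arm", "data": {"steps": [{"rot": [0.045,0,0],"linear": [-0.25,0,0],"grip": 1},{"rot": [0.09,0,0],"linear": [-0.5,0,0],"grip": 1},{"rot": [0.135,0,0],"linear": [-0.9,0,0],"grip": 1},{"rot": [0.18,0,0],"linear": [-1.0,0,0],"grip": 1},{"rot": [0.2,0,0],"linear": [-1.0,0,0],"grip": 1}]}}

```text
clock: 11.95
tcp_pos: [0.5951, -0.0092, 0.2426]
eef_rot: [-0.002, 0.705, 0.002, 0.709]
ft_force: [0.0, 0.2, -1.4]
opening: 0.0854
```

```bash
cat >> h.py <<'E'
def tocmd(tgt,yaw=None):
    "remaining shift (fractions, current tool axes) and yaw turn (fraction about tool x) to world TCP tgt / tool-y yaw"
    o=status.get_obs();m=R.from_quat(o['eef_rot']).as_matrix();y=np.arctan2(m[1,1],m[0,1])
    print('lin',(m.T@(np.array(tgt)-o['tcp_pos'])/.1).round(3),'rot',None if yaw is None else round(-(((yaw-y)+np.pi)%(2*np.pi)-np.pi)/np.pi,3))
def plates(p,z):
    "green plate outlines: centre, long-axis yaw, size at height z (of top face)"
    h=cv2.cvtColor(p['img'],cv2.COLOR_RGB2HSV);m=cv2.inRange(h,(50,120,40),(75,255,255))
    m=cv2.morphologyEx(m,cv2.MORPH_OPEN,np.ones((3,3)))
    for c in cv2.findContours(m,0,2)[0]:
        if cv2.contourArea(c)<300: continue
        w=np.array([ray(p,*q[0],z)[:2] for q in c],np.float32)
        (cx,cy),(a,b),t=cv2.minAreaRect(w*1000)
        if a<b:t+=90
        t=(t+90)%180-90
        print('green px',c.reshape(-1,2).mean(0).round(),'c',np.round([cx,cy],1),'size',round(a,1),round(b,1),'long yaw',round(np.radians(t),4))
E
python3 - <<'E'
from h import *
st();p=shot('wrist','w3');t=shot('top','t3');plates(p,.008);plates(t,.008)
for s in spot_point('plate_1',t):print(s['position'].round(3),s['score'])
tocmd([.6,.235,.2],np.pi/2)
a=p['img'][:,:,::-1];cv2.imwrite('pics/c3.png',cv2.resize(a,(560,420)))
E
```

```text
clock 11.95
tcp_pos [0.5951, -0.0092, 0.2426]
joint_pos [0.1835, 0.4042, -0.3624, 1.6137, 0.1545, 1.147, 1.3625]
ft_force [0.0429, 0.1782, -1.3686]
ft_torque [-0.0248, 0.006, -0.0001]
opening 0.0854
yaw of tool y 1.5776
green px [578. 195.] c [599.3 235. ] size 62.8 91.2 long yaw -0.0487
green px [245. 241.] c [599.9 235.6] size 55.0 83.5 long yaw -0.0723Traceback (most recent call last):
  File "<stdin>", line 3, in <module>
AttributeError: 'list' object has no attribute 'round'. Did you mean: 'count'?
```

Run:
```python
from h import *
p=shot('wrist');t=shot('top');
for s in spot_point('plate_1',t):print(np.round(s['position'],3),s['score'],proj(t,s['position']))
tocmd([.6,.235,.2],np.pi/2-.05)
for z in (.087,):print('knob top centre',)
a=p['img'][:,:,::-1];b=t['img'][150:350,110:400,::-1]
cv2.imwrite('pics/c3.png',cv2.hconcat([cv2.resize(a,(400,300)),cv2.resize(b,(400,300))]))
```

```text
[ 0.472  0.373 -0.004] 0.69 [201.018409   285.63200356]
[0.604 0.232 0.005] 0.62 [249.15672213 239.98811402]
lin [0.391 2.446 0.1  ] rot 0.02
knob top centre
```

View pics/c3.png

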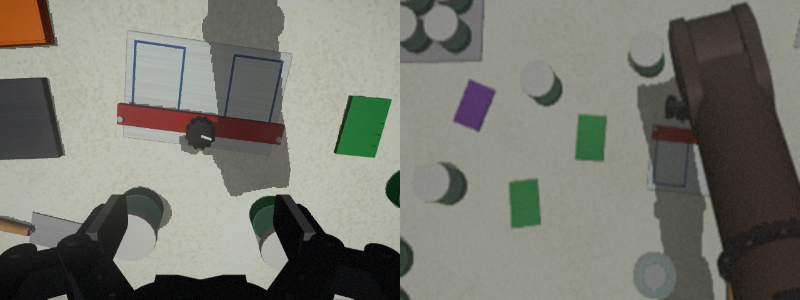

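The bar is raised, its image now overhanging the deck. Both green plates have not moved, at left px (362,126) and right px (591,137)/(524,203). I'm moving over plate A.

{"op": "jog_arm", "data": {"steps": [{"rot": [0.02,0,0],"linear": [0,0.4,0.04],"grip": 1},{"rot": [0.02,0,0],"linear": [0,0.8,0.04],"grip": 1},{"rot": [0.02,0,0],"linear": [0,0.8,0.04],"grip": 1}]}}

```text
clock: 12.55
tcp_pos: [0.5958, 0.0778, 0.2395]
eef_rot: [0.016, 0.707, -0.013, 0.707]
ft_force: [0.6, -0.2, -0.4]
opening: 0.0854
```

{"op": "jog_arm", "data": {"steps": [{"rot": [0,0,0],"linear": [0,0.4,0.05],"grip": 1},{"rot": [0,0,0],"linear": [0,0.8,0.08],"grip": 1},{"rot": [0,0,0],"linear": [0.1,0.8,0.08],"grip": 1}]}}

```text
clock: 12.85
tcp_pos: [0.6085, 0.1576, 0.2304]
eef_rot: [0.016, 0.707, -0.013, 0.707]
ft_force: [-0.7, 1.8, -0.5]
opening: 0.0856
```

{"op": "jog_arm", "data": {"steps": [{"rot": [0,0,0],"linear": [0.3,0.4,0.05],"grip": 1},{"rot": [0,0,0],"linear": [0.6,0.84,0.1],"grip": 1},{"rot": [0,0,0],"linear": [1.0,0.84,0.1],"grip": 1},{"rot": [0,0,0],"linear": [1.0,0.84,0.1],"grip": 1}]}}

```text
clock: 13.25
tcp_pos: [0.6191, 0.233, 0.1232]
eef_rot: [0.015, 0.71, -0.018, 0.704]
ft_force: [-1.2, -1.1, -0.2]
opening: 0.0854
```

Run:
```python
from h import *
st();p=shot('wrist','w4');plates(p,.008);tocmd([.5995,.235,-.003],np.pi/2-.05)
```

```text
clock 13.25
tcp_pos [0.6191, 0.233, 0.1232]
joint_pos [-0.2116, 0.6258, -0.3596, 1.5625, 0.2442, 1.0084, 0.883]
ft_force [-1.1802, -1.0837, -0.2408]
ft_torque [-0.0489, 0.0711, -0.0456]
opening 0.0854
yaw of tool y 1.5246
green px [327. 191.] c [598.9 241.1] size 91.4 51.1 long yaw 0.1107
green px [548.  34.] c [500.8 375.5] size 33.1 61.7 long yaw -1.4822
lin [ 1.296  0.023 -0.209] rot 0.0
```

View pics/w4.png

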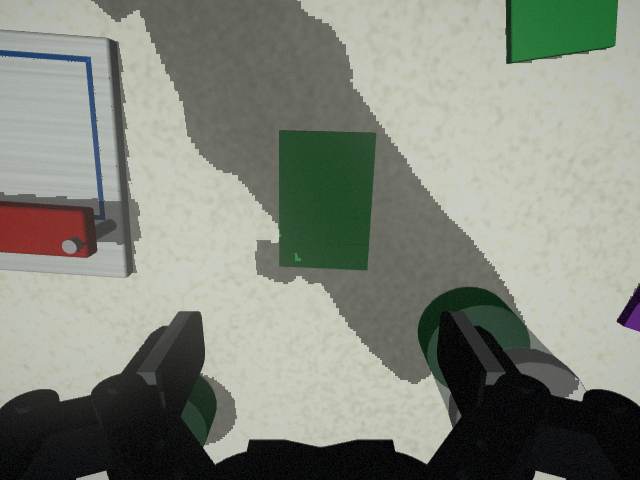

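Plate A's corners are at px (280,130), (376,133), (368,270) and (280,268). It lies in shadow, so I lower the mask threshold.

```bash
sed -i 's/(50,120,40)/(50,120,18)/' h.py
python3 - <<'E'
from h import *
p=shot('wrist');plates(p,.008)
w=np.array([ray(p,u,v,.008)[:2] for u,v in [(280,130),(376,133),(368,270),(280,268)]]);print(w.round(4).tolist(),w.mean(0))
st();c=w.mean(0);tocmd([c[0],c[1],-.003],np.pi/2-.05)
E
```

```text
green px [452. 305.] c [683.6 323.3] size 35.6 68.0 long yaw -1.0204
green px [334. 192.] c [599.8 242.1] size 99.5 50.1 long yaw 0.193
green px [551.  36.] c [502.  375.6] size 31.0 62.1 long yaw -1.4958
[[0.5543, 0.2088], [0.5591, 0.2687], [0.6513, 0.2625], [0.6469, 0.2015]] [0.60287762 0.23536733]
clock 13.35
tcp_pos [0.6228, 0.232, 0.1291]
joint_pos [-0.209, 0.6199, -0.3592, 1.5567, 0.2435, 1.0119, 0.8835]
ft_force [0.3654, -0.4229, 1.6754]
ft_torque [0.0194, -0.037, 0.002]
opening 0.0851
yaw of tool y 1.5206
lin [ 1.321  0.026 -0.198] rot -0.0
```

{"op": "jog_arm", "data": {"steps": [{"rot": [0.007,0,0],"linear": [0.1,0.03,-0.28],"grip": 1},{"rot": [0.007,0,0],"linear": [0.5,0.03,-0.28],"grip": 1},{"rot": [0.007,0,0],"linear": [0.9,0.03,-0.28],"grip": 1},{"rot": [0.007,0,0],"linear": [1.0,0.03,-0.28],"grip": 1},{"rot": [0.007,0,0],"linear": [1.0,0.03,-0.28],"grip": 1}]}}

```text
clock: 13.85
tcp_pos: [0.5957, 0.2365, 0.0301]
eef_rot: [0.026, 0.707, -0.026, 0.707]
ft_force: [-0.5, 0.9, 0.5]
opening: 0.0856
```

Run:
```python
from h import *
st();tocmd([.594,.2355,-.003],1.498)
```

```text
clock 13.85
tcp_pos [0.5957, 0.2365, 0.0301]
joint_pos [-0.2479, 0.6982, -0.3258, 1.6977, 0.2932, 0.7946, 0.7876]
ft_force [-0.4536, 0.9012, 0.4856]
ft_torque [-0.063, 0.0779, 0.0301]
opening 0.0856
yaw of tool y 1.4973
lin [ 0.331 -0.011 -0.016] rot -0.0
```

{"op": "jog_arm", "data": {"steps": [{"rot": [0,0,0],"linear": [0.2,-0.011,-0.016],"grip": 1},{"rot": [0,0,0],"linear": [0.32,-0.011,-0.016],"grip": 0.85},{"rot": [0,0,0],"linear": [0.32,-0.011,-0.016],"grip": 0.6},{"rot": [0,0,0],"linear": [0.32,-0.011,-0.016],"grip": 0.5},{"rot": [0,0,0],"linear": [0.32,-0.011,-0.016],"grip": 0.5}]}}

```text
clock: 14.35
tcp_pos: [0.5943, 0.237, -0.0011]
eef_rot: [0.026, 0.706, -0.025, 0.707]
ft_force: [-1.0, -0.5, 0.2]
opening: 0.0574
```

{"op": "jog_arm", "data": {"steps": [{"rot": [0,0,0],"linear": [0,0,0],"grip": 0.5},{"rot": [0,0,0],"linear": [0,0,0],"grip": 0.5}]}}

```text
clock: 14.55
tcp_pos: [0.5943, 0.237, -0.0015]
eef_rot: [0.026, 0.706, -0.025, 0.707]
ft_force: [0.2, -0.0, 3.6]
opening: 0.0571
```

Run:
```python
from h import *
st();p=shot('top')
for q in ['slab','tray']:
    s=regions_of(q,p)[0]; c=cv2.minAreaRect(cv2.findNonZero(s['pixels'].astype(np.uint8)));z=.015 if q=='slab' else .022
    w=np.array([ray(p,u,v,z)[:2] for u,v in cv2.boxPoints(c)]);print(q,s['score'],w.round(3).tolist(),w.mean(0).round(4))
```

```text
clock 14.55
tcp_pos [0.5943, 0.237, -0.0015]
joint_pos [-0.2586, 0.737, -0.3113, 1.7186, 0.3128, 0.7334, 0.7706]
ft_force [0.2202, -0.0417, 3.6438]
ft_torque [-0.0053, -0.1003, -0.0406]
opening 0.0571
yaw of tool y 1.4985
slab 0.71 [[0.726, -0.053], [0.821, -0.097], [0.786, -0.169], [0.692, -0.124]] [ 0.7563 -0.111 ]
tray 0.86 [[0.489, -0.211], [0.498, -0.381], [0.376, -0.382], [0.367, -0.214]] [ 0.4327 -0.2969]
```

{"op": "jog_arm", "data": {"steps": [{"rot": [0,0,0],"linear": [-0.2,0,0],"grip": 0.5},{"rot": [0,0,0],"linear": [-0.5,0,0],"grip": 0.5},{"rot": [0,0,0],"linear": [-0.8,0,0],"grip": 0.5},{"rot": [0,0,0],"linear": [-1.0,0,0],"grip": 0.5}]}}

```text
clock: 15.1
tcp_pos: [0.5937, 0.2369, 0.0994]
eef_rot: [0.026, 0.706, -0.025, 0.707]
ft_force: [0.5, 0.8, -0.8]
opening: 0.0579
```

{"op": "jog_arm", "data": {"steps": [{"rot": [0,0,0],"linear": [-0.3,-0.2,0.02],"grip": 0.5},{"rot": [0,0,0],"linear": [-0.6,-0.5,0.04],"grip": 0.5},{"rot": [0,0,0],"linear": [-0.6,-0.9,0.07],"grip": 0.5},{"rot": [0,0,0],"linear": [-0.6,-0.9,0.07],"grip": 0.5}]}}

```text
clock: 15.5
tcp_pos: [0.595, 0.1389, 0.1581]
eef_rot: [0.027, 0.706, -0.03, 0.707]
ft_force: [0.2, -0.2, -0.9]
opening: 0.0574
```

Run:
```python
from h import *
st();p=shot('top')
for q in ['slab','tray']:
  for s in spot_point(q,p)[:2]: print(q,np.round(s['position'],3),s['score'])
  for s in regions_of(q,p)[:2]:
    c=cv2.minAreaRect(cv2.findNonZero(s['pixels'].astype(np.uint8)));z=.015 if q=='slab' else .022
    w=np.array([ray(p,u,v,z)[:2] for u,v in cv2.boxPoints(c)]);print(q,s['score'],w.round(3).tolist(),w.mean(0).round(4))
```

```text
clock 15.5
tcp_pos [0.595, 0.1389, 0.1581]
joint_pos [-0.0669, 0.5099, -0.367, 1.6732, 0.2153, 0.999, 0.9822]
ft_force [0.2207, -0.241, -0.8919]
ft_torque [-0.0934, -0.0028, 0.0034]
opening 0.0574
yaw of tool y 1.4908
slab [ 0.599 -0.303 -0.001] 0.8
slab [ 0.747 -0.107 -0.   ] 0.35
slab 0.73 [[0.652, -0.226], [0.661, -0.383], [0.538, -0.382], [0.53, -0.228]] [ 0.5952 -0.3048]
slab 0.33 [[0.562, -0.468], [0.561, -0.548], [0.502, -0.543], [0.504, -0.464]] [ 0.5324 -0.5056]
tray [ 0.432 -0.298  0.003] 0.94
tray 0.56 [[0.488, -0.211], [0.503, -0.377], [0.376, -0.382], [0.361, -0.219]] [ 0.4322 -0.2969]
tray 0.54 [[0.561, -0.466], [0.56, -0.545], [0.502, -0.54], [0.503, -0.461]] [ 0.5317 -0.5028]
```

{"op": "jog_arm", "data": {"steps": [{"rot": [0,0,0],"linear": [0,-0.45,0.03],"grip": 0.5},{"rot": [0,0,0],"linear": [0,-0.88,0.057],"grip": 0.5},{"rot": [0,0,0],"linear": [0,-0.88,0.057],"grip": 0.5}]}}

```text
clock: 16.05
tcp_pos: [0.5934, 0.0513, 0.1567]
eef_rot: [0.026, 0.707, -0.03, 0.706]
ft_force: [-0.5, -0.9, -1.1]
opening: 0.0575
```

{"op": "jog_arm", "data": {"steps": [{"rot": [0,0,0],"linear": [0,-0.45,0.03],"grip": 0.5},{"rot": [0,0,0],"linear": [0,-0.88,0.057],"grip": 0.5},{"rot": [0,0,0],"linear": [0,-0.88,0.057],"grip": 0.5}]}}

```text
clock: 16.35
tcp_pos: [0.5924, -0.037, 0.1568]
eef_rot: [0.027, 0.707, -0.03, 0.706]
ft_force: [0.1, -0.1, -1.0]
opening: 0.0575
```

{"op": "jog_arm", "data": {"steps": [{"rot": [0,0,0],"linear": [0,-0.45,0.03],"grip": 0.5},{"rot": [0,0,0],"linear": [0,-0.88,0.057],"grip": 0.5},{"rot": [0,0,0],"linear": [0,-0.88,0.057],"grip": 0.5}]}}

```text
clock: 16.65
tcp_pos: [0.5915, -0.1252, 0.1568]
eef_rot: [0.027, 0.707, -0.03, 0.706]
ft_force: [-0.8, -0.9, -1.2]
opening: 0.0574
```

{"op": "jog_arm", "data": {"steps": [{"rot": [0,0,0],"linear": [0,-0.45,0.03],"grip": 0.5},{"rot": [0,0,0],"linear": [0,-0.88,0.057],"grip": 0.5},{"rot": [0,0,0],"linear": [0,-0.88,0.057],"grip": 0.5}]}}

```text
clock: 16.95
tcp_pos: [0.5904, -0.2135, 0.1568]
eef_rot: [0.027, 0.707, -0.03, 0.706]
ft_force: [-0.4, -1.0, -0.5]
opening: 0.0575
```

{"op": "jog_arm", "data": {"steps": [{"rot": [-0.02,0,0],"linear": [0,-0.45,0.03],"grip": 0.5},{"rot": [-0.042,0,0],"linear": [0,-0.88,0.057],"grip": 0.5},{"rot": [-0.042,0,0],"linear": [0.4,-0.88,0.057],"grip": 0.5},{"rot": [-0.042,0,0],"linear": [0.4,-0.88,0.057],"grip": 0.5},{"rot": [-0.042,0,0],"linear": [0.4,-0.88,0.057],"grip": 0.5}]}}

```text
clock: 17.45
tcp_pos: [0.5908, -0.2923, 0.1172]
eef_rot: [-0.021, 0.707, 0.022, 0.706]
ft_force: [0.5, -0.4, -0.1]
opening: 0.0574
```

Run:
```python
from h import *
st();p=shot('wrist','w5');tocmd([.588,-.304,.014],1.62)
for q in ['slab']:
  for s in spot_point(q,p)[:2]: print(q,np.round(s['position'],3),s['score'])
```

```text
clock 17.45
tcp_pos [0.5908, -0.2923, 0.1172]
joint_pos [0.5905, 0.6201, -0.3293, 1.5842, 0.2269, 0.9776, 1.8225]
ft_force [0.4639, -0.4269, -0.1193]
ft_torque [0.0371, -0.0383, -0.0082]
opening 0.0574
yaw of tool y 1.632
lin [ 1.044 -0.115 -0.046] rot 0.004
```

View pics/w5.png

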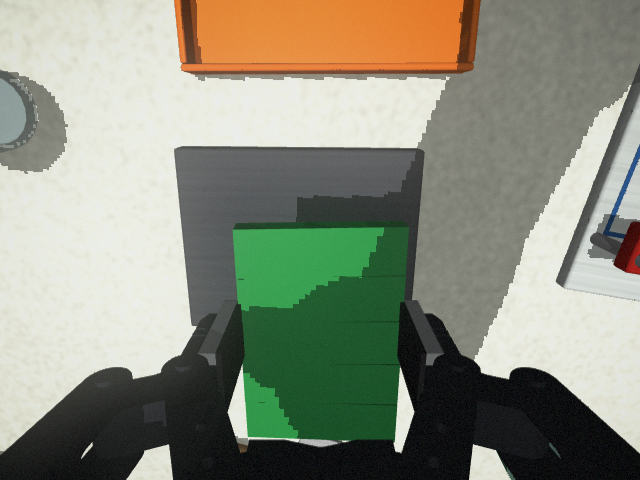

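Plate A is held squarely at px (320,330), with the slab below it. I'll lower it, release, and look from above.

{"op": "jog_arm", "data": {"steps": [{"rot": [0,0,0],"linear": [0.3,-0.11,-0.04],"grip": 0.5},{"rot": [0,0,0],"linear": [0.6,-0.11,-0.04],"grip": 0.5},{"rot": [0,0,0],"linear": [0.85,-0.11,-0.04],"grip": 0.5},{"rot": [0,0,0],"linear": [0.95,-0.11,-0.04],"grip": 0.5},{"rot": [0,0,0],"linear": [1.0,-0.11,-0.04],"grip": 0.5}]}}

```text
clock: 18.05
tcp_pos: [0.5881, -0.3049, 0.018]
eef_rot: [-0.021, 0.707, 0.022, 0.707]
ft_force: [0.4, -0.7, -0.4]
opening: 0.0573
```

{"op": "jog_arm", "data": {"steps": [{"rot": [0,0,0],"linear": [0.03,0,0],"grip": 0.5},{"rot": [0,0,0],"linear": [0.03,0,0],"grip": 0.5}]}}

```text
clock: 18.25
tcp_pos: [0.5882, -0.3057, 0.0157]
eef_rot: [-0.021, 0.706, 0.021, 0.707]
ft_force: [0.5, -0.4, 0.2]
opening: 0.0576
```

{"op": "jog_arm", "data": {"steps": [{"rot": [0,0,0],"linear": [0,0,0],"grip": 0.8},{"rot": [0,0,0],"linear": [0,0,0],"grip": 1},{"rot": [0,0,0],"linear": [0,0,0],"grip": 1},{"rot": [0,0,0],"linear": [-0.4,0,0],"grip": 1},{"rot": [0,0,0],"linear": [-0.8,0,0],"grip": 1}]}}

```text
clock: 18.75
tcp_pos: [0.5864, -0.3053, 0.0946]
eef_rot: [-0.021, 0.708, 0.022, 0.706]
ft_force: [1.0, -0.5, -0.3]
opening: 0.0855
```

{"op": "jog_arm", "data": {"steps": [{"rot": [0,0,0],"linear": [-0.2,0,0.2],"grip": 0},{"rot": [0,0,0],"linear": [-0.4,0,0.2],"grip": 0},{"rot": [0,0,0],"linear": [-0.4,0,0.2],"grip": 0},{"rot": [0,0,0],"linear": [-0.4,0,0.2],"grip": 0}]}}

```text
clock: 19.15
tcp_pos: [0.6071, -0.3047, 0.1347]
eef_rot: [-0.021, 0.707, 0.021, 0.707]
ft_force: [0.2, 0.6, -0.4]
opening: 0.0281
```

Run:
```python
from h import *
st();p=shot('wrist','w6');plates(p,.023)
```

```text
clock 19.15
tcp_pos [0.6071, -0.3047, 0.1347]
joint_pos [0.5903, 0.6303, -0.3274, 1.5147, 0.2228, 1.0331, 1.8374]
ft_force [0.2448, 0.5891, -0.3868]
ft_torque [-0.0368, 0.0194, 0.0251]
opening 0.0281
yaw of tool y 1.6304
green px [312. 232.] c [ 593.7 -306.2] size 90.5 60.4 long yaw 0.0591
```

View pics/w6.png

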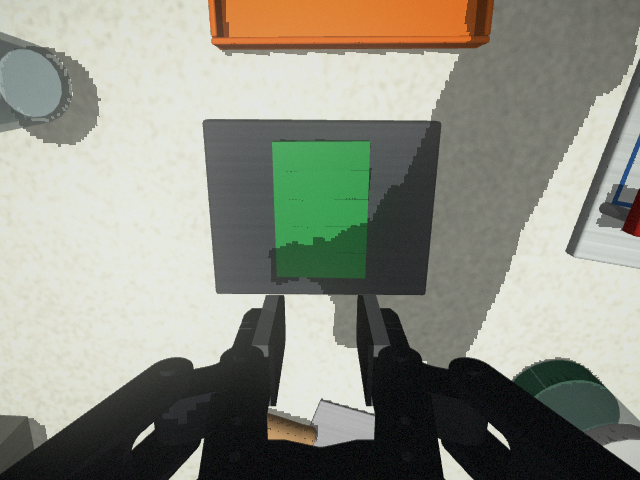

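Plate A lies on the slab, at px corners (272,141), (371,141), (367,278) and (277,278). I'll take a reference picture with the fingers shut, then press the two far corners.

{"op": "jog_arm", "data": {"steps": [{"rot": [0,0,0],"linear": [0,0,0],"grip": 0},{"rot": [0,0,0],"linear": [0,0,0],"grip": 0},{"rot": [0,0,0],"linear": [0,0,0],"grip": 0}]}}

```text
clock: 19.5
tcp_pos: [0.6069, -0.3045, 0.1339]
eef_rot: [-0.021, 0.707, 0.021, 0.706]
ft_force: [0.8, -0.4, -0.0]
opening: -0.0005
```

Run:
```python
from h import *
st();p=shot('wrist','pA0')
```

```text
clock 19.5
tcp_pos [0.6069, -0.3045, 0.1339]
joint_pos [0.5903, 0.6315, -0.3275, 1.5147, 0.2227, 1.0334, 1.8375]
ft_force [0.7629, -0.3714, -0.0487]
ft_torque [-0.0255, -0.0645, -0.0285]
opening -0.0005
yaw of tool y 1.6304
```

{"op": "jog_arm", "data": {"steps": [{"rot": [0,0,0],"linear": [0.3,0.26,0.28],"grip": 0},{"rot": [0,0,0],"linear": [0.6,0.26,0.28],"grip": 0},{"rot": [0,0,0],"linear": [0.8,0.26,0.28],"grip": 0},{"rot": [0,0,0],"linear": [0.8,0.26,0.28],"grip": 0},{"rot": [0,0,0],"linear": [0.8,0.26,0.28],"grip": 0}]}}

```text
clock: 20.05
tcp_pos: [0.6337, -0.2771, 0.0548]
eef_rot: [-0.021, 0.707, 0.021, 0.707]
ft_force: [0.2, -0.3, 1.0]
opening: 0.0003
```

Run:
```python
from h import *
st()
```

```text
clock 20.05
tcp_pos [0.6337, -0.2771, 0.0548]
joint_pos [0.5233, 0.7311, -0.3071, 1.5429, 0.2588, 0.9082, 1.7602]
ft_force [0.1542, -0.2647, 0.9778]
ft_torque [-0.0492, 0.0103, -0.0032]
opening 0.0003
yaw of tool y 1.6303
```

{"op": "jog_arm", "data": {"steps": [{"rot": [0,0,0],"linear": [0.15,0,0],"grip": 0},{"rot": [0,0,0],"linear": [0.25,0,0],"grip": 0},{"rot": [0,0,0],"linear": [0.31,0,0],"grip": 0},{"rot": [0,0,0],"linear": [0.32,0,0],"grip": 0},{"rot": [0,0,0],"linear": [0.32,0,0],"grip": 0}]}}

```text
clock: 20.55
tcp_pos: [0.6337, -0.2769, 0.0225]
eef_rot: [-0.021, 0.707, 0.021, 0.707]
ft_force: [-0.2, -0.8, 0.1]
opening: 0.0002
```

{"op": "jog_arm", "data": {"steps": [{"rot": [0,0,0],"linear": [-0.3,0,0],"grip": 0},{"rot": [0,0,0],"linear": [-0.3,-0.3,0],"grip": 0},{"rot": [0,0,0],"linear": [-0.3,-0.54,0],"grip": 0},{"rot": [0,0,0],"linear": [-0.3,-0.54,0],"grip": 0}]}}

```text
clock: 20.95
tcp_pos: [0.6362, -0.3365, 0.0533]
eef_rot: [-0.021, 0.707, 0.018, 0.707]
ft_force: [-0.2, -0.9, 0.0]
opening: 0.0003
```

{"op": "jog_arm", "data": {"steps": [{"rot": [0,0,0],"linear": [0.15,0,0],"grip": 0},{"rot": [0,0,0],"linear": [0.25,0,0],"grip": 0},{"rot": [0,0,0],"linear": [0.3,0,0],"grip": 0},{"rot": [0,0,0],"linear": [0.3,0,0],"grip": 0},{"rot": [0,0,0],"linear": [0.3,0,0],"grip": 0}]}}

```text
clock: 21.45
tcp_pos: [0.6365, -0.3293, 0.0225]
eef_rot: [-0.021, 0.707, 0.022, 0.706]
ft_force: [-4.0, 2.0, 8.2]
opening: -0.0001
```

{"op": "jog_arm", "data": {"steps": [{"rot": [0,0,0],"linear": [-0.4,0,0],"grip": 0},{"rot": [0,0,0],"linear": [-0.8,0.28,-0.28],"grip": 0},{"rot": [0,0,0],"linear": [-1,0.28,-0.28],"grip": 0},{"rot": [0,0,0],"linear": [-1,0.28,-0.28],"grip": 0}]}}

```text
clock: 21.85
tcp_pos: [0.609, -0.303, 0.1263]
eef_rot: [-0.022, 0.705, 0.021, 0.708]
ft_force: [0.2, -0.7, 0.4]
opening: -0.0001
```

Run:
```python
from h import *
st();tocmd([.6069,-.3045,.1339],1.6304)
```

```text
clock 21.85
tcp_pos [0.609, -0.303, 0.1263]
joint_pos [0.59, 0.6379, -0.3311, 1.5245, 0.23, 1.0126, 1.831]
ft_force [0.1898, -0.7002, 0.4413]
ft_torque [-0.0011, -0.0546, -0.03]
opening -0.0001
yaw of tool y 1.6329
lin [-0.076 -0.014 -0.022] rot 0.001
```

{"op": "jog_arm", "data": {"steps": [{"rot": [0,0,0],"linear": [-0.076,-0.014,-0.022],"grip": 0},{"rot": [0,0,0],"linear": [-0.076,-0.014,-0.022],"grip": 0},{"rot": [0,0,0],"linear": [-0.076,-0.014,-0.022],"grip": 0}]}}

```text
clock: 22.15
tcp_pos: [0.6048, -0.3061, 0.129]
eef_rot: [-0.021, 0.707, 0.021, 0.706]
ft_force: [0.1, 0.0, 0.0]
opening: -0.0004
```

```bash
cat >> h.py <<'E'
def slabcorners(p):
    "subpixel corner fit of green plate: 4-corner polygon at z=.023, world mm"
    h=cv2.cvtColor(p['img'],cv2.COLOR_RGB2HSV);m=cv2.inRange(h,(50,120,18),(75,255,255))
    m=cv2.morphologyEx(m,cv2.MORPH_OPEN,np.ones((5,5)))
    c=max(cv2.findContours(m,0,1)[0],key=cv2.contourArea).reshape(-1,2).astype(float)
    b=cv2.boxPoints(cv2.minAreaRect(c.astype(np.float32)));ctr=b.mean(0)
    L=[]
    for i in range(4):
        a,d=b[i],b[(i+1)%4];t=(d-a)/np.linalg.norm(d-a);n=np.array([-t[1],t[0]]);s=(c-a)@t;e=abs((c-a)@n);l=np.linalg.norm(d-a)
        q=c[(s>.12*l)&(s<.88*l)&(e<8)]
        vx,vy,x0,y0=cv2.fitLine(q.astype(np.float32),cv2.DIST_HUBER,0,.01,.01).ravel();L.append(np.cross([x0,y0,1],[x0+vx,y0+vy,1]))
    P=[]
    for i in range(4):
        k=np.cross(L[i-1],L[i]);P.append(k[:2]/k[2])
    P=np.array(P);P=P[np.argsort(np.arctan2(*(P-ctr).T[::-1]))]
    return P
E
python3 - <<'E'
from h import *
st();p=shot('wrist','pA1');P1=slabcorners(p);print(P1.round(1).tolist())
q=dict(p);q['img']=cv2.imread('pics/pA0.png')[:,:,::-1];P0=slabcorners(q);print(P0.round(1).tolist(),(P1-P0).round(1).tolist())
for P in (P0,P1):
  w=np.array([ray(p,*u,.023)[:2] for u in P])*1e3; print(w.round(1).tolist(),np.linalg.norm(w-np.roll(w,-1,0),axis=1).round(1))
a=cv2.imread('pics/pA0.png')[120:310,240:420];b=cv2.imread('pics/pA1.png')[120:310,240:420]
cv2.imwrite('pics/cA.png',cv2.resize(cv2.hconcat([a,b]),None,fx=2,fy=2))
E
```

```text
clock 22.15
tcp_pos [0.6048, -0.3061, 0.129]
joint_pos [0.5958, 0.6351, -0.3304, 1.522, 0.2271, 1.024, 1.8368]
ft_force [0.1254, 0.0395, 0.044]
ft_torque [0.0037, -0.0461, 0.0217]
opening -0.0004
yaw of tool y 1.6303
[[273.1, 147.0], [372.0, 147.0], [366.7, 284.9], [277.7, 282.0]]
[[271.2, 142.0], [369.0, 142.0], [363.8, 279.0], [276.5, 275.4]] [[1.9, 5.0], [3.0, 5.0], [2.9, 5.9], [1.2, 6.6]]
[[548.0, -339.8], [544.5, -281.2], [633.6, -276.1], [634.5, -334.3]] [58.7 89.3 58.2 86.7]
[[550.8, -338.6], [547.3, -279.1], [637.8, -273.8], [639.2, -333.4]] [59.6 90.6 59.6 88.5]
```

View pics/cA.png

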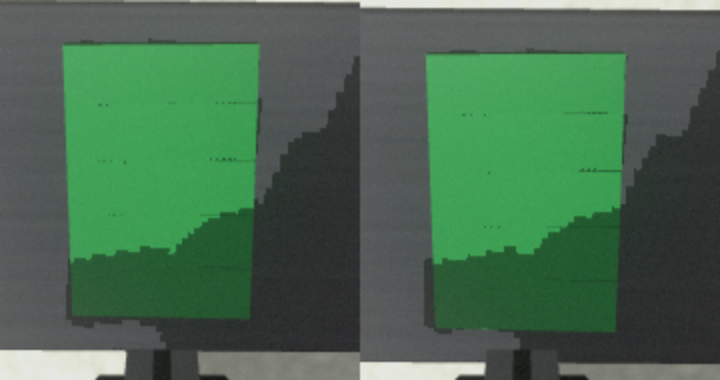

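```bash
cat >> h.py <<'E'
def plate4(p,z=.023,nm=None):
    "near/far/left/right edges of the biggest green blob, least-trimmed line fits; world corners at z (mm)"
    f=cv2.GaussianBlur(p['img'],(3,3),0).astype(float)+1;g=f[...,1]/f.sum(2)
    m=((g>.5)*255).astype(np.uint8);m=cv2.morphologyEx(cv2.morphologyEx(m,cv2.MORPH_CLOSE,np.ones((5,5))),cv2.MORPH_OPEN,np.ones((5,5)))
    c=max(cv2.findContours(m,0,1)[0],key=cv2.contourArea).reshape(-1,2).astype(np.float32)
    b=cv2.boxPoints(cv2.minAreaRect(c));L=[]
    for i in range(4):
        a,d=b[i],b[(i+1)%4];l=np.linalg.norm(d-a);t=(d-a)/l;n=np.array([-t[1],t[0]]);s=(c-a)@t;e=(c-a)@n
        k=(s>.1*l)&(s<.9*l)&(abs(e)<.2*l);s,e=s[k],e[k]
        for _ in range(6):
            co=np.polyfit(s,e,1);r=abs(e-np.polyval(co,s));k=r<=max(.8,np.median(r)*2);s,e=s[k],e[k]
        A=a+n*co[1];L.append(np.cross([*A,1],[*(A+t+n*co[0]),1]))
    P=np.array([(lambda k:k[:2]/k[2])(np.cross(L[i-1],L[i])) for i in range(4)])
    P=P[np.argsort(np.arctan2(*(P-P.mean(0)).T[::-1]))]
    w=np.array([ray(p,*u,z)[:2] for u in P])*1e3;D=np.linalg.norm(w-np.roll(w,-1,0),axis=1)
    print('px',P.round(1).tolist(),'\n w',w.round(1).tolist(),'sides',D.round(1),'diag',np.linalg.norm(w[0]-w[2]).round(1),np.linalg.norm(w[1]-w[3]).round(1))
    return w
E
python3 - <<'E'
from h import *
import pickle
p=shot('wrist','pA2');pickle.dump(p,open('pA2.pkl','wb'));w=plate4(p)
q=dict(p);q['img']=cv2.imread('pics/pA0.png')[:,:,::-1];plate4(q);q['img']=cv2.imread('pics/w6.png')[:,:,::-1];plate4(q)
st()
E
```

```text
px [[275.2, 171.7], [371.4, 149.4], [365.1, 288.9], [277.6, 265.3]] 
 w [[565.6, -336.9], [548.7, -279.2], [640.7, -274.5], [627.2, -333.7]] sides [60.  92.1 60.7 61.7] diag 97.6 95.5
px [[273.5, 164.1], [368.3, 146.6], [362.5, 281.2], [276.4, 256.5]] 
 w [[561.0, -338.0], [547.2, -281.3], [635.2, -276.8], [621.0, -334.7]] sides [58.4 88.1 59.6 60.1] diag 96.2 91.1
px [[274.1, 161.0], [368.4, 144.0], [363.9, 259.4], [276.6, 239.9]] 
 w [[559.1, -337.7], [545.6, -281.4], [619.6, -277.3], [609.5, -334.9]] sides [57.9 74.1 58.5 50.5] diag 85.5 83.3
clock 22.25
tcp_pos [0.6048, -0.306, 0.129]
joint_pos [0.5958, 0.6353, -0.3306, 1.5219, 0.2271, 1.0241, 1.8369]
ft_force [0.2554, -0.4193, -0.4435]
ft_torque [0.0099, 0.0379, 0.0591]
opening 0.0001
yaw of tool y 1.6304
```

```bash
sed -i 's/(abs(e)<.2\*l)/(abs(e)<5)/' h.py
python3 - <<'E'
from h import *
import pickle
p=pickle.load(open('pA2.pkl','rb'));w=plate4(p)
for n in ('pA1','pA0','w6'):
    q=dict(p);q['img']=cv2.imread(f'pics/{n}.png')[:,:,::-1];print(n);plate4(q)
E
```

```text
px [[274.7, 165.1], [371.3, 151.2], [365.3, 285.0], [278.2, 276.5]] 
 w [[561.6, -337.3], [549.8, -279.2], [637.9, -274.7], [635.1, -333.1]] sides [59.3 88.2 58.5 73.6] diag 98.7 100.9
pA1
px [[275.7, 179.2], [371.4, 148.9], [365.7, 284.6], [277.9, 278.5]] 
 w [[570.2, -336.4], [548.4, -279.3], [637.6, -274.4], [636.6, -333.3]] sides [61.2 89.3 58.8 66.5] diag 91.6 103.4
pA0
px [[273.2, 153.5], [368.1, 149.8], [362.7, 277.4], [276.8, 270.4]] 
 w [[554.6, -338.3], [549.1, -281.2], [632.5, -276.9], [630.8, -334.2]] sides [57.4 83.5 57.3 76.3] diag 99.2 97.4
w6
px [[274.0, 154.3], [368.3, 144.6], [363.7, 265.0], [277.0, 255.7]] 
 w [[555.1, -337.8], [546.0, -281.4], [623.6, -277.1], [620.4, -334.3]] sides [57.2 77.7 57.3 65.4] diag 91.6 91.3
```

```bash
cat >> h.py <<'E'
def plate4(p,z=.023):
    "corners of the big green, image-aligned blob: edges by row/column scans"
    f=p['img'].astype(float)+1;g=f[...,1]/f.sum(2);m=((g>.5)&(f[...,1]>20)).astype(np.uint8)
    m=cv2.morphologyEx(cv2.medianBlur(m*255,5),cv2.MORPH_CLOSE,np.ones((5,5)))
    n,lab,s,_=cv2.connectedComponentsWithStats(m);i=1+s[1:,4].argmax();x,y,w,h=s[i,:4];m=lab==i
    def fit(u,v):
        for _ in range(8):
            c=np.polyfit(u,v,1);r=abs(v-np.polyval(c,u));k=r<=max(.7,2*np.median(r));u,v=u[k],v[k]
        return c
    C=np.arange(int(x+.2*w),int(x+.8*w));Rr=np.arange(int(y+.15*h),int(y+.85*h))
    top=fit(C,np.array([np.where(m[:,c])[0][0] for c in C]));bot=fit(C,np.array([np.where(m[:,c])[0][-1]+1 for c in C]))
    le=fit(Rr,np.array([np.where(m[r])[0][0] for r in Rr]));ri=fit(Rr,np.array([np.where(m[r])[0][-1]+1 for r in Rr]))
    def X(hz,vt): # v=a u+b ; u=c v+d
        v=(hz[0]*vt[1]+hz[1])/(1-hz[0]*vt[0]);return vt[0]*v+vt[1],v
    P=np.array([X(top,le),X(top,ri),X(bot,ri),X(bot,le)])-.5
    w=np.array([ray(p,*u,z)[:2] for u in P])*1e3;D=np.linalg.norm(w-np.roll(w,-1,0),axis=1)
    print('px',P.round(1).tolist(),'\n w',w.round(1).tolist(),'sides',D.round(1),'diag',np.linalg.norm(w[0]-w[2]).round(1),np.linalg.norm(w[1]-w[3]).round(1))
    return w
E
python3 - <<'E'
from h import *
import pickle
p=pickle.load(open('pA2.pkl','rb'));w=plate4(p)
for n in ('pA1','pA0','w6'):
    q=dict(p);q['img']=cv2.imread(f'pics/{n}.png')[:,:,::-1];print(n);plate4(q)
E
```

```text
px [[273.8, 170.6], [372.1, 149.6], [365.8, 300.9], [275.6, 235.8]] 
 w [[565.0, -337.7], [548.8, -278.8], [649.6, -273.2], [606.8, -335.5]] sides [ 61.1 100.9  75.6  41.9] diag 106.4 81.1
pA1
px [[273.8, 174.6], [372.2, 147.8], [366.2, 303.5], [275.9, 238.0]] 
 w [[567.4, -337.6], [547.7, -278.8], [651.6, -272.8], [608.3, -335.3]] sides [ 62.  104.   76.1  41. ] diag 106.3 82.8
pA0
px [[272.1, 161.2], [368.7, 149.4], [363.6, 293.0], [274.3, 229.8]] 
 w [[559.3, -338.9], [548.8, -280.9], [643.8, -275.3], [602.8, -336.5]] sides [59.  95.2 73.7 43.6] diag 105.8 77.6
w6
px [[272.9, 164.8], [369.7, 140.3], [364.8, 257.4], [275.3, 238.5]] 
 w [[561.5, -338.4], [543.4, -280.8], [618.2, -276.8], [608.6, -335.7]] sides [60.4 74.9 59.7 47.2] diag 83.7 85.3
```

```bash
python3 - <<'E'
s=open('h.py').read();i=s.rindex('    f=p[');j=s.index("\n",i)
s=s[:i]+"    m=cv2.inRange(cv2.cvtColor(cv2.GaussianBlur(p['img'],(3,3),0),cv2.COLOR_RGB2HSV),(45,100,18),(80,255,255))//255"+s[j:]
open('h.py','w').write(s)
E
python3 - <<'E'
from h import *
import pickle
p=pickle.load(open('pA2.pkl','rb'));w=plate4(p)
for n in ('pA1','pA0','w6'):
    q=dict(p);q['img']=cv2.imread(f'pics/{n}.png')[:,:,::-1];print(n);plate4(q)
E
```

```text
px [[272.2, 146.5], [372.7, 146.5], [367.3, 286.1], [276.9, 283.3]] 
 w [[550.5, -339.0], [547.0, -278.7], [638.6, -273.3], [640.1, -333.8]] sides [60.5 91.8 60.6 89.7] diag 109.9 108.2
pA1
px [[272.3, 146.5], [372.8, 146.5], [367.6, 286.2], [277.0, 282.9]] 
 w [[550.5, -339.0], [547.0, -278.6], [638.7, -273.0], [639.8, -333.8]] sides [60.5 91.9 60.7 89.5] diag 110.1 108.0
pA0
px [[270.4, 141.5], [369.8, 141.5], [364.5, 279.2], [275.8, 276.9]] 
 w [[547.6, -340.2], [544.1, -280.7], [633.7, -275.6], [635.5, -334.7]] sides [59.6 89.7 59.2 88. ] diag 107.6 106.2
w6
px [[271.4, 140.5], [370.5, 140.5], [364.8, 278.1], [276.1, 275.9]] 
 w [[547.0, -339.6], [543.5, -280.3], [632.9, -275.4], [634.8, -334.5]] sides [59.4 89.5 59.1 87.9] diag 107.2 106.1
```

The edge lengths hint that the (+x,+y) corner is raised, which may mean it rocked over and then back. I'll press that corner alone and look again.

{"op": "jog_arm", "data": {"steps": [{"rot": [0,0,0],"linear": [0.3,0.29,0.33],"grip": 0},{"rot": [0,0,0],"linear": [0.6,0.29,0.33],"grip": 0},{"rot": [0,0,0],"linear": [0.8,0.29,0.33],"grip": 0},{"rot": [0,0,0],"linear": [0.8,0.29,0.33],"grip": 0}]}}

```text
clock: 22.65
tcp_pos: [0.634, -0.274, 0.046]
eef_rot: [-0.02, 0.709, 0.022, 0.705]
ft_force: [-1.0, -0.6, 1.3]
opening: 0.0001
```

{"op": "jog_arm", "data": {"steps": [{"rot": [0,0,0],"linear": [0.12,0,0],"grip": 0},{"rot": [0,0,0],"linear": [0.2,0,0],"grip": 0},{"rot": [0,0,0],"linear": [0.25,0,0],"grip": 0},{"rot": [0,0,0],"linear": [0.25,0,0],"grip": 0}]}}

```text
clock: 23.05
tcp_pos: [0.6361, -0.2753, 0.0248]
eef_rot: [-0.021, 0.707, 0.021, 0.707]
ft_force: [-0.4, 0.4, 0.0]
opening: 0.0004
```

{"op": "jog_arm", "data": {"steps": [{"rot": [0,0,0],"linear": [-0.4,0,0],"grip": 0},{"rot": [0,0,0],"linear": [-0.8,-0.29,-0.33],"grip": 0},{"rot": [0,0,0],"linear": [-1,-0.29,-0.33],"grip": 0},{"rot": [0,0,0],"linear": [-1,-0.29,-0.33],"grip": 0},{"rot": [0,0,0],"linear": [-1,-0.29,-0.33],"grip": 0}]}}

```text
clock: 23.55
tcp_pos: [0.6057, -0.3064, 0.1266]
eef_rot: [-0.021, 0.706, 0.021, 0.708]
ft_force: [-0.5, 1.4, -1.4]
opening: 0.0
```

Run:
```python
from h import *
st();p=shot('wrist','pA3');plate4(p)
```

```text
clock 23.55
tcp_pos [0.6057, -0.3064, 0.1266]
joint_pos [0.5976, 0.6372, -0.3331, 1.5256, 0.2311, 1.0153, 1.8333]
ft_force [-0.4791, 1.4485, -1.3646]
ft_torque [0.0161, -0.0287, 0.0291]
opening 0.0
yaw of tool y 1.6299
px [[272.5, 144.5], [374.5, 144.5], [368.7, 285.5], [277.6, 282.9]] 
 w [[550.4, -339.2], [546.8, -278.5], [638.4, -273.3], [640.1, -333.8]] sides [60.7 91.7 60.5 89.9] diag 109.9 108.4
```

No change, so I press corner 3 (−x,−y) alone.

{"op": "jog_arm", "data": {"steps": [{"rot": [0,0,0],"linear": [0.3,-0.275,-0.3],"grip": 0},{"rot": [0,0,0],"linear": [0.6,-0.275,-0.555],"grip": 0},{"rot": [0,0,0],"linear": [0.8,-0.275,-0.555],"grip": 0},{"rot": [0,0,0],"linear": [0.8,-0.275,-0.555],"grip": 0}]}}

```text
clock: 24.0
tcp_pos: [0.5485, -0.3353, 0.0412]
eef_rot: [-0.02, 0.709, 0.023, 0.705]
ft_force: [-0.1, 0.0, 0.2]
opening: 0.0
```

{"op": "jog_arm", "data": {"steps": [{"rot": [0,0,0],"linear": [0.12,0,0],"grip": 0},{"rot": [0,0,0],"linear": [0.2,0,0],"grip": 0},{"rot": [0,0,0],"linear": [0.25,0,0],"grip": 0},{"rot": [0,0,0],"linear": [0.25,0,0],"grip": 0}]}}

```text
clock: 24.4
tcp_pos: [0.5523, -0.3363, 0.0205]
eef_rot: [-0.021, 0.707, 0.021, 0.707]
ft_force: [0.0, 0.9, 0.7]
opening: 0.0001
```

{"op": "jog_arm", "data": {"steps": [{"rot": [0,0,0],"linear": [-0.4,0,0],"grip": 0},{"rot": [0,0,0],"linear": [-0.8,0.275,0.3],"grip": 0},{"rot": [0,0,0],"linear": [-1,0.275,0.555],"grip": 0},{"rot": [0,0,0],"linear": [-1,0.275,0.555],"grip": 0},{"rot": [0,0,0],"linear": [-1,0.275,0.555],"grip": 0}]}}

```text
clock: 24.9
tcp_pos: [0.6064, -0.3056, 0.121]
eef_rot: [-0.022, 0.706, 0.021, 0.707]
ft_force: [-1.1, 0.5, -0.3]
opening: 0.0002
```

Run:
```python
from h import *
st();p=shot('wrist','pA4');plate4(p)
```

```text
clock 24.9
tcp_pos [0.6064, -0.3056, 0.121]
joint_pos [0.5948, 0.6432, -0.3312, 1.5297, 0.2331, 1.0059, 1.8322]
ft_force [-1.1415, 0.48, -0.2684]
ft_torque [0.0131, 0.0265, -0.0465]
opening 0.0002
yaw of tool y 1.632
px [[269.8, 143.5], [374.0, 143.5], [368.0, 289.8], [274.9, 285.1]] 
 w [[550.0, -339.3], [546.4, -279.0], [639.4, -273.4], [639.8, -334.0]] sides [60.5 93.2 60.7 89.9] diag 111.1 108.5
```

{"op": "jog_arm", "data": {"steps": [{"rot": [0,0,0],"linear": [0.3,0.28,-0.3],"grip": 0},{"rot": [0,0,0],"linear": [0.6,0.28,-0.555],"grip": 0},{"rot": [0,0,0],"linear": [0.8,0.28,-0.555],"grip": 0},{"rot": [0,0,0],"linear": [0.8,0.28,-0.555],"grip": 0}]}}

```text
clock: 25.35
tcp_pos: [0.5438, -0.2815, 0.0366]
eef_rot: [-0.02, 0.709, 0.021, 0.704]
ft_force: [0.2, -0.5, 1.2]
opening: -0.0001
```

{"op": "jog_arm", "data": {"steps": [{"rot": [0,0,0],"linear": [0.12,0,0],"grip": 0},{"rot": [0,0,0],"linear": [0.2,0,0],"grip": 0},{"rot": [0,0,0],"linear": [0.25,0,0],"grip": 0},{"rot": [0,0,0],"linear": [0.25,0,0],"grip": 0}]}}

```text
clock: 25.75
tcp_pos: [0.5495, -0.2819, 0.0207]
eef_rot: [-0.022, 0.706, 0.02, 0.708]
ft_force: [-19.4, 6.4, 56.6]
opening: -0.0001
```

{"op": "jog_arm", "data": {"steps": [{"rot": [0,0,0],"linear": [-0.4,0,0],"grip": 0},{"rot": [0,0,0],"linear": [-0.8,-0.28,0.3],"grip": 0},{"rot": [0,0,0],"linear": [-1,-0.28,0.555],"grip": 0},{"rot": [0,0,0],"linear": [-1,-0.28,0.555],"grip": 0},{"rot": [0,0,0],"linear": [-1,-0.28,0.555],"grip": 0}]}}

```text
clock: 26.25
tcp_pos: [0.6062, -0.3058, 0.1156]
eef_rot: [-0.021, 0.706, 0.021, 0.707]
ft_force: [-1.4, 0.6, 0.1]
opening: -0.0
```

Run:
```python
from h import *
st();p=shot('wrist','pA5');plate4(p)
a=cv2.imread('pics/pA4.png')[110:320,220:440];b=cv2.imread('pics/pA5.png')[110:320,220:440]
cv2.imwrite('pics/cA2.png',cv2.resize(cv2.hconcat([a,b]),None,fx=1.8,fy=1.8))
```

```text
clock 26.25
tcp_pos [0.6062, -0.3058, 0.1156]
joint_pos [0.5961, 0.6489, -0.3323, 1.5341, 0.2367, 0.9967, 1.829]
ft_force [-1.4111, 0.5859, 0.0505]
ft_torque [-0.0056, 0.0154, -0.0256]
opening -0.0
yaw of tool y 1.6311
px [[269.2, 145.5], [375.2, 145.5], [369.3, 294.0], [274.1, 289.4]] 
 w [[550.5, -339.2], [546.9, -279.0], [639.7, -273.4], [640.1, -334.2]] sides [60.3 93.  60.8 89.8] diag 110.9 108.4
```

Corner 4 was pressed harder than I meant, 57 N at the fingertips, because the commanded height drifts down each cycle. From now on I'll set heights from measured values. Next I'll triangulate the four top corners from two viewpoints to get their heights.

{"op": "jog_arm", "data": {"steps": [{"rot": [0,0,0],"linear": [-0.3,0.4,0],"grip": 0},{"rot": [0,0,0],"linear": [-0.3,0.7,0],"grip": 0},{"rot": [0,0,0],"linear": [-0.3,0.7,0],"grip": 0},{"rot": [0,0,0],"linear": [-0.3,0.7,0],"grip": 0}]}}

```text
clock: 26.7
tcp_pos: [0.5998, -0.2355, 0.1442]
eef_rot: [-0.022, 0.708, 0.022, 0.706]
ft_force: [-0.4, -0.4, -0.8]
opening: 0.0003
```

```bash
cat >> h.py <<'E'
import pickle
def keep(n):
    p=shot('wrist',n);pickle.dump(p,open(n+'.pkl','wb'));return p
def tri(names,z=.023):
    "triangulate the 4 top corners from several kept pictures"
    rays=[]
    for n in names:
        p=pickle.load(open(n+'.pkl','rb'));w=plate4(p,z)/1e3;V=p['view'];c=-V[:3,:3].T@V[:3,3]
        rays.append([(c,np.array([*q,z])-c) for q in w])
    X=[]
    for k in range(4):
        A=np.zeros((3,3));b=np.zeros(3)
        for r in rays:
            c,d=r[k];d=d/np.linalg.norm(d);M=np.eye(3)-np.outer(d,d);A+=M;b+=M@c
        X.append(np.linalg.solve(A,b))
    X=np.array(X)*1e3;print('corners [near-R(3) near-L(4) far-L(1) far-R(2)]\n',X.round(1));return X
E
python3 -c "
from h import *
keep('s1')"
```

{"op": "jog_arm", "data": {"steps": [{"rot": [0,0,0],"linear": [0,-0.4,0],"grip": 0},{"rot": [0,0,0],"linear": [0,-0.8,0],"grip": 0},{"rot": [0,0,0],"linear": [0,-1,0],"grip": 0},{"rot": [0,0,0],"linear": [0,-1,0],"grip": 0}]}}

```text
clock: 27.15
tcp_pos: [0.6044, -0.3428, 0.1435]
eef_rot: [-0.019, 0.708, 0.017, 0.706]
ft_force: [0.0, -0.4, -0.4]
opening: -0.0001
```

{"op": "jog_arm", "data": {"steps": [{"rot": [0,0,0],"linear": [0,-0.4,0],"grip": 0},{"rot": [0,0,0],"linear": [0,-0.4,0],"grip": 0},{"rot": [0,0,0],"linear": [0,-0.4,0],"grip": 0}]}}

```text
clock: 27.45
tcp_pos: [0.6081, -0.3773, 0.144]
eef_rot: [-0.02, 0.707, 0.02, 0.706]
ft_force: [0.3, 0.3, -0.5]
opening: -0.0002
```

Run:
```python
from h import *
st();keep('s2');tri(['s1','s2'])
a=cv2.imread('pics/s1.png')[90:330,150:500];b=cv2.imread('pics/s2.png')[90:330,150:500]
cv2.imwrite('pics/cS.png',cv2.hconcat([a,b]))
```

```text
clock 27.45
tcp_pos [0.6081, -0.3773, 0.144]
joint_pos [0.6686, 0.6786, -0.3229, 1.3967, 0.2253, 1.1041, 1.9385]
ft_force [0.3105, 0.3453, -0.468]
ft_torque [0.0339, 0.0436, 0.0245]
opening -0.0002
yaw of tool y 1.6277
px [[163.8, 145.5], [259.6, 145.5], [264.7, 279.1], [178.4, 275.4]] 
 w [[550.6, -339.5], [546.8, -278.4], [639.3, -273.4], [640.2, -334.2]] sides [61.2 92.6 60.8 89.8] diag 110.7 108.8
px [[385.6, 145.5], [480.8, 145.5], [467.8, 279.0], [379.3, 275.7]] 
 w [[550.5, -339.8], [547.1, -279.1], [639.3, -272.0], [640.3, -334.7]] sides [60.7 92.5 62.7 89.9] diag 111.7 108.5
corners [near-R(3) near-L(4) far-L(1) far-R(2)]
 [[ 550.6 -339.7   22.5]
 [ 547.1 -278.6   21.6]
 [ 638.2 -273.1   25.5]
 [ 640.7 -334.5   22.1]]
```

View pics/cS.png

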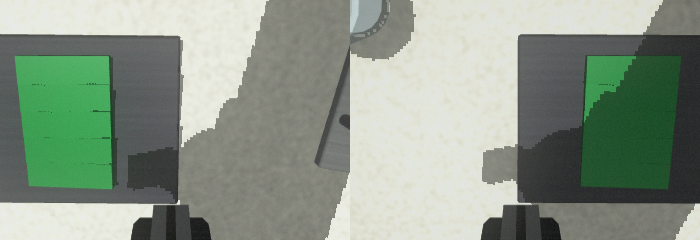

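Corner 1 (far-left) triangulates about 3–4 mm above the others, and the outline suggests about 6 mm. That looks like rocking after the press on corner 3. I'll press corner 1 again, gently and from a measured height.

Run:
```python
from h import *
tocmd([.636,-.276,.05],1.63)
```

```text
lin [0.943 0.98  0.333] rot -0.0
```

{"op": "jog_arm", "data": {"steps": [{"rot": [0,0,0],"linear": [0.3,0.5,0.34],"grip": 0},{"rot": [0,0,0],"linear": [0.6,0.99,0.34],"grip": 0},{"rot": [0,0,0],"linear": [0.94,0.99,0.34],"grip": 0},{"rot": [0,0,0],"linear": [0.94,0.99,0.34],"grip": 0},{"rot": [0,0,0],"linear": [0.94,0.99,0.34],"grip": 0}]}}

```text
clock: 28.0
tcp_pos: [0.6368, -0.2735, 0.0503]
eef_rot: [-0.022, 0.708, 0.022, 0.706]
ft_force: [0.9, -1.0, 0.2]
opening: -0.0004
```

Run:
```python
from h import *
st();tocmd([.636,-.276,.0235],1.63)
```

```text
clock 28.0
tcp_pos [0.6368, -0.2735, 0.0503]
joint_pos [0.5186, 0.7399, -0.3107, 1.539, 0.2644, 0.9069, 1.7527]
ft_force [0.8694, -0.953, 0.1502]
ft_torque [-0.0235, -0.0055, 0.0384]
opening -0.0004
yaw of tool y 1.6327
lin [ 0.268 -0.024 -0.009] rot 0.001
```

{"op": "jog_arm", "data": {"steps": [{"rot": [0,0,0],"linear": [0.15,0,0],"grip": 0},{"rot": [0,0,0],"linear": [0.22,0,0],"grip": 0},{"rot": [0,0,0],"linear": [0.26,0,0],"grip": 0},{"rot": [0,0,0],"linear": [0.26,0,0],"grip": 0}]}}

```text
clock: 28.4
tcp_pos: [0.637, -0.2757, 0.0248]
eef_rot: [-0.021, 0.707, 0.021, 0.707]
ft_force: [-0.2, 0.0, 0.3]
opening: 0.0
```

{"op": "jog_arm", "data": {"steps": [{"rot": [0,0,0],"linear": [-0.4,0,0],"grip": 0},{"rot": [0,0,0],"linear": [-0.8,0.2,-0.3],"grip": 0},{"rot": [0,0,0],"linear": [-1,0.4,-0.3],"grip": 0},{"rot": [0,0,0],"linear": [-1,0.4,-0.3],"grip": 0},{"rot": [0,0,0],"linear": [-1,0.4,-0.3],"grip": 0}]}}

```text
clock: 28.9
tcp_pos: [0.6057, -0.237, 0.1264]
eef_rot: [-0.022, 0.706, 0.021, 0.708]
ft_force: [-0.1, -0.7, -0.6]
opening: -0.0005
```

Run:
```python
from h import *
st();keep('s3')
```

```text
clock 28.9
tcp_pos [0.6057, -0.237, 0.1264]
joint_pos [0.5132, 0.5966, -0.3414, 1.604, 0.2293, 0.9784, 1.7292]
ft_force [-0.103, -0.7307, -0.6354]
ft_torque [-0.0204, -0.0284, 0.0093]
opening -0.0005
yaw of tool y 1.6311
```

{"op": "jog_arm", "data": {"steps": [{"rot": [0,0,0],"linear": [-0.1,-0.4,0],"grip": 0},{"rot": [0,0,0],"linear": [-0.1,-0.8,0],"grip": 0},{"rot": [0,0,0],"linear": [-0.1,-1,0],"grip": 0},{"rot": [0,0,0],"linear": [-0.1,-1,0],"grip": 0}]}}

```text
clock: 29.35
tcp_pos: [0.609, -0.3429, 0.133]
eef_rot: [-0.019, 0.708, 0.018, 0.706]
ft_force: [-0.2, -0.0, -0.3]
opening: 0.0
```

{"op": "jog_arm", "data": {"steps": [{"rot": [0,0,0],"linear": [0,-0.4,0],"grip": 0},{"rot": [0,0,0],"linear": [0,-0.4,0],"grip": 0},{"rot": [0,0,0],"linear": [0,-0.4,0],"grip": 0}]}}

```text
clock: 29.65
tcp_pos: [0.6125, -0.3776, 0.1336]
eef_rot: [-0.02, 0.707, 0.021, 0.706]
ft_force: [0.7, 0.3, -0.4]
opening: -0.0002
```

Run:
```python
from h import *
st();keep('s4');tri(['s3','s4'])
```

```text
clock 29.65
tcp_pos [0.6125, -0.3776, 0.1336]
joint_pos [0.663, 0.6937, -0.319, 1.3948, 0.228, 1.0912, 1.9356]
ft_force [0.6941, 0.2555, -0.423]
ft_torque [-0.0176, 0.0356, 0.0472]
opening -0.0002
yaw of tool y 1.6284
px [[153.5, 137.5], [258.6, 137.5], [265.0, 279.9], [172.4, 277.7]] 
 w [[550.6, -340.2], [546.8, -278.1], [638.3, -272.7], [640.5, -333.8]] sides [62.2 91.7 61.1 90.2] diag 110.8 109.0
px [[390.4, 140.9], [489.7, 139.7], [473.6, 277.9], [382.4, 276.3]] 
 w [[551.1, -339.1], [547.0, -278.6], [638.3, -272.8], [640.6, -334.7]] sides [60.6 91.5 62.  89.6] diag 109.5 109.2
corners [near-R(3) near-L(4) far-L(1) far-R(2)]
 [[ 550.7 -339.4   25. ]
 [ 547.  -278.2   22. ]
 [ 638.4 -272.7   22.9]
 [ 641.3 -334.4   21.4]]
```

Pressing corner 1 lowered it from 25.5 to 22.9 mm and raised the opposite corner from 22.5 to 25.0 mm. It had also flipped when corner 3 was pressed. Corners 2 and 4 were solid. So plate A rocks and goes to the tray, and plate B will serve as the control.

Run:
```python
from h import *
tocmd([.593,-.306,.075],1.628)
```

```text
lin [ 0.59   0.711 -0.157] rot 0.001
```

{"op": "jog_arm", "data": {"steps": [{"rot": [0,0,0],"linear": [0,0.4,-0.1],"grip": 1},{"rot": [0,0,0],"linear": [0.2,0.72,-0.14],"grip": 1},{"rot": [0,0,0],"linear": [0.58,0.72,-0.14],"grip": 1},{"rot": [0,0,0],"linear": [0.58,0.72,-0.14],"grip": 1},{"rot": [0,0,0],"linear": [0.58,0.72,-0.14],"grip": 1}]}}

```text
clock: 30.2
tcp_pos: [0.5948, -0.3053, 0.0771]
eef_rot: [-0.021, 0.707, 0.021, 0.706]
ft_force: [-0.5, 0.9, -0.0]
opening: 0.0722
```

Run:
```python
from h import *
st();tocmd([.593,-.306,.0145],1.628)
```

```text
clock 30.2
tcp_pos [0.5948, -0.3053, 0.0771]
joint_pos [0.5972, 0.6761, -0.3202, 1.5914, 0.2509, 0.9166, 1.8199]
ft_force [-0.5342, 0.9299, -0.0309]
ft_torque [-0.0498, -0.035, 0.0103]
opening 0.0722
yaw of tool y 1.6309
lin [ 0.626 -0.006 -0.017] rot 0.001
```

{"op": "jog_arm", "data": {"steps": [{"rot": [0,0,0],"linear": [0.2,0,-0.017],"grip": 1},{"rot": [0,0,0],"linear": [0.4,0,-0.017],"grip": 1},{"rot": [0,0,0],"linear": [0.55,0,-0.017],"grip": 1},{"rot": [0,0,0],"linear": [0.61,0,-0.017],"grip": 0.9},{"rot": [0,0,0],"linear": [0.61,0,-0.017],"grip": 0.7}]}}

```text
clock: 30.7
tcp_pos: [0.5934, -0.306, 0.0161]
eef_rot: [-0.021, 0.707, 0.021, 0.707]
ft_force: [0.1, 0.0, 0.2]
opening: 0.0642
```

{"op": "jog_arm", "data": {"steps": [{"rot": [0,0,0],"linear": [0,0,0],"grip": 0.5},{"rot": [0,0,0],"linear": [0,0,0],"grip": 0.5},{"rot": [0,0,0],"linear": [0,0,0],"grip": 0.5},{"rot": [0,0,0],"linear": [0,0,0],"grip": 0.5}]}}

```text
clock: 31.1
tcp_pos: [0.5945, -0.3061, 0.0174]
eef_rot: [-0.021, 0.706, 0.021, 0.708]
ft_force: [0.2, 0.3, 6.8]
opening: 0.055
```

{"op": "jog_arm", "data": {"steps": [{"rot": [0,0,0],"linear": [-0.2,0,0],"grip": 0.5},{"rot": [0,0,0],"linear": [-0.5,0,0],"grip": 0.5},{"rot": [0,0,0],"linear": [-0.8,0,0],"grip": 0.5},{"rot": [0,0,0],"linear": [-0.8,0,0],"grip": 0.5}]}}

```text
clock: 31.5
tcp_pos: [0.5961, -0.3066, 0.1009]
eef_rot: [-0.022, 0.704, 0.02, 0.709]
ft_force: [0.9, 0.4, 0.7]
opening: 0.0426
```

{"op": "jog_arm", "data": {"steps": [{"rot": [0,0,0],"linear": [0,0,-0.3],"grip": 0.5},{"rot": [0,0,0],"linear": [0,0,-0.6],"grip": 0.5},{"rot": [0,0,0],"linear": [0,0,-0.9],"grip": 0.5},{"rot": [0,0,0],"linear": [0,0,-0.9],"grip": 0.5}]}}

```text
clock: 31.9
tcp_pos: [0.4987, -0.3123, 0.0955]
eef_rot: [-0.02, 0.708, 0.02, 0.705]
ft_force: [0.5, 0.2, -0.8]
opening: 0.0424
```

Run:
```python
from h import *
st();p=shot('wrist','w7')
for s in spot_point('tray',p)[:2]: print(np.round(s['position'],3),s['score'])
tocmd([.432,-.297,.08],1.64)
cv2.imwrite('pics/w7.png',cv2.resize(p['img'][:,:,::-1],(480,360)))
```

```text
clock 31.9
tcp_pos [0.4987, -0.3123, 0.0955]
joint_pos [0.7062, 0.5481, -0.3406, 1.7882, 0.2367, 0.8495, 1.8811]
ft_force [0.5393, 0.1672, -0.8105]
ft_torque [-0.0248, 0.0349, 0.0034]
opening 0.0424
yaw of tool y 1.6274
[ 0.433 -0.294 -0.001] 0.84
lin [ 0.161  0.186 -0.702] rot -0.003
```

View pics/w7.png

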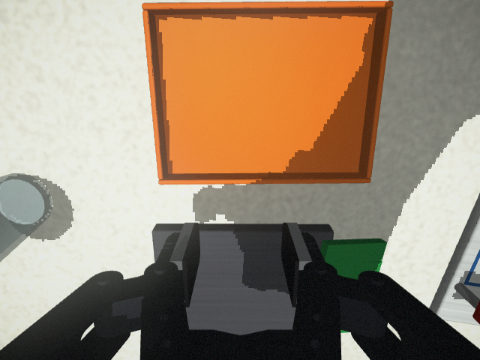

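The grip missed: the fingers closed to 42 mm with nothing in them, and the plate shows at (355,255), shifted toward +y. I'll back up and look.

{"op": "jog_arm", "data": {"steps": [{"rot": [0,0,0],"linear": [-0.4,0.2,0.3],"grip": 1},{"rot": [0,0,0],"linear": [-0.8,0.4,0.7],"grip": 1},{"rot": [0,0,0],"linear": [-0.8,0.4,0.7],"grip": 1},{"rot": [0,0,0],"linear": [-0.8,0.4,0.7],"grip": 1},{"rot": [0,0,0],"linear": [-0.8,0.4,0.7],"grip": 1}]}}

```text
clock: 32.5
tcp_pos: [0.5705, -0.2672, 0.175]
eef_rot: [-0.021, 0.707, 0.021, 0.706]
ft_force: [0.3, -1.4, -1.1]
opening: 0.0853
```

Run:
```python
from h import *
st();p=shot('wrist','w8');plates(p,.02)
cv2.imwrite('pics/w8.png',cv2.resize(p['img'][:,:,::-1],(480,360)))
```

```text
clock 32.5
tcp_pos [0.5705, -0.2672, 0.175]
joint_pos [0.5939, 0.5218, -0.3594, 1.6042, 0.2034, 1.0543, 1.808]
ft_force [0.2897, -1.3612, -1.1101]
ft_torque [-0.0626, 0.0451, 0.0339]
opening 0.0853
yaw of tool y 1.6308
green px [381. 226.] c [ 587.  -219.7] size 57.3 91.1 long yaw -0.0522
```

View pics/w8.png

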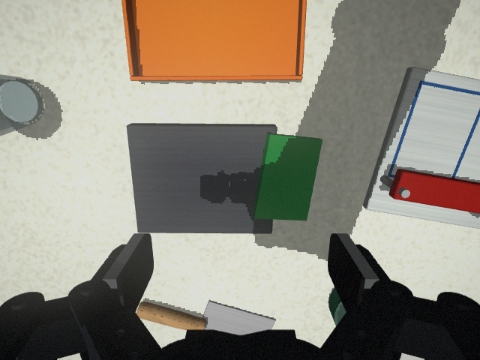

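Plate A now leans off the slab's +y edge: it is centred at (0.587,−0.220), with its low edge on the bench. I'll shut the fingers and push its low edge back (−y) until it lies on the slab again.

Run:
```python
from h import *
tocmd([.588,-.160,.09],1.57)
```

```text
lin [0.845 1.065 0.249] rot 0.019
```

{"op": "jog_arm", "data": {"steps": [{"rot": [0.019,0,0],"linear": [0,0.5,0.12],"grip": 0},{"rot": [0.019,0,0],"linear": [0,1,0.25],"grip": 0},{"rot": [0.019,0,0],"linear": [0.4,1,0.25],"grip": 0},{"rot": [0.019,0,0],"linear": [0.8,1,0.25],"grip": 0},{"rot": [0.019,0,0],"linear": [0.8,1,0.25],"grip": 0}]}}

```text
clock: 33.05
tcp_pos: [0.5847, -0.1661, 0.0901]
eef_rot: [0.001, 0.711, 0.0, 0.703]
ft_force: [-1.2, -0.4, -0.7]
opening: 0.0124
```

{"op": "jog_arm", "data": {"steps": [{"rot": [0,0,0],"linear": [0.0,0.05,0],"grip": 0},{"rot": [0,0,0],"linear": [0.0,0.05,0],"grip": 0}]}}

```text
clock: 33.25
tcp_pos: [0.5909, -0.1607, 0.0978]
eef_rot: [0.0, 0.706, -0.0, 0.708]
ft_force: [-0.4, -0.2, 0.4]
opening: 0.0
```

Run:
```python
from h import *
st();tocmd([.588,-.160,.004],1.57)
p=shot('wrist');plates(p,.015)
```

```text
clock 33.25
tcp_pos [0.5909, -0.1607, 0.0978]
joint_pos [0.4143, 0.5757, -0.3448, 1.7297, 0.2415, 0.8761, 1.5359]
ft_force [-0.4012, -0.1645, 0.3923]
ft_torque [0.0109, -0.0556, 0.0179]
opening 0.0
yaw of tool y 1.5702
lin [ 0.938  0.007 -0.03 ] rot 0.0
green px [250. 233.] c [ 589.6 -219. ] size 62.1 95.7 long yaw -0.0881
```

{"op": "jog_arm", "data": {"steps": [{"rot": [0,0,0],"linear": [0.3,0,-0.03],"grip": 0},{"rot": [0,0,0],"linear": [0.6,0,-0.03],"grip": 0},{"rot": [0,0,0],"linear": [0.85,0,-0.03],"grip": 0},{"rot": [0,0,0],"linear": [0.92,0,-0.03],"grip": 0},{"rot": [0,0,0],"linear": [0.92,0,-0.03],"grip": 0}]}}

```text
clock: 33.8
tcp_pos: [0.5873, -0.161, 0.0046]
eef_rot: [0.0, 0.707, -0.0, 0.707]
ft_force: [0.6, 1.4, -0.1]
opening: 0.0
```

{"op": "jog_arm", "data": {"steps": [{"rot": [0,0,0],"linear": [0,-0.06,0],"grip": 0},{"rot": [0,0,0],"linear": [0,-0.12,0],"grip": 0},{"rot": [0,0,0],"linear": [0,-0.17,0],"grip": 0},{"rot": [0,0,0],"linear": [0,-0.22,0],"grip": 0},{"rot": [0,0,0],"linear": [0,-0.27,0],"grip": 0}]}}

```text
clock: 34.3
tcp_pos: [0.5872, -0.1883, 0.0046]
eef_rot: [0.0, 0.707, -0.0, 0.707]
ft_force: [-0.4, 0.5, 1.0]
opening: -0.0002
```

Run:
```python
from h import *
st();p=shot('wrist','w9');plates(p,.02)
tocmd([.588,-.211,.006])
```

```text
clock 34.3
tcp_pos [0.5872, -0.1883, 0.0046]
joint_pos [0.429, 0.701, -0.3047, 1.7774, 0.3018, 0.7086, 1.5318]
ft_force [-0.3627, 0.5244, 0.9985]
ft_torque [0.1236, 0.0085, -0.0119]
opening -0.0002
yaw of tool y 1.5705
green px [206. 315.] c [ 577.7 -225.6] size 61.6 72.3 long yaw -0.0133
lin [-0.016 -0.216  0.01 ] rot None
```

{"op": "jog_arm", "data": {"steps": [{"rot": [0,0,0],"linear": [0,-0.05,0],"grip": 0},{"rot": [0,0,0],"linear": [0,-0.1,0],"grip": 0},{"rot": [0,0,0],"linear": [0,-0.15,0],"grip": 0},{"rot": [0,0,0],"linear": [0,-0.2,0],"grip": 0},{"rot": [0,0,0],"linear": [0,-0.22,0],"grip": 0}]}}

```text
clock: 34.85
tcp_pos: [0.587, -0.2102, 0.0041]
eef_rot: [0.0, 0.707, -0.0, 0.707]
ft_force: [0.6, 2.0, -0.4]
opening: -0.0
```

{"op": "jog_arm", "data": {"steps": [{"rot": [0,0,0],"linear": [0,0.1,0],"grip": 0},{"rot": [0,0,0],"linear": [-0.4,0.1,0],"grip": 0},{"rot": [0,0,0],"linear": [-0.8,0,-0.3],"grip": 0.5},{"rot": [0,0,0],"linear": [-1,-0.4,-0.5],"grip": 1},{"rot": [0,0,0],"linear": [-1,-0.4,-0.5],"grip": 1}]}}

```text
clock: 35.35
tcp_pos: [0.5354, -0.2565, 0.1074]
eef_rot: [0.0, 0.706, -0.005, 0.708]
ft_force: [-0.5, -1.5, -0.9]
opening: 0.0433
```

Run:
```python
from h import *
st();p=keep('w10');plates(p,.023)
cv2.imwrite('pics/w10.png',cv2.resize(p['img'][:,:,::-1],(480,360)))
```

```text
clock 35.35
tcp_pos [0.5354, -0.2565, 0.1074]
joint_pos [0.6002, 0.5376, -0.3517, 1.7721, 0.2399, 0.8693, 1.7025]
ft_force [-0.543, -1.4708, -0.8907]
ft_torque [-0.0633, 0.0426, -0.028]
opening 0.0433
yaw of tool y 1.5635
green px [354. 301.] c [ 589.  -236.2] size 91.6 58.9 long yaw 0.0673
```

View pics/w10.png

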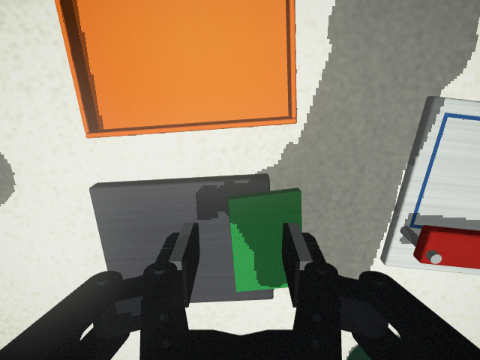

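Plate A is back on the slab, overhanging a little, at px (265,240) and centre (0.589,−0.236). The earlier grasp was too high, with the tips only about 2 mm down the plate's edge. I'll grasp lower this time.

Run:
```python
from h import *
p=shot('wrist');plates(p,.023);tocmd([.589,-.236,.07],1.638)
```

```text
green px [347. 299.] c [ 589.1 -236.2] size 91.4 58.8 long yaw 0.0656
lin [0.35  0.15  0.521] rot -0.022
```

{"op": "jog_arm", "data": {"steps": [{"rot": [-0.024,0,0],"linear": [0,0.2,0.3],"grip": 1},{"rot": [-0.024,0,0],"linear": [0.1,0.21,0.54],"grip": 1},{"rot": [-0.024,0,0],"linear": [0.35,0.21,0.54],"grip": 1},{"rot": [-0.024,0,0],"linear": [0.35,0.21,0.54],"grip": 1},{"rot": [-0.024,0,0],"linear": [0.35,0.21,0.54],"grip": 1}]}}

```text
clock: 35.95
tcp_pos: [0.5905, -0.2273, 0.0684]
eef_rot: [-0.027, 0.707, 0.028, 0.706]
ft_force: [-0.3, 0.8, 0.3]
opening: 0.0856
```

Run:
```python
from h import *
st();p=shot('wrist');plates(p,.023);tocmd([.589,-.236,.0115],1.638)
```

```text
clock 35.95
tcp_pos [0.5905, -0.2273, 0.0684]
joint_pos [0.5188, 0.6436, -0.3555, 1.6929, 0.2789, 0.858, 1.6921]
ft_force [-0.3265, 0.8297, 0.2749]
ft_torque [-0.0074, -0.0137, -0.0382]
opening 0.0856
yaw of tool y 1.6476
green px [320. 254.] c [ 589.4 -236. ] size 90.4 59.6 long yaw 0.071
lin [ 0.578 -0.08  -0.025] rot 0.003
```

{"op": "jog_arm", "data": {"steps": [{"rot": [0,0,0],"linear": [0.2,-0.08,-0.02],"grip": 1},{"rot": [0,0,0],"linear": [0.4,-0.08,-0.02],"grip": 1},{"rot": [0,0,0],"linear": [0.54,-0.08,-0.02],"grip": 1},{"rot": [0,0,0],"linear": [0.57,-0.08,-0.02],"grip": 0.9},{"rot": [0,0,0],"linear": [0.57,-0.08,-0.02],"grip": 0.75}]}}

```text
clock: 36.5
tcp_pos: [0.5898, -0.2366, 0.0125]
eef_rot: [-0.027, 0.707, 0.027, 0.707]
ft_force: [0.1, -0.8, -0.6]
opening: 0.0647
```

{"op": "jog_arm", "data": {"steps": [{"rot": [0,0,0],"linear": [0,0,0],"grip": 0.5},{"rot": [0,0,0],"linear": [0,0,0],"grip": 0.5},{"rot": [0,0,0],"linear": [0,0,0],"grip": 0.5},{"rot": [0,0,0],"linear": [0,0,0],"grip": 0.5}]}}

```text
clock: 36.9
tcp_pos: [0.5921, -0.2396, 0.0159]
eef_rot: [-0.028, 0.705, 0.025, 0.709]
ft_force: [-2.5, -4.7, 17.1]
opening: 0.0429
```

{"op": "jog_arm", "data": {"steps": [{"rot": [0,0,0],"linear": [-0.1,0,0],"grip": 0.5},{"rot": [0,0,0],"linear": [-0.2,0,0],"grip": 0.5},{"rot": [0,0,0],"linear": [-0.3,0,0],"grip": 0.5},{"rot": [0,0,0],"linear": [-0.3,0,0],"grip": 0.5}]}}

```text
clock: 37.3
tcp_pos: [0.5909, -0.2368, 0.0442]
eef_rot: [-0.027, 0.706, 0.027, 0.708]
ft_force: [-0.5, -0.6, 0.6]
opening: 0.0428
```

Run:
```python
from h import *
st();tocmd([.432,-.297,.09],1.64)
```

```text
clock 37.3
tcp_pos [0.5909, -0.2368, 0.0442]
joint_pos [0.5249, 0.6754, -0.3446, 1.7039, 0.2954, 0.8109, 1.6922]
ft_force [-0.4867, -0.6493, 0.612]
ft_torque [0.0625, -0.0157, -0.0524]
opening 0.0428
yaw of tool y 1.6465
lin [-0.462 -0.481 -1.629] rot 0.002
```

{"op": "jog_arm", "data": {"steps": [{"rot": [0,0,0],"linear": [-0.3,0,0],"grip": 1},{"rot": [0,0,0],"linear": [-0.8,0,0],"grip": 1},{"rot": [0,0,0],"linear": [-1,0,-0.2],"grip": 1},{"rot": [0,0,0],"linear": [-1,0,-0.2],"grip": 1},{"rot": [0,0,0],"linear": [-1,0,-0.2],"grip": 1}]}}

```text
clock: 37.8
tcp_pos: [0.5695, -0.2385, 0.1422]
eef_rot: [-0.027, 0.707, 0.026, 0.707]
ft_force: [0.1, -1.0, -0.7]
opening: 0.085
```

Run:
```python
from h import *
st();p=keep('w11');plates(p,.023);plate4(p)
t=shot('top');plates(t,.015)
cv2.imwrite('pics/w11.png',cv2.resize(p['img'][:,:,::-1],(480,360)))
```

```text
clock 37.8
tcp_pos [0.5695, -0.2385, 0.1422]
joint_pos [0.5719, 0.5387, -0.385, 1.6721, 0.2351, 0.9762, 1.7496]
ft_force [0.1328, -1.0311, -0.7211]
ft_torque [-0.0302, -0.0199, -0.005]
opening 0.085
yaw of tool y 1.6458
green px [340. 257.] c [ 591.4 -231.7] size 97.2 55.4 long yaw 0.0974
px [[289.0, 199.7], [369.7, 188.6], [368.2, 304.4], [291.0, 325.6]] 
 w [[550.9, -261.5], [539.5, -209.3], [623.3, -201.0], [644.6, -255.3]] sides [53.5 84.2 58.3 93.9] diag 94.4 114.7
```

View pics/w11.png

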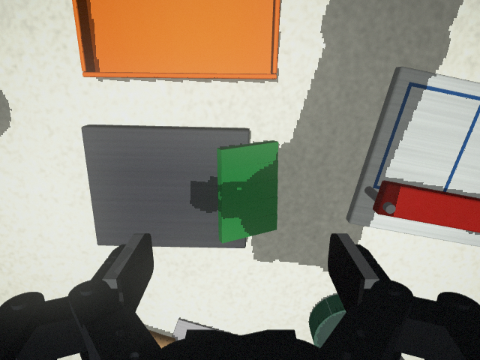

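Plate A tipped again because it overhung, at px (248,192). I'll push it farther: first low against its bottom edge, then with the tips just above the slab top until it sits fully on the slab.

Run:
```python
from h import *
tocmd([.588,-.163,.10],1.6458)
```

```text
lin [0.409 0.734 0.243] rot 0.0
```

{"op": "jog_arm", "data": {"steps": [{"rot": [0,0,0],"linear": [0,0.4,0.13],"grip": 0},{"rot": [0,0,0],"linear": [0.1,0.74,0.13],"grip": 0},{"rot": [0,0,0],"linear": [0.4,0.74,0.13],"grip": 0},{"rot": [0,0,0],"linear": [0.4,0.74,0.13],"grip": 0},{"rot": [0,0,0],"linear": [0.4,0.74,0.13],"grip": 0}]}}

```text
clock: 38.4
tcp_pos: [0.5765, -0.164, 0.1011]
eef_rot: [-0.026, 0.708, 0.027, 0.706]
ft_force: [-0.2, 0.3, 0.4]
opening: 0.0126
```

Run:
```python
from h import *
st();tocmd([.588,-.163,.005],1.6458)
```

```text
clock 38.4
tcp_pos [0.5765, -0.164, 0.1011]
joint_pos [0.4525, 0.5619, -0.3825, 1.7537, 0.261, 0.8792, 1.6008]
ft_force [-0.1664, 0.285, 0.3984]
ft_torque [0.0188, -0.0042, 0.0194]
opening 0.0126
yaw of tool y 1.6458
lin [0.961 0.001 0.118] rot 0.0
```

{"op": "jog_arm", "data": {"steps": [{"rot": [0,0,0],"linear": [0.3,0,0.12],"grip": 0},{"rot": [0,0,0],"linear": [0.6,0,0.12],"grip": 0},{"rot": [0,0,0],"linear": [0.85,0,0.12],"grip": 0},{"rot": [0,0,0],"linear": [0.95,0,0.12],"grip": 0},{"rot": [0,0,0],"linear": [0.95,0,0.12],"grip": 0}]}}

```text
clock: 38.9
tcp_pos: [0.5887, -0.1635, 0.0066]
eef_rot: [-0.026, 0.707, 0.026, 0.706]
ft_force: [-1.0, 0.2, 0.0]
opening: -0.0001
```

{"op": "jog_arm", "data": {"steps": [{"rot": [0,0,0],"linear": [0,-0.1,0],"grip": 0},{"rot": [0,0,0],"linear": [0,-0.2,0],"grip": 0},{"rot": [0,0,0],"linear": [0,-0.3,0],"grip": 0},{"rot": [0,0,0],"linear": [0,-0.4,0],"grip": 0},{"rot": [0,0,0],"linear": [0,-0.47,0],"grip": 0}]}}

```text
clock: 39.4
tcp_pos: [0.5932, -0.2096, 0.008]
eef_rot: [-0.026, 0.706, 0.027, 0.707]
ft_force: [-1.3, 7.4, 7.6]
opening: 0.0
```

Run:
```python
from h import *
st();p=keep('w12');plates(p,.023)
```

```text
clock 39.4
tcp_pos [0.5932, -0.2096, 0.008]
joint_pos [0.4806, 0.7158, -0.3389, 1.7407, 0.3272, 0.7402, 1.621]
ft_force [-1.285, 7.4233, 7.5934]
ft_torque [1.8945, 0.3332, -0.0908]
opening 0.0
yaw of tool y 1.6457
green px [241. 277.] c [ 579.6 -240.1] size 70.3 56.9 long yaw 0.0739
```

{"op": "jog_arm", "data": {"steps": [{"rot": [0,0,0],"linear": [0,0.1,0],"grip": 0},{"rot": [0,0,0],"linear": [0,0.1,0],"grip": 0},{"rot": [0,0,0],"linear": [-0.12,0.1,0],"grip": 0},{"rot": [0,0,0],"linear": [-0.12,0.1,0],"grip": 0},{"rot": [0,0,0],"linear": [-0.12,0.1,0],"grip": 0}]}}

```text
clock: 39.95
tcp_pos: [0.5923, -0.2, 0.0199]
eef_rot: [-0.027, 0.706, 0.026, 0.707]
ft_force: [0.4, 0.7, 1.0]
opening: -0.0001
```

Run:
```python
from h import *
st();p=keep('w13');plates(p,.023);tocmd([.59,-.26,.018])
cv2.imwrite('pics/w13.png',cv2.resize(p['img'][:,:,::-1],(480,360)))
```

```text
clock 39.95
tcp_pos [0.5923, -0.2, 0.0199]
joint_pos [0.4693, 0.6948, -0.3435, 1.7461, 0.3206, 0.7549, 1.61]
ft_force [0.3679, 0.7431, 1.0003]
ft_torque [0.0215, 0.0271, -0.0184]
opening -0.0001
yaw of tool y 1.6459
green px [242. 286.] c [ 582.4 -231.8] size 77.9 58.6 long yaw 0.0727
lin [ 0.015 -0.597 -0.065] rot None
```

View pics/w13.png

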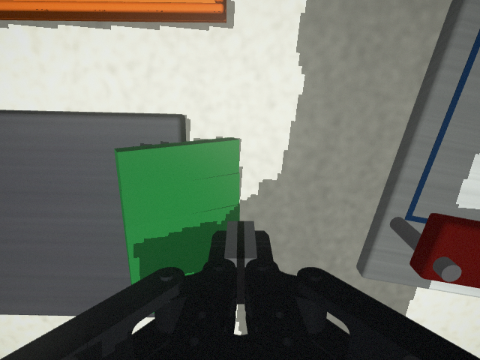

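{"op": "jog_arm", "data": {"steps": [{"rot": [0,0,0],"linear": [0,0.2,0],"grip": 0},{"rot": [0,0,0],"linear": [0,0.2,0],"grip": 0},{"rot": [0,0,0],"linear": [0.14,0.2,0],"grip": 0},{"rot": [0,0,0],"linear": [0.14,0.2,0],"grip": 0},{"rot": [0,0,0],"linear": [0.14,0.2,0],"grip": 0}]}}

```text
clock: 40.5
tcp_pos: [0.5896, -0.1805, 0.0042]
eef_rot: [-0.026, 0.707, 0.026, 0.706]
ft_force: [-0.6, 0.4, -0.1]
opening: -0.0002
```

{"op": "jog_arm", "data": {"steps": [{"rot": [0,0,0],"linear": [0,-0.12,0],"grip": 0},{"rot": [0,0,0],"linear": [0,-0.2,0],"grip": 0},{"rot": [0,0,0],"linear": [0,-0.28,0],"grip": 0},{"rot": [0,0,0],"linear": [0,-0.36,0],"grip": 0},{"rot": [0,0,0],"linear": [0,-0.39,0],"grip": 0}]}}

```text
clock: 41.0
tcp_pos: [0.5928, -0.2124, 0.0053]
eef_rot: [-0.025, 0.707, 0.031, 0.706]
ft_force: [-7.2, 24.6, 9.6]
opening: -0.0001
```

Run:
```python
from h import *
st();p=keep('w14');plates(p,.023)
```

```text
clock 41.0
tcp_pos [0.5928, -0.2124, 0.0053]
joint_pos [0.4911, 0.7234, -0.3442, 1.7347, 0.3251, 0.7439, 1.6339]
ft_force [-7.1635, 24.5933, 9.6283]
ft_torque [4.9964, 1.3502, -0.0861]
opening -0.0001
yaw of tool y 1.6493
green px [239. 279.] c [ 579.8 -243. ] size 63.3 46.8 long yaw 0.0342
```

{"op": "jog_arm", "data": {"steps": [{"rot": [0,0,0],"linear": [0,0.12,0],"grip": 0},{"rot": [0,0,0],"linear": [-0.13,0.12,0],"grip": 0},{"rot": [0,0,0],"linear": [-0.13,0.12,0],"grip": 0},{"rot": [0,0,0],"linear": [-0.13,0.12,0],"grip": 0}]}}

```text
clock: 41.45
tcp_pos: [0.593, -0.2082, 0.0191]
eef_rot: [-0.027, 0.706, 0.026, 0.707]
ft_force: [-0.5, 0.2, 0.2]
opening: -0.0001
```

Run:
```python
from h import *
st();p=keep('w15');plates(p,.023);tocmd([.594,-.26,.018])
```

```text
clock 41.45
tcp_pos [0.593, -0.2082, 0.0191]
joint_pos [0.4801, 0.6995, -0.3429, 1.7384, 0.3222, 0.7575, 1.6208]
ft_force [-0.5134, 0.2383, 0.2124]
ft_torque [-0.082, -0.0008, 0.026]
opening -0.0001
yaw of tool y 1.6449
green px [237. 308.] c [ 582.5 -237. ] size 75.3 60.7 long yaw 0.0745
lin [ 0.007 -0.519 -0.024] rot None
```

{"op": "jog_arm", "data": {"steps": [{"rot": [0,0,0],"linear": [0.01,-0.08,0],"grip": 0},{"rot": [0,0,0],"linear": [0.01,-0.16,0],"grip": 0},{"rot": [0,0,0],"linear": [0.01,-0.24,0],"grip": 0},{"rot": [0,0,0],"linear": [0.01,-0.32,0],"grip": 0}]}}

```text
clock: 41.9
tcp_pos: [0.5947, -0.2242, 0.0187]
eef_rot: [-0.024, 0.707, 0.035, 0.705]
ft_force: [-16.4, 43.0, 50.9]
opening: 0.0001
```

Run:
```python
from h import *
st();p=keep('w16');plates(p,.023)
```

```text
clock 41.9
tcp_pos [0.5947, -0.2242, 0.0187]
joint_pos [0.5201, 0.716, -0.3587, 1.7078, 0.3115, 0.7822, 1.6729]
ft_force [-16.4324, 42.9999, 50.8902]
ft_torque [9.2401, 3.4615, -0.0492]
opening 0.0001
yaw of tool y 1.6547
green px [285. 305.] c [ 580.8 -239.7] size 71.0 59.7 long yaw 0.0602
```

The finger is jamming on the overhanging edge, with 43 N sideways. I'll back off and drag the plate instead: a light press on top over the slab, then slide it toward −y.

{"op": "jog_arm", "data": {"steps": [{"rot": [0,0,0],"linear": [0,0.4,0],"grip": 0},{"rot": [0,0,0],"linear": [-0.2,0.5,0],"grip": 0},{"rot": [0,0,0],"linear": [-0.5,0.5,0],"grip": 0},{"rot": [0,0,0],"linear": [-0.9,0.3,-0.2],"grip": 0},{"rot": [0,0,0],"linear": [-0.9,0.3,-0.2],"grip": 0}]}}

```text
clock: 42.45
tcp_pos: [0.5734, -0.2154, 0.1117]
eef_rot: [-0.027, 0.705, 0.023, 0.708]
ft_force: [0.3, -0.9, -0.1]
opening: 0.0
```

{"op": "jog_arm", "data": {"steps": [{"rot": [0,0,0],"linear": [-0.2,-0.4,-0.1],"grip": 0},{"rot": [0,0,0],"linear": [-0.2,-0.4,-0.1],"grip": 0},{"rot": [0,0,0],"linear": [-0.2,-0.4,-0.1],"grip": 0}]}}

```text
clock: 42.75
tcp_pos: [0.5652, -0.2533, 0.127]
eef_rot: [-0.026, 0.707, 0.025, 0.707]
ft_force: [0.2, -0.1, -0.6]
opening: 0.0002
```

Run:
```python
from h import *
st();p=keep('w17');plates(p,.023);plate4(p)
h=cv2.cvtColor(p['img'],cv2.COLOR_RGB2HSV)
```

```text
clock 42.75
tcp_pos [0.5652, -0.2533, 0.127]
joint_pos [0.5979, 0.5588, -0.3887, 1.6818, 0.2508, 0.95, 1.7581]
ft_force [0.2421, -0.1422, -0.5684]
ft_torque [-0.0178, -0.007, 0.0098]
opening 0.0002
yaw of tool y 1.6423
green px [363. 258.] c [ 590.3 -229.5] size 86.3 54.1 long yaw 0.1088
px [[313.1, 217.6], [397.1, 204.9], [394.7, 347.7], [314.2, 278.7]] 
 w [[553.4, -259.7], [541.4, -208.0], [643.5, -196.5], [595.0, -256.2]] sides [ 53.1 102.7  77.   41.8] diag 110.1 72.1
```

The plate leans again, because the push force pins its low edge to the finger by friction. This time I'll push low until just before the slab and then raise the finger to carry that edge up, so the plate settles flat.

{"op": "jog_arm", "data": {"steps": [{"rot": [0,0,0],"linear": [0,0.5,0.2],"grip": 0},{"rot": [0,0,0],"linear": [0,0.83,0.3],"grip": 0},{"rot": [0,0,0],"linear": [0.4,0.83,0.3],"grip": 0},{"rot": [0,0,0],"linear": [0.7,0.83,0.3],"grip": 0},{"rot": [0,0,0],"linear": [0.7,0.83,0.3],"grip": 0}]}}

```text
clock: 43.3
tcp_pos: [0.5861, -0.1639, 0.0527]
eef_rot: [-0.027, 0.709, 0.028, 0.704]
ft_force: [-1.0, -0.1, -0.6]
opening: 0.0003
```

Run:
```python
from h import *
st();tocmd([.59,-.175,.005],1.645)
```

```text
clock 43.3
tcp_pos [0.5861, -0.1639, 0.0527]
joint_pos [0.436, 0.6376, -0.3694, 1.7609, 0.3006, 0.8075, 1.5698]
ft_force [-1.0495, -0.1181, -0.5891]
ft_torque [-0.0134, 0.0423, -0.0308]
opening 0.0003
yaw of tool y 1.6483
lin [ 0.477 -0.115  0.034] rot 0.001
```

{"op": "jog_arm", "data": {"steps": [{"rot": [0,0,0],"linear": [0.25,0,0.03],"grip": 0},{"rot": [0,0,0],"linear": [0.46,0,0.03],"grip": 0},{"rot": [0,0,0],"linear": [0.47,0,0.03],"grip": 0},{"rot": [0,0,0],"linear": [0.47,-0.1,0.03],"grip": 0},{"rot": [0,0,0],"linear": [0.47,-0.2,0.03],"grip": 0}]}}

```text
clock: 43.8
tcp_pos: [0.5949, -0.1863, 0.0119]
eef_rot: [-0.027, 0.706, 0.027, 0.707]
ft_force: [0.0, -0.3, -0.8]
opening: -0.0006
```

{"op": "jog_arm", "data": {"steps": [{"rot": [0,0,0],"linear": [0,-0.08,0],"grip": 0},{"rot": [0,0,0],"linear": [0,-0.16,0],"grip": 0},{"rot": [0,0,0],"linear": [0,-0.24,0],"grip": 0},{"rot": [0,0,0],"linear": [0,-0.24,0],"grip": 0}]}}

```text
clock: 44.2
tcp_pos: [0.5964, -0.2092, 0.0113]
eef_rot: [-0.026, 0.706, 0.027, 0.707]
ft_force: [-1.4, 3.1, 8.8]
opening: -0.0001
```

Run:
```python
from h import *
st();p=keep('w18');plates(p,.023)
```

```text
clock 44.2
tcp_pos [0.5964, -0.2092, 0.0113]
joint_pos [0.4843, 0.7159, -0.3485, 1.7311, 0.3322, 0.7519, 1.616]
ft_force [-1.3943, 3.1155, 8.8344]
ft_torque [0.4876, 0.4184, -0.015]
opening -0.0001
yaw of tool y 1.6459
green px [243. 271.] c [ 580.9 -235.1] size 67.8 58.3 long yaw 0.1064
```

{"op": "jog_arm", "data": {"steps": [{"rot": [0,0,0],"linear": [-0.05,0.2,0],"grip": 0},{"rot": [0,0,0],"linear": [-0.05,0.36,0],"grip": 0},{"rot": [0,0,0],"linear": [0,0.36,0],"grip": 0},{"rot": [0,0,0],"linear": [0.07,0.36,0],"grip": 0},{"rot": [0,0,0],"linear": [0.07,0.36,0],"grip": 0}]}}

```text
clock: 44.75
tcp_pos: [0.5919, -0.1744, 0.0017]
eef_rot: [-0.027, 0.707, 0.026, 0.706]
ft_force: [-0.3, -0.6, -0.5]
opening: 0.0001
```

Run:
```python
from h import *
st();p=keep('w19');plates(p,.02)
```

```text
clock 44.75
tcp_pos [0.5919, -0.1744, 0.0017]
joint_pos [0.4274, 0.712, -0.3395, 1.7729, 0.3387, 0.7167, 1.5517]
ft_force [-0.3102, -0.5821, -0.5182]
ft_torque [0.0043, -0.0116, -0.0071]
opening 0.0001
yaw of tool y 1.6456
green px [129. 317.] c [ 590.6 -233.8] size 86.5 64.8 long yaw 0.0919
```

{"op": "jog_arm", "data": {"steps": [{"rot": [0,0,0],"linear": [-0.01,-0.09,0],"grip": 0},{"rot": [0,0,0],"linear": [-0.01,-0.18,0],"grip": 0},{"rot": [0,0,0],"linear": [-0.01,-0.27,0],"grip": 0},{"rot": [0,0,0],"linear": [-0.01,-0.35,0],"grip": 0},{"rot": [0,0,0],"linear": [-0.01,-0.35,0],"grip": 0}]}}

```text
clock: 45.3
tcp_pos: [0.5958, -0.2099, 0.0044]
eef_rot: [-0.026, 0.706, 0.026, 0.707]
ft_force: [0.2, -0.1, 0.3]
opening: -0.0
```

{"op": "jog_arm", "data": {"steps": [{"rot": [0,0,0],"linear": [-0.06,0,0],"grip": 0},{"rot": [0,0,0],"linear": [-0.12,0,0],"grip": 0},{"rot": [0,0,0],"linear": [-0.16,0,0],"grip": 0},{"rot": [0,0,0],"linear": [-0.16,0,0],"grip": 0}]}}

```text
clock: 45.7
tcp_pos: [0.5962, -0.2083, 0.0212]
eef_rot: [-0.027, 0.706, 0.027, 0.707]
ft_force: [-0.2, -0.4, -0.8]
opening: 0.0002
```

Run:
```python
from h import *
st();p=keep('w20');plates(p,.023)
```

```text
clock 45.7
tcp_pos [0.5962, -0.2083, 0.0212]
joint_pos [0.4852, 0.702, -0.353, 1.7281, 0.3273, 0.7683, 1.6184]
ft_force [-0.1916, -0.4014, -0.7553]
ft_torque [-0.0084, 0.003, 0.0381]
opening 0.0002
yaw of tool y 1.6465
green px [193. 313.] c [ 592.3 -256. ] size 90.4 61.4 long yaw 0.0093
```

Plate A is flat on the slab at (0.592,−0.256). I'll nudge it 25 mm farther in.

{"op": "jog_arm", "data": {"steps": [{"rot": [0,0,0],"linear": [0.03,0.02,0],"grip": 0},{"rot": [0,0,0],"linear": [0.03,-0.07,0],"grip": 0},{"rot": [0,0,0],"linear": [0.03,-0.14,0],"grip": 0},{"rot": [0,0,0],"linear": [0.03,-0.2,0],"grip": 0},{"rot": [0,0,0],"linear": [0.03,-0.25,0],"grip": 0}]}}

```text
clock: 46.25
tcp_pos: [0.5973, -0.2342, 0.017]
eef_rot: [-0.026, 0.707, 0.026, 0.706]
ft_force: [0.0, 1.5, -0.1]
opening: 0.0002
```

Run:
```python
from h import *
st();p=keep('w21');plates(p,.023)
```

```text
clock 46.25
tcp_pos [0.5973, -0.2342, 0.017]
joint_pos [0.5202, 0.7206, -0.3514, 1.7013, 0.3294, 0.7788, 1.658]
ft_force [0.0494, 1.5229, -0.0812]
ft_torque [0.1668, 0.1041, -0.0248]
opening 0.0002
yaw of tool y 1.6454
green px [218. 253.] c [ 579.3 -271.7] size 60.2 91.0 long yaw -0.4461
```

{"op": "jog_arm", "data": {"steps": [{"rot": [0,0,0],"linear": [0,0.15,0],"grip": 0},{"rot": [0,0,0],"linear": [-0.5,0.15,0],"grip": 0},{"rot": [0,0,0],"linear": [-1,0,-0.1],"grip": 1},{"rot": [0,0,0],"linear": [-1,-0.3,-0.1],"grip": 1},{"rot": [0,0,0],"linear": [-1,-0.3,-0.1],"grip": 1}]}}

```text
clock: 46.8
tcp_pos: [0.5901, -0.2681, 0.1193]
eef_rot: [-0.027, 0.706, 0.024, 0.708]
ft_force: [0.0, -0.8, -0.4]
opening: 0.0434
```

Run:
```python
from h import *
st();p=keep('w22');plates(p,.023);tocmd([.594,-.275,.08])
```

```text
clock 46.8
tcp_pos [0.5901, -0.2681, 0.1193]
joint_pos [0.5957, 0.607, -0.3886, 1.6159, 0.2696, 0.9675, 1.7587]
ft_force [0.0014, -0.8453, -0.4045]
ft_torque [-0.0588, 0.0257, -0.0307]
opening 0.0434
yaw of tool y 1.642
green px [315. 215.] c [ 577.8 -272.5] size 60.2 90.5 long yaw -0.4883
lin [ 0.38  -0.098  0.037] rot None
```

Plate A is now well on the slab at (0.578,−0.2725), yaw −0.49. I'll turn the tool to match and grasp lower, with TCP about 3 mm below the slab top.

{"op": "jog_arm", "data": {"steps": [{"rot": [0.045,0,0],"linear": [0,-0.035,-0.12],"grip": 1},{"rot": [0.09,0,0],"linear": [0.1,-0.035,-0.12],"grip": 1},{"rot": [0.135,0,0],"linear": [0.3,-0.035,-0.12],"grip": 1},{"rot": [0.178,0,0],"linear": [0.45,-0.035,-0.12],"grip": 1},{"rot": [0.178,0,0],"linear": [0.45,-0.035,-0.12],"grip": 1}]}}

```text
clock: 47.35
tcp_pos: [0.5765, -0.2655, 0.0696]
eef_rot: [0.17, 0.688, -0.169, 0.685]
ft_force: [-0.2, 0.6, 0.9]
opening: 0.0853
```

Run:
```python
from h import *
st();p=keep('w23');plates(p,.023);tocmd([.578,-.2725,.0125],1.083)
```

```text
clock 47.35
tcp_pos [0.5765, -0.2655, 0.0696]
joint_pos [0.5069, 0.6305, -0.2395, 1.6917, 0.1866, 0.847, 1.274]
ft_force [-0.2085, 0.643, 0.9467]
ft_torque [-0.0466, 0.0295, 0.0027]
opening 0.0853
yaw of tool y 1.0869
green px [313. 238.] c [ 577.8 -272.6] size 60.1 91.0 long yaw -0.4859
lin [ 0.584 -0.054  0.038] rot 0.003
```

{"op": "jog_arm", "data": {"steps": [{"rot": [0.003,0,0],"linear": [0.2,-0.054,0.038],"grip": 1},{"rot": [0.003,0,0],"linear": [0.4,-0.054,0.038],"grip": 1},{"rot": [0.003,0,0],"linear": [0.55,-0.054,0.038],"grip": 1},{"rot": [0.003,0,0],"linear": [0.58,-0.054,0.038],"grip": 1},{"rot": [0.003,0,0],"linear": [0.58,-0.054,0.038],"grip": 0.8}]}}

```text
clock: 47.9
tcp_pos: [0.579, -0.2743, 0.0142]
eef_rot: [0.172, 0.686, -0.172, 0.686]
ft_force: [0.2, 1.0, -0.2]
opening: 0.0731
```

```bash
python3 -c "
from h import *
st()"
```

```text
clock 47.9
tcp_pos [0.579, -0.2743, 0.0142]
joint_pos [0.5048, 0.7058, -0.2207, 1.713, 0.21, 0.7465, 1.2597]
ft_force [0.168, 0.9875, -0.222]
ft_torque [-0.0278, -0.0526, 0.0102]
opening 0.0731
yaw of tool y 1.0794
```

{"op": "jog_arm", "data": {"steps": [{"rot": [0,0,0],"linear": [0,0,0],"grip": 0.7},{"rot": [0,0,0],"linear": [0,0,0],"grip": 0.6},{"rot": [0,0,0],"linear": [0,0,0],"grip": 0.55}]}}

```text
clock: 48.2
tcp_pos: [0.5807, -0.2766, 0.0178]
eef_rot: [0.172, 0.684, -0.173, 0.687]
ft_force: [-4.9, -2.5, 17.7]
opening: 0.0471
```

```bash
python3 -c "
from h import *
st()"
```

```text
clock 48.2
tcp_pos [0.5807, -0.2766, 0.0178]
joint_pos [0.5055, 0.7014, -0.2197, 1.7101, 0.2102, 0.748, 1.259]
ft_force [-4.8533, -2.5311, 17.7205]
ft_torque [0.012, 0.7454, -0.0233]
opening 0.0471
yaw of tool y 1.0768
```

The fingertips slid over the plate's top edge, with the opening at 47 mm, because TCP had settled at 14 mm instead of 12. I'll open, look, and go 4 mm lower.

{"op": "jog_arm", "data": {"steps": [{"rot": [0,0,0],"linear": [-0.3,0,0],"grip": 1},{"rot": [0,0,0],"linear": [-0.55,0,0],"grip": 1},{"rot": [0,0,0],"linear": [-0.55,0,0],"grip": 1},{"rot": [0,0,0],"linear": [-0.55,0,0],"grip": 1},{"rot": [0,0,0],"linear": [-0.55,0,0],"grip": 1}]}}

```text
clock: 48.7
tcp_pos: [0.5785, -0.2748, 0.0688]
eef_rot: [0.173, 0.686, -0.173, 0.686]
ft_force: [-0.4, -1.0, -0.4]
opening: 0.0856
```

Run:
```python
from h import *
st();p=keep('w24');plates(p,.023);tocmd([.578,-.2725,.010],1.083)
```

```text
clock 48.7
tcp_pos [0.5785, -0.2748, 0.0688]
joint_pos [0.5164, 0.6365, -0.2365, 1.6813, 0.1871, 0.8466, 1.2778]
ft_force [-0.362, -0.9599, -0.4042]
ft_torque [0.0064, 0.0303, 0.0157]
opening 0.0856
yaw of tool y 1.0778
green px [336. 229.] c [ 579.  -269.9] size 60.1 90.7 long yaw -0.4672
lin [ 0.585  0.018 -0.012] rot -0.002
```

{"op": "jog_arm", "data": {"steps": [{"rot": [-0.008,0,0],"linear": [0.2,0.045,-0.018],"grip": 1},{"rot": [-0.008,0,0],"linear": [0.4,0.045,-0.018],"grip": 1},{"rot": [-0.008,0,0],"linear": [0.55,0.045,-0.018],"grip": 1},{"rot": [-0.008,0,0],"linear": [0.6,0.045,-0.018],"grip": 1},{"rot": [-0.008,0,0],"linear": [0.6,0.045,-0.018],"grip": 1}]}}

```text
clock: 49.25
tcp_pos: [0.5788, -0.2699, 0.0081]
eef_rot: [0.164, 0.689, -0.164, 0.687]
ft_force: [0.2, 0.3, 0.2]
opening: 0.0853
```

```bash
python3 -c "
from h import *
st()"
```

```text
clock 49.25
tcp_pos [0.5788, -0.2699, 0.0081]
joint_pos [0.5009, 0.7127, -0.2245, 1.7196, 0.2185, 0.7358, 1.2689]
ft_force [0.1736, 0.2962, 0.2185]
ft_torque [-0.009, -0.0015, 0.0244]
opening 0.0853
yaw of tool y 1.1025
```

{"op": "jog_arm", "data": {"steps": [{"rot": [0,0,0],"linear": [0.01,0,0],"grip": 0.82},{"rot": [0,0,0],"linear": [0.01,0,0],"grip": 0.82},{"rot": [0,0,0],"linear": [0.01,0,0],"grip": 0.75},{"rot": [0,0,0],"linear": [0.01,0,0],"grip": 0.68}]}}

```text
clock: 49.65
tcp_pos: [0.5808, -0.2705, 0.0104]
eef_rot: [0.164, 0.687, -0.164, 0.689]
ft_force: [-2.4, 1.2, 13.4]
opening: 0.0586
```

```bash
python3 -c "
from h import *
st()"
```

```text
clock 49.65
tcp_pos [0.5808, -0.2705, 0.0104]
joint_pos [0.5008, 0.7099, -0.2249, 1.7179, 0.2188, 0.7352, 1.2685]
ft_force [-2.4411, 1.1684, 13.4028]
ft_torque [0.1255, 0.4303, 0.0009]
opening 0.0586
yaw of tool y 1.1025
```

{"op": "jog_arm", "data": {"steps": [{"rot": [0,0,0],"linear": [-0.01,0,0],"grip": 0.5},{"rot": [0,0,0],"linear": [-0.01,0,0],"grip": 0.5},{"rot": [0,0,0],"linear": [-0.03,0,0],"grip": 0.5},{"rot": [0,0,0],"linear": [-0.08,0,0],"grip": 0.5},{"rot": [0,0,0],"linear": [-0.2,0,0],"grip": 0.5}]}}

```text
clock: 50.15
tcp_pos: [0.5784, -0.2697, 0.0277]
eef_rot: [0.164, 0.689, -0.164, 0.687]
ft_force: [-0.2, 0.4, -0.6]
opening: 0.0575
```

```bash
python3 -c "
from h import *
st();tocmd([.432,-.297,.09],1.64)"
```

```text
clock 50.15
tcp_pos [0.5784, -0.2697, 0.0277]
joint_pos [0.5055, 0.6866, -0.2314, 1.7105, 0.2099, 0.7712, 1.276]
ft_force [-0.1998, 0.407, -0.5686]
ft_torque [0.0197, 0.0124, 0.0078]
opening 0.0575
yaw of tool y 1.1027
lin [-0.62  -0.904 -1.185] rot -0.171
```

Held, at 57.5 mm. Lifting and carrying it to the tray.

{"op": "jog_arm", "data": {"steps": [{"rot": [0,0,0],"linear": [-0.3,0,0],"grip": 0.5},{"rot": [0,0,0],"linear": [-0.62,-0.1,-0.2],"grip": 0.5},{"rot": [0,0,0],"linear": [-0.62,-0.3,-0.4],"grip": 0.5},{"rot": [0,0,0],"linear": [-0.62,-0.45,-0.6],"grip": 0.5},{"rot": [0,0,0],"linear": [-0.62,-0.45,-0.6],"grip": 0.5}]}}

```text
clock: 50.65
tcp_pos: [0.5019, -0.2848, 0.091]
eef_rot: [0.165, 0.688, -0.166, 0.687]
ft_force: [0.8, -0.2, -1.1]
opening: 0.0577
```

{"op": "jog_arm", "data": {"steps": [{"rot": [-0.04,0,0],"linear": [0,-0.22,-0.3],"grip": 0.5},{"rot": [-0.08,0,0],"linear": [0,-0.45,-0.58],"grip": 0.5},{"rot": [-0.12,0,0],"linear": [0,-0.45,-0.58],"grip": 0.5},{"rot": [-0.16,0,0],"linear": [0,-0.45,-0.58],"grip": 0.5},{"rot": [-0.171,0,0],"linear": [0,-0.45,-0.58],"grip": 0.5}]}}

```text
clock: 51.15
tcp_pos: [0.434, -0.2973, 0.0908]
eef_rot: [-0.026, 0.706, 0.025, 0.707]
ft_force: [-0.5, 0.1, -0.3]
opening: 0.0579
```

Run:
```python
from h import *
st();p=keep('w25');plates(p,.09)
for s in regions_of('tray',p)[:1]:
    c=cv2.minAreaRect(cv2.findNonZero(s['pixels'].astype(np.uint8)));w=np.array([ray(p,u,v,.022)[:2] for u,v in cv2.boxPoints(c)]);print(s['score'],w.round(3).tolist())
for s in spot_point('tray',p)[:1]:print(np.round(s['position'],3))
tocmd([.432,-.297,.009],1.64)
```

```text
clock 51.15
tcp_pos [0.434, -0.2973, 0.0908]
joint_pos [0.8051, 0.4791, -0.4098, 1.9457, 0.2671, 0.7684, 1.8858]
ft_force [-0.5205, 0.1306, -0.349]
ft_torque [0.0107, -0.063, -0.0135]
opening 0.0579
yaw of tool y 1.6428
green px [294. 281.] c [ 439.9 -297.7] size 100.5 66.4 long yaw 0.0722
0.9 [[0.375, -0.382], [0.362, -0.225], [0.48, -0.2], [0.497, -0.386]]
lin [ 0.814  0.001 -0.021] rot -0.001
```

{"op": "jog_arm", "data": {"steps": [{"rot": [0,0,0],"linear": [0.3,0,-0.02],"grip": 0.5},{"rot": [0,0,0],"linear": [0.6,0,-0.02],"grip": 0.5},{"rot": [0,0,0],"linear": [0.82,0,-0.02],"grip": 0.5},{"rot": [0,0,0],"linear": [0.89,0,-0.02],"grip": 0.5},{"rot": [0,0,0],"linear": [0.89,0,-0.02],"grip": 0.5}]}}

```text
clock: 51.8
tcp_pos: [0.431, -0.2965, 0.001]
eef_rot: [-0.024, 0.708, 0.024, 0.706]
ft_force: [-1.9, 1.0, 3.9]
opening: 0.0577
```

{"op": "jog_arm", "data": {"steps": [{"rot": [0,0,0],"linear": [0,0,0],"grip": 0.5},{"rot": [0,0,0],"linear": [0,0,0],"grip": 1},{"rot": [0,0,0],"linear": [0,0,0],"grip": 1},{"rot": [0,0,0],"linear": [0,0,0],"grip": 1},{"rot": [0,0,0],"linear": [-0.2,0,0],"grip": 1}]}}

```text
clock: 52.3
tcp_pos: [0.4303, -0.2966, 0.0198]
eef_rot: [-0.024, 0.708, 0.025, 0.706]
ft_force: [-0.9, 0.2, -0.5]
opening: 0.0851
```

{"op": "jog_arm", "data": {"steps": [{"rot": [0,0,0],"linear": [-0.4,0,0],"grip": 1},{"rot": [0,0,0],"linear": [-0.8,0,0],"grip": 1},{"rot": [0,0,0],"linear": [-1,0.4,0],"grip": 1},{"rot": [0,0,0],"linear": [-1,0.8,0],"grip": 1},{"rot": [0,0,0],"linear": [-1,1,0.1],"grip": 1}]}}

```text
clock: 52.8
tcp_pos: [0.4338, -0.1942, 0.1222]
eef_rot: [-0.025, 0.706, 0.025, 0.707]
ft_force: [0.1, 0.0, -0.7]
opening: 0.0854
```

Run:
```python
from h import *
st();p=keep('w26');plates(p,.012);t=shot('top');plates(t,.008);tocmd([.475,.374,.16],1.57)
for s in spot_point('plate_1',t):print(np.round(s['position'],3),round(s['score'],2))
```

```text
clock 52.8
tcp_pos [0.4338, -0.1942, 0.1222]
joint_pos [0.6777, 0.3708, -0.4659, 2.0309, 0.2316, 0.7893, 1.716]
ft_force [0.0729, 0.0128, -0.6521]
ft_torque [0.0011, -0.0313, 0.0052]
opening 0.0854
yaw of tool y 1.641
green px [157. 186.] c [ 430.9 -298.6] size 90.1 60.8 long yaw 0.0653
lin [-0.376  5.631  0.809] rot 0.024
[0.667 0.488 0.005] 0.79
[0.477 0.374 0.002] 0.73
```

Plate A lies in the tray, centred at (0.431,−0.299). Now plate B.

{"op": "jog_arm", "data": {"steps": [{"rot": [0,0,0],"linear": [-0.4,0.45,0.05],"grip": 1},{"rot": [0,0,0],"linear": [-0.4,0.95,0.13],"grip": 1},{"rot": [0,0,0],"linear": [-0.4,0.95,0.13],"grip": 1}]}}

```text
clock: 53.25
tcp_pos: [0.4423, -0.0972, 0.1626]
eef_rot: [-0.026, 0.706, 0.026, 0.708]
ft_force: [0.3, -1.1, 0.6]
opening: 0.0856
```

{"op": "jog_arm", "data": {"steps": [{"rot": [0,0,0],"linear": [0,0.45,0.06],"grip": 1},{"rot": [0,0,0],"linear": [0,0.95,0.13],"grip": 1},{"rot": [0,0,0],"linear": [0,0.95,0.13],"grip": 1}]}}

```text
clock: 53.55
tcp_pos: [0.4481, 0.0001, 0.1616]
eef_rot: [-0.026, 0.706, 0.028, 0.707]
ft_force: [0.7, -0.3, -0.2]
opening: 0.0857
```

{"op": "jog_arm", "data": {"steps": [{"rot": [0,0,0],"linear": [0,0.45,0.06],"grip": 1},{"rot": [0,0,0],"linear": [0,0.95,0.13],"grip": 1},{"rot": [0,0,0],"linear": [0,0.95,0.13],"grip": 1}]}}

```text
clock: 53.85
tcp_pos: [0.4544, 0.0963, 0.1617]
eef_rot: [-0.026, 0.706, 0.028, 0.707]
ft_force: [-0.7, 0.1, 0.2]
opening: 0.0858
```

{"op": "jog_arm", "data": {"steps": [{"rot": [0,0,0],"linear": [0,0.45,0.06],"grip": 1},{"rot": [0,0,0],"linear": [0,0.95,0.13],"grip": 1},{"rot": [0,0,0],"linear": [0,0.95,0.13],"grip": 1}]}}

```text
clock: 54.15
tcp_pos: [0.4604, 0.1923, 0.1617]
eef_rot: [-0.025, 0.706, 0.029, 0.707]
ft_force: [0.3, 0.6, -0.6]
opening: 0.0857
```

{"op": "jog_arm", "data": {"steps": [{"rot": [0.02,0,0],"linear": [0,0.45,0.06],"grip": 1},{"rot": [0.024,0,0],"linear": [0,0.95,0.13],"grip": 1},{"rot": [0.024,0,0],"linear": [0,0.95,0.13],"grip": 1}]}}

```text
clock: 54.45
tcp_pos: [0.4663, 0.2881, 0.1615]
eef_rot: [0.002, 0.707, 0.002, 0.707]
ft_force: [-0.9, 0.7, 0.4]
opening: 0.0856
```

Run:
```python
from h import *
st();p=keep('w27');plates(p,.008);tocmd([.475,.374,.1],1.57)
```

```text
clock 54.45
tcp_pos [0.4663, 0.2881, 0.1615]
joint_pos [-0.2134, 0.4498, -0.5915, 1.815, 0.2953, 0.9625, 0.6422]
ft_force [-0.8916, 0.683, 0.4039]
ft_torque [0.0185, 0.0583, 0.052]
opening 0.0856
yaw of tool y 1.5708
green px [375. 436.] c [674.5 336.5] size 63.9 25.4 long yaw 1.3668
green px [418. 223.] c [471.8 373.6] size 89.1 59.4 long yaw 0.0959
lin [0.611 0.894 0.084] rot -0.0
```

{"op": "jog_arm", "data": {"steps": [{"rot": [-0.02,0,0],"linear": [0.1,0.45,0],"grip": 1},{"rot": [-0.03,0,0],"linear": [0.4,0.85,-0.02],"grip": 1},{"rot": [-0.03,0,0],"linear": [0.8,0.85,-0.02],"grip": 1},{"rot": [-0.03,0,0],"linear": [0.8,0.85,-0.02],"grip": 1},{"rot": [-0.03,0,0],"linear": [0.8,0.85,-0.02],"grip": 1}]}}

```text
clock: 55.0
tcp_pos: [0.4659, 0.3641, 0.0809]
eef_rot: [-0.031, 0.707, 0.03, 0.706]
ft_force: [-0.3, 0.0, 0.4]
opening: 0.0857
```

Run:
```python
from h import *
st();p=keep('w28');plates(p,.008);plate4(p,.008);tocmd([.464,.3727,-.003],1.667)
```

```text
clock 55.0
tcp_pos [0.4659, 0.3641, 0.0809]
joint_pos [-0.3733, 0.6115, -0.5555, 1.7806, 0.4083, 0.8693, 0.5404]
ft_force [-0.3384, 0.0061, 0.4452]
ft_torque [-0.0037, 0.0036, 0.0028]
opening 0.0857
yaw of tool y 1.6571
green px [326. 257.] c [481.  374.8] size 70.7 59.3 long yaw 0.1064
green px [344. 209.] c [439.3 374.3] size 24.8 52.6 long yaw -1.5126
px [[283.6, 187.2], [392.5, 186.0], [387.5, 332.5], [289.6, 332.5]] 
 w [[430.1, 340.2], [424.4, 398.4], [513.3, 407.9], [518.5, 348.9]] sides [58.6 89.4 59.2 88.8] diag 107.3 106.3
lin [ 0.852  0.08  -0.019] rot -0.003
```

{"op": "jog_arm", "data": {"steps": [{"rot": [-0.005,0,0],"linear": [0.3,0.08,-0.02],"grip": 1},{"rot": [-0.005,0,0],"linear": [0.6,0.08,-0.02],"grip": 1},{"rot": [-0.005,0,0],"linear": [0.8,0.08,-0.02],"grip": 1},{"rot": [-0.005,0,0],"linear": [0.86,0.08,-0.02],"grip": 1},{"rot": [-0.005,0,0],"linear": [0.86,0.08,-0.02],"grip": 0.82}]}}

```text
clock: 55.55
tcp_pos: [0.4636, 0.3738, -0.0037]
eef_rot: [-0.036, 0.706, 0.036, 0.707]
ft_force: [-0.1, 0.4, -0.1]
opening: 0.0729
```

{"op": "jog_arm", "data": {"steps": [{"rot": [0,0,0],"linear": [0,0,0],"grip": 0.7},{"rot": [0,0,0],"linear": [0,0,0],"grip": 0.5},{"rot": [0,0,0],"linear": [0,0,0],"grip": 0.5},{"rot": [0,0,0],"linear": [0,0,0],"grip": 0.5}]}}

```text
clock: 55.95
tcp_pos: [0.4637, 0.3748, -0.0023]
eef_rot: [-0.036, 0.705, 0.037, 0.707]
ft_force: [-0.7, -2.6, 8.6]
opening: 0.0578
```

{"op": "jog_arm", "data": {"steps": [{"rot": [0,0,0],"linear": [-0.2,0,0],"grip": 0.5},{"rot": [0,0,0],"linear": [-0.5,0,0],"grip": 0.5},{"rot": [0,0,0],"linear": [-0.8,0,0],"grip": 0.5},{"rot": [0,0,0],"linear": [-1,0,0],"grip": 0.5},{"rot": [0,0,0],"linear": [-1,0,0],"grip": 0.5}]}}

```text
clock: 56.45
tcp_pos: [0.4643, 0.3762, 0.0999]
eef_rot: [-0.035, 0.704, 0.038, 0.708]
ft_force: [0.6, -0.3, 0.3]
opening: 0.0581
```

Run:
```python
from h import *
st();tocmd([.589,-.304,.16],1.626)
```

```text
clock 56.45
tcp_pos [0.4643, 0.3762, 0.0999]
joint_pos [-0.3783, 0.5939, -0.5732, 1.7577, 0.3992, 0.9005, 0.5507]
ft_force [0.607, -0.2983, 0.349]
ft_torque [-0.0235, -0.0113, -0.0061]
opening 0.0581
yaw of tool y 1.6742
lin [-0.626 -6.892  0.542] rot 0.015
```

{"op": "jog_arm", "data": {"steps": [{"rot": [0,0,0],"linear": [-0.4,-0.3,0.03],"grip": 0.5},{"rot": [0,0,0],"linear": [-0.62,-0.7,0.06],"grip": 0.5},{"rot": [0,0,0],"linear": [-0.62,-0.98,0.077],"grip": 0.5},{"rot": [0,0,0],"linear": [-0.62,-0.98,0.077],"grip": 0.5}]}}

```text
clock: 56.85
tcp_pos: [0.4822, 0.2726, 0.1579]
eef_rot: [-0.036, 0.706, 0.033, 0.707]
ft_force: [0.1, 0.3, -1.1]
opening: 0.0576
```

{"op": "jog_arm", "data": {"steps": [{"rot": [0,0,0],"linear": [0,-0.49,0.04],"grip": 0.5},{"rot": [0,0,0],"linear": [0,-0.98,0.077],"grip": 0.5},{"rot": [0,0,0],"linear": [0,-0.98,0.077],"grip": 0.5}]}}

```text
clock: 57.15
tcp_pos: [0.4996, 0.1731, 0.1564]
eef_rot: [-0.035, 0.707, 0.032, 0.706]
ft_force: [0.9, 0.6, -0.8]
opening: 0.0577
```

{"op": "jog_arm", "data": {"steps": [{"rot": [0,0,0],"linear": [0,-0.49,0.04],"grip": 0.5},{"rot": [0,0,0],"linear": [0,-0.98,0.077],"grip": 0.5},{"rot": [0,0,0],"linear": [0,-0.98,0.077],"grip": 0.5}]}}

```text
clock: 57.45
tcp_pos: [0.517, 0.0766, 0.1565]
eef_rot: [-0.035, 0.707, 0.032, 0.706]
ft_force: [-0.5, 0.9, -1.1]
opening: 0.0578
```

{"op": "jog_arm", "data": {"steps": [{"rot": [0,0,0],"linear": [0,-0.49,0.04],"grip": 0.5},{"rot": [0,0,0],"linear": [0,-0.98,0.077],"grip": 0.5},{"rot": [0,0,0],"linear": [0,-0.98,0.077],"grip": 0.5}]}}

```text
clock: 57.75
tcp_pos: [0.5344, -0.0201, 0.1565]
eef_rot: [-0.034, 0.707, 0.032, 0.706]
ft_force: [0.1, -0.6, -0.4]
opening: 0.0578
```

{"op": "jog_arm", "data": {"steps": [{"rot": [0,0,0],"linear": [0,-0.49,0.04],"grip": 0.5},{"rot": [0,0,0],"linear": [0,-0.98,0.077],"grip": 0.5},{"rot": [0,0,0],"linear": [0,-0.98,0.077],"grip": 0.5}]}}

```text
clock: 58.05
tcp_pos: [0.5519, -0.1169, 0.1565]
eef_rot: [-0.034, 0.707, 0.032, 0.706]
ft_force: [-0.4, -0.2, -0.2]
opening: 0.058
```

{"op": "jog_arm", "data": {"steps": [{"rot": [0,0,0],"linear": [0,-0.49,0.04],"grip": 0.5},{"rot": [0,0,0],"linear": [0,-0.98,0.077],"grip": 0.5},{"rot": [0,0,0],"linear": [0,-0.98,0.077],"grip": 0.5}]}}

```text
clock: 58.35
tcp_pos: [0.5691, -0.2139, 0.1563]
eef_rot: [-0.034, 0.707, 0.032, 0.706]
ft_force: [-0.3, -0.3, -0.6]
opening: 0.0579
```

{"op": "jog_arm", "data": {"steps": [{"rot": [0.01,0,0],"linear": [0,-0.49,0.04],"grip": 0.5},{"rot": [0.015,0,0],"linear": [0,-0.98,0.077],"grip": 0.5},{"rot": [0.015,0,0],"linear": [0.3,-0.98,0.077],"grip": 0.5},{"rot": [0.015,0,0],"linear": [0.5,-0.98,0.077],"grip": 0.5},{"rot": [0.015,0,0],"linear": [0.5,-0.98,0.077],"grip": 0.5}]}}

```text
clock: 58.85
tcp_pos: [0.5853, -0.301, 0.1039]
eef_rot: [-0.019, 0.709, 0.021, 0.705]
ft_force: [-0.1, 0.2, -0.1]
opening: 0.0577
```

Run:
```python
from h import *
st();tocmd([.589,-.304,.014],1.626);p=keep('w29');plates(p,.12)
```

```text
clock 58.85
tcp_pos [0.5853, -0.301, 0.1039]
joint_pos [0.6922, 0.6588, -0.4703, 1.5866, 0.3386, 0.9841, 1.7427]
ft_force [-0.0987, 0.1659, -0.0947]
ft_torque [0.0182, -0.0006, -0.0418]
opening 0.0577
yaw of tool y 1.6269
lin [ 0.898 -0.035  0.04 ] rot 0.0
green px [315. 331.] c [ 588.7 -301.5] size 86.8 57.0 long yaw 0.0522
green px [373.  30.] c [ 482.9 -289.6] size 10.9 32.6 long yaw -1.5147
```

{"op": "jog_arm", "data": {"steps": [{"rot": [0,0,0],"linear": [0.3,-0.035,0.04],"grip": 0.5},{"rot": [0,0,0],"linear": [0.6,-0.035,0.04],"grip": 0.5},{"rot": [0,0,0],"linear": [0.82,-0.035,0.04],"grip": 0.5},{"rot": [0,0,0],"linear": [0.9,-0.035,0.04],"grip": 0.5},{"rot": [0,0,0],"linear": [0.9,-0.035,0.04],"grip": 0.5}]}}

```text
clock: 59.4
tcp_pos: [0.5916, -0.305, 0.0174]
eef_rot: [-0.02, 0.707, 0.02, 0.707]
ft_force: [0.4, -1.2, -0.4]
opening: 0.0572
```

{"op": "jog_arm", "data": {"steps": [{"rot": [0,0,0],"linear": [0,0,0],"grip": 0.5},{"rot": [0,0,0],"linear": [0,0,0],"grip": 0.8},{"rot": [0,0,0],"linear": [0,0,0],"grip": 1},{"rot": [0,0,0],"linear": [0,0,0],"grip": 1},{"rot": [0,0,0],"linear": [-0.4,0,0],"grip": 1}]}}

```text
clock: 59.9
tcp_pos: [0.5878, -0.3048, 0.0531]
eef_rot: [-0.019, 0.71, 0.021, 0.704]
ft_force: [-0.0, -0.5, -1.0]
opening: 0.0855
```

{"op": "jog_arm", "data": {"steps": [{"rot": [0,0,0],"linear": [-0.4,0,0.1],"grip": 0},{"rot": [0,0,0],"linear": [-0.85,0,0.2],"grip": 0},{"rot": [0,0,0],"linear": [-0.85,0,0.2],"grip": 0},{"rot": [0,0,0],"linear": [-0.85,0,0.2],"grip": 0},{"rot": [0,0,0],"linear": [-0.85,0,0.2],"grip": 0}]}}

```text
clock: 60.4
tcp_pos: [0.6104, -0.3046, 0.1413]
eef_rot: [-0.02, 0.707, 0.02, 0.706]
ft_force: [-0.9, 0.2, -1.1]
opening: 0.0121
```

{"op": "jog_arm", "data": {"steps": [{"rot": [0,0,0],"linear": [0,0,0],"grip": 0},{"rot": [0,0,0],"linear": [0,0,0],"grip": 0}]}}

```text
clock: 60.6
tcp_pos: [0.6105, -0.3044, 0.141]
eef_rot: [-0.02, 0.707, 0.02, 0.706]
ft_force: [-0.2, -0.5, 0.6]
opening: -0.0
```

Run:
```python
from h import *
st();p=keep('b0');plates(p,.023);plate4(p)
```

```text
clock 60.6
tcp_pos [0.6105, -0.3044, 0.141]
joint_pos [0.6751, 0.6549, -0.4765, 1.4888, 0.3223, 1.0784, 1.7566]
ft_force [-0.2038, -0.5065, 0.6167]
ft_torque [-0.0301, -0.0121, 0.0079]
opening -0.0
yaw of tool y 1.6272
green px [310. 244.] c [ 600.8 -306.1] size 89.2 59.7 long yaw 0.0487
green px [394.   5.] c [ 473.5 -275.9] size 3.5 57.2 long yaw -1.5148
px [[272.7, 145.8], [367.6, 148.2], [362.5, 278.5], [276.9, 277.0]] 
 w [[556.8, -338.3], [554.9, -278.4], [644.2, -273.8], [646.4, -333.6]] sides [59.9 89.4 59.8 89.7] diag 108.6 106.8
```

Plate B's outline is a true rectangle, with sides 89.4 and 89.7 mm where plate A had 93 and 89.8. I'll press its corners one at a time from measured heights.

{"op": "jog_arm", "data": {"steps": [{"rot": [0,0,0],"linear": [0.3,0.265,0.33],"grip": 0},{"rot": [0,0,0],"linear": [0.6,0.265,0.33],"grip": 0},{"rot": [0,0,0],"linear": [0.95,0.265,0.33],"grip": 0},{"rot": [0,0,0],"linear": [0.95,0.265,0.33],"grip": 0},{"rot": [0,0,0],"linear": [0.95,0.265,0.33],"grip": 0}]}}

```text
clock: 61.15
tcp_pos: [0.6423, -0.2762, 0.047]
eef_rot: [-0.02, 0.707, 0.02, 0.706]
ft_force: [-0.2, 0.3, 1.0]
opening: 0.0002
```

{"op": "jog_arm", "data": {"steps": [{"rot": [0,0,0],"linear": [0.1,0,0],"grip": 0},{"rot": [0,0,0],"linear": [0.18,0,0],"grip": 0},{"rot": [0,0,0],"linear": [0.21,0,0],"grip": 0},{"rot": [0,0,0],"linear": [0.21,0,0],"grip": 0}]}}

```text
clock: 61.55
tcp_pos: [0.6424, -0.2763, 0.026]
eef_rot: [-0.02, 0.707, 0.02, 0.707]
ft_force: [0.2, 0.1, -0.8]
opening: -0.0005
```

Run:
```python
from h import *
st();tocmd([.6424,-.276,.023])
```

```text
clock 61.55
tcp_pos [0.6424, -0.2763, 0.026]
joint_pos [0.5888, 0.7969, -0.4318, 1.529, 0.3912, 0.9028, 1.6542]
ft_force [0.1925, 0.109, -0.7744]
ft_torque [-0.0115, -0.0172, 0.0182]
opening -0.0005
yaw of tool y 1.6272
lin [ 0.03   0.003 -0.   ] rot None
```

{"op": "jog_arm", "data": {"steps": [{"rot": [0,0,0],"linear": [0.02,0,0],"grip": 0},{"rot": [0,0,0],"linear": [0.035,0,0],"grip": 0},{"rot": [0,0,0],"linear": [0.04,0,0],"grip": 0},{"rot": [0,0,0],"linear": [0.04,0,0],"grip": 0}]}}

```text
clock: 61.95
tcp_pos: [0.643, -0.2763, 0.0232]
eef_rot: [-0.02, 0.707, 0.02, 0.707]
ft_force: [-2.5, 0.9, 6.6]
opening: 0.0001
```

{"op": "jog_arm", "data": {"steps": [{"rot": [0,0,0],"linear": [-0.3,0,0],"grip": 0},{"rot": [0,0,0],"linear": [-0.3,-0.29,-0.43],"grip": 0},{"rot": [0,0,0],"linear": [-0.3,-0.58,-0.86],"grip": 0},{"rot": [0,0,0],"linear": [-0.3,-0.58,-0.86],"grip": 0},{"rot": [0,0,0],"linear": [-0.3,-0.58,-0.86],"grip": 0}]}}

```text
clock: 62.45
tcp_pos: [0.5584, -0.3413, 0.0524]
eef_rot: [-0.019, 0.707, 0.018, 0.707]
ft_force: [1.5, -0.2, 0.2]
opening: -0.0001
```

Run:
```python
from h import *
st();tocmd([.5592,-.3362,.023])
```

```text
clock 62.45
tcp_pos [0.5584, -0.3413, 0.0524]
joint_pos [0.7555, 0.7087, -0.4524, 1.641, 0.3796, 0.8805, 1.7766]
ft_force [1.534, -0.2147, 0.2241]
ft_torque [0.0258, -0.0551, -0.0288]
opening -0.0001
yaw of tool y 1.6235
lin [0.294 0.05  0.011] rot None
```

Corner 1 of B is solid: 6.6 N at z = 23.2 mm, where A's corner gave nothing at 22.5 mm. Corner 3 is next.

{"op": "jog_arm", "data": {"steps": [{"rot": [0,0,0],"linear": [0.1,0.05,0.01],"grip": 0},{"rot": [0,0,0],"linear": [0.2,0.05,0.01],"grip": 0},{"rot": [0,0,0],"linear": [0.25,0.05,0.01],"grip": 0},{"rot": [0,0,0],"linear": [0.27,0.05,0.01],"grip": 0},{"rot": [0,0,0],"linear": [0.27,0.05,0.01],"grip": 0}]}}

```text
clock: 62.95
tcp_pos: [0.5609, -0.3334, 0.0245]
eef_rot: [-0.02, 0.707, 0.02, 0.707]
ft_force: [-0.0, -0.0, 1.1]
opening: 0.0001
```

{"op": "jog_arm", "data": {"steps": [{"rot": [0,0,0],"linear": [0.02,0,0],"grip": 0},{"rot": [0,0,0],"linear": [0.03,0,0],"grip": 0},{"rot": [0,0,0],"linear": [0.03,0,0],"grip": 0}]}}

```text
clock: 63.25
tcp_pos: [0.5613, -0.3339, 0.0232]
eef_rot: [-0.02, 0.706, 0.02, 0.707]
ft_force: [-1.2, 1.8, 6.2]
opening: 0.0001
```

Run:
```python
from h import *
st();tocmd([.5565,-.2802,.023])
```

```text
clock 63.25
tcp_pos [0.5613, -0.3339, 0.0232]
joint_pos [0.7359, 0.7418, -0.4386, 1.6627, 0.4007, 0.8264, 1.7511]
ft_force [-1.1973, 1.8282, 6.2126]
ft_torque [0.274, 0.3501, -0.0197]
opening 0.0001
yaw of tool y 1.6274
lin [ 0.002  0.539 -0.018] rot None
```

{"op": "jog_arm", "data": {"steps": [{"rot": [0,0,0],"linear": [-0.3,0,0],"grip": 0},{"rot": [0,0,0],"linear": [-0.3,0.3,-0.02],"grip": 0},{"rot": [0,0,0],"linear": [-0.3,0.53,-0.02],"grip": 0},{"rot": [0,0,0],"linear": [-0.15,0.53,-0.02],"grip": 0},{"rot": [0,0,0],"linear": [-0.05,0.53,-0.02],"grip": 0}]}}

```text
clock: 63.75
tcp_pos: [0.5559, -0.2811, 0.0267]
eef_rot: [-0.02, 0.707, 0.02, 0.707]
ft_force: [-0.4, -1.1, -0.3]
opening: -0.0002
```

{"op": "jog_arm", "data": {"steps": [{"rot": [0,0,0],"linear": [0.03,0,0],"grip": 0},{"rot": [0,0,0],"linear": [0.05,0,0],"grip": 0},{"rot": [0,0,0],"linear": [0.05,0,0],"grip": 0}]}}

```text
clock: 64.05
tcp_pos: [0.5548, -0.282, 0.023]
eef_rot: [-0.02, 0.708, 0.019, 0.706]
ft_force: [-8.0, 4.1, 17.2]
opening: 0.0002
```

{"op": "jog_arm", "data": {"steps": [{"rot": [0,0,0],"linear": [-0.3,0,0],"grip": 0},{"rot": [0,0,0],"linear": [-0.3,-0.25,0.43],"grip": 0},{"rot": [0,0,0],"linear": [-0.3,-0.5,0.86],"grip": 0},{"rot": [0,0,0],"linear": [-0.15,-0.5,0.86],"grip": 0},{"rot": [0,0,0],"linear": [-0.08,-0.5,0.86],"grip": 0}]}}

```text
clock: 64.55
tcp_pos: [0.6441, -0.3275, 0.028]
eef_rot: [-0.019, 0.707, 0.02, 0.706]
ft_force: [-0.1, -0.1, -0.4]
opening: -0.0
```

{"op": "jog_arm", "data": {"steps": [{"rot": [0,0,0],"linear": [0.02,0,0],"grip": 0},{"rot": [0,0,0],"linear": [0.06,0,0],"grip": 0},{"rot": [0,0,0],"linear": [0.07,0,0],"grip": 0}]}}

```text
clock: 64.85
tcp_pos: [0.6436, -0.326, 0.0233]
eef_rot: [-0.02, 0.707, 0.02, 0.706]
ft_force: [-2.2, 0.2, 3.8]
opening: -0.0001
```

{"op": "jog_arm", "data": {"steps": [{"rot": [0,0,0],"linear": [-0.3,0,0],"grip": 0},{"rot": [0,0,0],"linear": [-0.6,0.1,-0.2],"grip": 1},{"rot": [0,0,0],"linear": [-1,0.25,-0.4],"grip": 1},{"rot": [0,0,0],"linear": [-1,0.25,-0.4],"grip": 1},{"rot": [0,0,0],"linear": [-1,0.25,-0.4],"grip": 1}]}}

```text
clock: 65.35
tcp_pos: [0.6034, -0.3036, 0.1253]
eef_rot: [-0.021, 0.706, 0.019, 0.708]
ft_force: [-0.1, -0.4, -0.2]
opening: 0.058
```

Run:
```python
from h import *
st();p=keep('b1');plates(p,.023);plate4(p);tocmd([.593,-.306,.07])
```

```text
clock 65.35
tcp_pos [0.6034, -0.3036, 0.1253]
joint_pos [0.6836, 0.6582, -0.4794, 1.528, 0.3354, 1.0348, 1.7458]
ft_force [-0.0667, -0.3557, -0.1679]
ft_torque [-0.021, 0.0128, 0.0557]
opening 0.058
yaw of tool y 1.6277
green px [311. 250.] c [ 600.6 -306.1] size 89.3 59.8 long yaw 0.0566
green px [394.  10.] c [ 471.9 -276.2] size 6.2 57.0 long yaw -1.515
px [[268.4, 160.5], [368.8, 160.5], [362.7, 296.5], [273.4, 296.5]] 
 w [[557.4, -338.4], [554.0, -278.4], [643.8, -274.0], [647.3, -333.5]] sides [60.1 89.9 59.6 90. ] diag 107.7 108.3
lin [ 0.539 -0.016 -0.101] rot None
```

All four corners of B are solid and its outline is unchanged, so B is flat and goes to a bay. I'm gripping it 8 mm toward its near end, and low.

{"op": "jog_arm", "data": {"steps": [{"rot": [0.001,0,0],"linear": [0.1,-0.02,-0.1],"grip": 1},{"rot": [0.001,0,0],"linear": [0.3,-0.02,-0.1],"grip": 1},{"rot": [0.001,0,0],"linear": [0.54,-0.02,-0.1],"grip": 1},{"rot": [0.001,0,0],"linear": [0.54,-0.02,-0.1],"grip": 1},{"rot": [0.001,0,0],"linear": [0.54,-0.02,-0.1],"grip": 1}]}}

```text
clock: 65.9
tcp_pos: [0.5928, -0.3059, 0.0683]
eef_rot: [-0.018, 0.708, 0.019, 0.706]
ft_force: [0.2, -0.1, 0.7]
opening: 0.0854
```

Run:
```python
from h import *
st();tocmd([.5926,-.3065,.0105],1.623)
```

```text
clock 65.9
tcp_pos [0.5928, -0.3059, 0.0683]
joint_pos [0.6842, 0.7085, -0.4589, 1.5928, 0.3674, 0.9293, 1.7226]
ft_force [0.1936, -0.1293, 0.7423]
ft_torque [0.0013, -0.0384, -0.0111]
opening 0.0854
yaw of tool y 1.6243
lin [ 0.578 -0.007 -0.002] rot 0.0
```

{"op": "jog_arm", "data": {"steps": [{"rot": [0,0,0],"linear": [0.2,0,0],"grip": 1},{"rot": [0,0,0],"linear": [0.4,0,0],"grip": 1},{"rot": [0,0,0],"linear": [0.55,0,0],"grip": 1},{"rot": [0,0,0],"linear": [0.58,0,0],"grip": 1},{"rot": [0,0,0],"linear": [0.58,0,0],"grip": 0.82}]}}

```text
clock: 66.4
tcp_pos: [0.5935, -0.306, 0.0113]
eef_rot: [-0.019, 0.707, 0.019, 0.707]
ft_force: [-0.3, 0.2, -0.4]
opening: 0.073
```

```bash
python3 -c "
from h import *
st()"
```

```text
clock 66.4
tcp_pos [0.5935, -0.306, 0.0113]
joint_pos [0.6666, 0.7747, -0.4305, 1.6269, 0.4064, 0.8303, 1.6911]
ft_force [-0.2624, 0.2246, -0.4469]
ft_torque [-0.023, -0.0127, 0.0095]
opening 0.073
yaw of tool y 1.6242
```

{"op": "jog_arm", "data": {"steps": [{"rot": [0,0,0],"linear": [0,0,0],"grip": 0.75},{"rot": [0,0,0],"linear": [0,0,0],"grip": 0.6},{"rot": [0,0,0],"linear": [0,0,0],"grip": 0.5},{"rot": [0,0,0],"linear": [0,0,0],"grip": 0.5}]}}

```text
clock: 66.8
tcp_pos: [0.5943, -0.3063, 0.013]
eef_rot: [-0.019, 0.706, 0.019, 0.708]
ft_force: [-0.9, -0.2, 5.6]
opening: 0.0576
```

```bash
python3 -c "
from h import *
st()"
```

```text
clock 66.8
tcp_pos [0.5943, -0.3063, 0.013]
joint_pos [0.6669, 0.7726, -0.4312, 1.6262, 0.4064, 0.8305, 1.691]
ft_force [-0.9013, -0.1988, 5.6072]
ft_torque [0.1395, 0.2601, -0.047]
opening 0.0576
yaw of tool y 1.6241
```

{"op": "jog_arm", "data": {"steps": [{"rot": [0,0,0],"linear": [-0.1,0,0],"grip": 0.5},{"rot": [0,0,0],"linear": [-0.4,0,0],"grip": 0.5},{"rot": [0,0,0],"linear": [-0.8,0,0],"grip": 0.5},{"rot": [0,0,0],"linear": [-1,0,-0.1],"grip": 0.5},{"rot": [0,0,0],"linear": [-1,0,-0.1],"grip": 0.5}]}}

```text
clock: 67.3
tcp_pos: [0.5847, -0.3076, 0.116]
eef_rot: [-0.02, 0.705, 0.017, 0.709]
ft_force: [0.1, -0.2, -0.4]
opening: 0.0579
```

{"op": "jog_arm", "data": {"steps": [{"rot": [0,0,0],"linear": [0,0.3,-0.1],"grip": 0.5},{"rot": [0,0,0],"linear": [0,0.6,-0.2],"grip": 0.5},{"rot": [0,0,0],"linear": [0,0.81,-0.23],"grip": 0.5},{"rot": [0,0,0],"linear": [0,0.81,-0.23],"grip": 0.5}]}}

```text
clock: 67.7
tcp_pos: [0.5556, -0.2228, 0.1114]
eef_rot: [-0.02, 0.707, 0.021, 0.707]
ft_force: [0.5, -0.5, -0.9]
opening: 0.0578
```

{"op": "jog_arm", "data": {"steps": [{"rot": [0,0,0],"linear": [0,0.3,-0.1],"grip": 0.5},{"rot": [0,0,0],"linear": [0,0.6,-0.2],"grip": 0.5},{"rot": [0,0,0],"linear": [0,0.81,-0.23],"grip": 0.5},{"rot": [0,0,0],"linear": [0,0.81,-0.23],"grip": 0.5}]}}

```text
clock: 68.1
tcp_pos: [0.5284, -0.1441, 0.1114]
eef_rot: [-0.02, 0.707, 0.021, 0.707]
ft_force: [-0.1, -0.5, -0.2]
opening: 0.0575
```

{"op": "jog_arm", "data": {"steps": [{"rot": [0.027,0,0],"linear": [0,0.3,-0.1],"grip": 0.5},{"rot": [0.053,0,0],"linear": [0,0.6,-0.14],"grip": 0.5},{"rot": [0.053,0,0],"linear": [0,0.81,-0.14],"grip": 0.5},{"rot": [0.053,0,0],"linear": [0,0.81,-0.14],"grip": 0.5},{"rot": [0.053,0,0],"linear": [0,0.81,-0.14],"grip": 0.5}]}}

```text
clock: 68.6
tcp_pos: [0.5109, -0.068, 0.1112]
eef_rot: [0.04, 0.706, -0.04, 0.706]
ft_force: [0.7, -0.0, 0.0]
opening: 0.0576
```

Run:
```python
from h import *
st();p=keep('d0');plates(p,.12);tocmd([.5117,-.0671,.06],1.4563)
cv2.imwrite('pics/d0s.png',cv2.resize(p['img'][:,:,::-1],(640,480)))
```

```text
clock 68.6
tcp_pos [0.5109, -0.068, 0.1112]
joint_pos [0.4042, 0.4503, -0.4976, 1.947, 0.2906, 0.814, 1.2048]
ft_force [0.7083, -0.0258, 0.0388]
ft_torque [-0.0483, -0.0112, 0.0252]
opening 0.0576
yaw of tool y 1.4579
green px [312. 302.] c [518.5 -69.6] size 60.0 90.2 long yaw -0.1118
green px [ 12. 178.] c [ 444.2 -164.1] size 8.6 23.7 long yaw -0.351
lin [0.511 0.017 0.007] rot 0.0
```

View pics/d0s.png

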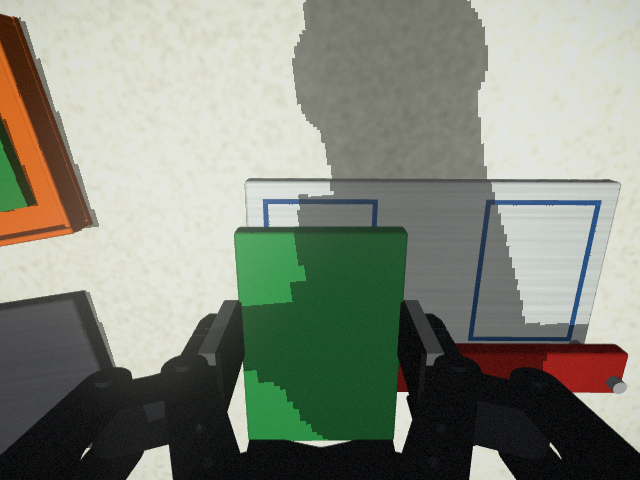

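The plate is held square over the right bay (px 235–407). The outline's near corners are at (264,201) and (378,201), and the left bay's corners at (488,203), (600,202), (471,339) and (572,339). I'll refine the carrier fit from these.

Run:
```python
from h import *
p=pickle.load(open('d0.pkl','rb'))
px=[(264,201),(378,201),(488,203),(600,202),(471,339),(572,339),(246,181),(619,181)]
P=np.array([(-63,-101),(-63,-35),(-63,35),(-63,101),(33,35),(33,101),(-75,-114),(-75,114)])/1e3
Q=np.array([ray(p,u,v,0.012)[:2] for u,v in px])
x,r=rigid(P,Q);print(x.round(4),(r*1e3).round(1).tolist())
a=x[2];M=np.array([[np.cos(a),-np.sin(a)],[np.sin(a),np.cos(a)]])
bc=M@[-.015,-.068]+x[:2];print('bay right',bc.round(4))
w=plate4(p,.121);c=w.mean(0);print('plate centre',c,'yaw',np.arctan2(*(w[3]-w[0])[::-1]),np.arctan2(*(w[2]-w[1])[::-1]))
t=status.get_obs()['tcp_pos'];off=c/1e3-t[:2];print('off',off)
pre=M@[-.031,-.068]+x[:2]-off;fin=bc-off;print('pre',pre,'fin',fin);tocmd([*pre,.05],np.pi/2+a)
```

```text
[ 0.5577 -0.0054 -0.1119] [[0.5, 1.7], [0.1, -1.9], [-0.9, 1.0], [-0.6, -1.2], [0.1, 0.7], [-0.3, -2.2], [0.5, -1.1], [0.7, 3.0]]
bay right [ 0.5352 -0.0713]
px [[234.6, 234.8], [407.2, 226.3], [392.6, 439.7], [248.2, 440.1]] 
 w [[471.0, -94.0], [474.7, -34.8], [565.4, -45.1], [559.0, -104.1]] sides [59.3 91.4 59.4 88.6] diag 106.3 109.2
plate centre [517.52508445 -69.50724536] yaw -0.11490328398028408 -0.11349001775348003
off [ 0.006729  -0.0008683]
pre [ 0.512538  -0.0686894] fin [ 0.5284379  -0.07047632]
lin [0.611 0.002 0.017] rot -0.001
```

{"op": "jog_arm", "data": {"steps": [{"rot": [0,0,0],"linear": [0.3,0,0.017],"grip": 0.5},{"rot": [0,0,0],"linear": [0.6,0,0.017],"grip": 0.5},{"rot": [0,0,0],"linear": [0.85,0,0.017],"grip": 0.5},{"rot": [0,0,0],"linear": [0.95,0,0.017],"grip": 0.5},{"rot": [0,0,0],"linear": [0.95,0,0.017],"grip": 0.5}]}}

```text
clock: 69.15
tcp_pos: [0.5114, -0.0684, 0.015]
eef_rot: [0.04, 0.707, -0.041, 0.705]
ft_force: [0.3, 0.5, -0.1]
opening: 0.0577
```

Run:
```python
from h import *
st();tocmd([.5284,-.0705,.0125],1.458)
```

```text
clock 69.15
tcp_pos [0.5114, -0.0684, 0.015]
joint_pos [0.3359, 0.5919, -0.4171, 2.0182, 0.4034, 0.6138, 1.1036]
ft_force [0.3412, 0.4602, -0.082]
ft_torque [0.0278, 0.0276, 0.0158]
opening 0.0577
yaw of tool y 1.4564
lin [ 0.025 -0.001  0.172] rot -0.001
```

{"op": "jog_arm", "data": {"steps": [{"rot": [0,0,0],"linear": [0,0,0.06],"grip": 0.5},{"rot": [0,0,0],"linear": [0,0,0.12],"grip": 0.5},{"rot": [0,0,0],"linear": [0.01,0,0.172],"grip": 0.5},{"rot": [0,0,0],"linear": [0.03,0,0.172],"grip": 0.5},{"rot": [0,0,0],"linear": [0.03,0,0.172],"grip": 0.5}]}}

```text
clock: 69.65
tcp_pos: [0.5293, -0.0693, 0.0132]
eef_rot: [0.04, 0.706, -0.04, 0.706]
ft_force: [-0.3, -0.1, -0.6]
opening: 0.0574
```

```bash
cat > chk.py <<'E'
from h import *
import sys
n=sys.argv[1];st();p=keep(n)
# blue near-edge line and green near-edge (top face) in carrier coords
x=np.array([.5577,-.0054,-.1119]);a=x[2];M=np.array([[np.cos(a),-np.sin(a)],[np.sin(a),np.cos(a)]])
L=lambda u,v,z:(M.T@(ray(p,u,v,z)[:2]-x[:2])*1e3)
h=cv2.cvtColor(p['img'],cv2.COLOR_RGB2HSV)
b=cv2.inRange(h,(100,110,30),(130,255,255));v,u=np.where(b);q=np.array([L(i,j,.012) for i,j in zip(u,v)])
print('blue n',len(q))
s=q[(abs(q[:,1]+68)<28)&(q[:,0]<-50)];print('near line x',np.percentile(s[:,0],[5,50,95]).round(1))
for y0 in (-101,-35):
    s=q[(abs(q[:,1]-y0)<8)&(q[:,0]>-58)&(q[:,0]<15)];print('side',y0,len(s),np.percentile(s[:,1],[5,50,95]).round(1) if len(s) else '')
g=cv2.inRange(cv2.GaussianBlur(h,(3,3),0),(45,100,18),(80,255,255));v,u=np.where(g);G=np.array([L(i,j,float(sys.argv[2])) for i,j in zip(u,v)])
G=G[(abs(G[:,1]+68)<60)&(abs(G[:,0]+15)<80)]
for lo,hi in ((-55,-40),(-40,-25),(-15,0),(0,12)):
    s=G[(G[:,0]>lo)&(G[:,0]<hi)][:,1]
    if len(s): print('green y range at x',lo,hi,np.percentile(s,[.5,99.5]).round(1))
for lo,hi in ((-92,-80),(-72,-62),(-55,-45)):
    s=G[(G[:,1]>lo)&(G[:,1]<hi)][:,0]
    if len(s): print('green x min/max at y',lo,hi,np.percentile(s,[.3,99.7]).round(1))
E
python3 chk.py d1 .0215
```

```text
clock 69.65
tcp_pos [0.5293, -0.0693, 0.0132]
joint_pos [0.3311, 0.6131, -0.4152, 1.9778, 0.4042, 0.6313, 1.1103]
ft_force [-0.2879, -0.1476, -0.6094]
ft_torque [0.0084, 0.0063, -0.0967]
opening 0.0574
yaw of tool y 1.4576
blue n 4560
near line x [-64.2 -63.1 -61.9]
side -101 627 [-103.6 -102.3 -101.1]
side -35 368 [-35.1 -34.4 -33.7]
green y range at x -55 -40 [-97.2 -37.6]
green y range at x -40 -25 [-97.  -37.8]
green y range at x -15 0 [-97.  -37.8]
green y range at x 0 12 [-97.3 -37.7]
green x min/max at y -92 -80 [-58.4  31.7]
green x min/max at y -72 -62 [-59.8  31.7]
green x min/max at y -55 -45 [-59.8  31.7]
```

The fit is good: plate y −97.1…−37.7 against outline lines at −102.3/−34.4, near end −59.8 against −63.1. I'll shift 1 mm toward −y, set it down and release.

{"op": "jog_arm", "data": {"steps": [{"rot": [0,0,0],"linear": [0.01,-0.01,0],"grip": 0.5},{"rot": [0,0,0],"linear": [0.03,-0.01,0],"grip": 0.5},{"rot": [0,0,0],"linear": [0.03,-0.01,0],"grip": 0.5}]}}

```text
clock: 70.0
tcp_pos: [0.529, -0.0703, 0.0101]
eef_rot: [0.04, 0.706, -0.04, 0.706]
ft_force: [0.1, 0.4, 0.3]
opening: 0.0579
```

{"op": "jog_arm", "data": {"steps": [{"rot": [0,0,0],"linear": [0,0,0],"grip": 0.75},{"rot": [0,0,0],"linear": [0,0,0],"grip": 0.9},{"rot": [0,0,0],"linear": [0,0,0],"grip": 1},{"rot": [0,0,0],"linear": [0,0,0],"grip": 1},{"rot": [0,0,0],"linear": [-0.2,0,0],"grip": 1}]}}

```text
clock: 70.5
tcp_pos: [0.5275, -0.0702, 0.0286]
eef_rot: [0.04, 0.707, -0.04, 0.705]
ft_force: [0.5, 0.4, -0.1]
opening: 0.0855
```

{"op": "jog_arm", "data": {"steps": [{"rot": [0,0,0],"linear": [-0.3,0,0],"grip": 1},{"rot": [0,0,0],"linear": [-0.6,0,0],"grip": 1},{"rot": [0,0,0],"linear": [-1,0,0],"grip": 1},{"rot": [0,0,0],"linear": [-1,0,0],"grip": 1},{"rot": [0,0,0],"linear": [-1,0,0],"grip": 1}]}}

```text
clock: 71.0
tcp_pos: [0.5297, -0.0704, 0.131]
eef_rot: [0.04, 0.705, -0.04, 0.707]
ft_force: [-1.0, -1.1, -0.5]
opening: 0.0854
```

```bash
python3 chk.py d2 .020
python3 - <<'E'
from h import *
t=shot('top');plates(t,.01)
for s in spot_point('plate_1',t):print(np.round(s['position'],3),round(s['score'],2))
tocmd([.594,-.0095,.2])
E
```

```text
clock 71.0
tcp_pos [0.5297, -0.0704, 0.131]
joint_pos [0.4104, 0.4508, -0.5076, 1.8842, 0.2804, 0.8746, 1.2214]
ft_force [-1.0158, -1.096, -0.5004]
ft_torque [0.0003, 0.0381, -0.0024]
opening 0.0854
yaw of tool y 1.4574
blue n 2792
near line x [-64.  -63.3 -62. ]
side -101 253 [-103.5 -102.4 -101.3]
side -35 405 [-36.5 -35.3 -34.1]
green y range at x -55 -40 [-97.5 -39.1]
green y range at x -40 -25 [-97.6 -39.2]
green y range at x -15 0 [-97.  -39.1]
green y range at x 0 12 [-96.9 -39.3]
green x min/max at y -92 -80 [-58.9  27. ]
green x min/max at y -72 -62 [-58.8  27. ]
green x min/max at y -55 -45 [-58.8  40.7]
[0.668 0.488 0.004] 0.94
[ 0.43  -0.283  0.007] 0.64
[ 0.537 -0.072  0.013] 0.53
lin [-0.71   0.679  0.583] rot None
```

Plate B is seated: its centre is within 1 mm of the bay's and its far end is under the bar. Now I'll screw the bar down, winding the wrist anticlockwise first.

{"op": "jog_arm", "data": {"steps": [{"rot": [-0.04,0,0],"linear": [-0.4,0,0],"grip": 1},{"rot": [-0.085,0,0],"linear": [-0.5,0.2,0.2],"grip": 1},{"rot": [-0.13,0,0],"linear": [-0.5,0.68,0.58],"grip": 1},{"rot": [-0.17,0,0],"linear": [-0.5,0.68,0.58],"grip": 1},{"rot": [-0.21,0,0],"linear": [-0.5,0.68,0.58],"grip": 1}]}}

```text
clock: 71.65
tcp_pos: [0.5951, -0.0063, 0.1789]
eef_rot: [-0.193, 0.68, 0.195, 0.68]
ft_force: [-0.6, -0.5, -1.3]
opening: 0.0854
```

{"op": "jog_arm", "data": {"steps": [{"rot": [-0.045,0,0],"linear": [0,0,0],"grip": 1},{"rot": [-0.09,0,0],"linear": [0,0,0],"grip": 1},{"rot": [-0.106,0,0],"linear": [0,0,0],"grip": 1},{"rot": [-0.106,0,0],"linear": [0,0,0],"grip": 1}]}}

```text
clock: 72.05
tcp_pos: [0.5937, -0.0093, 0.1787]
eef_rot: [-0.301, 0.64, 0.302, 0.639]
ft_force: [0.0, -0.5, 0.1]
opening: 0.0857
```

Run:
```python
from h import *
st();p=keep('e0');tocmd([.594,-.0098,.0605])
for s in spot_point('knob_grip',p)[:2]:print(np.round(s['position'],4),s['score'])
```

```text
clock 72.05
tcp_pos [0.5937, -0.0093, 0.1787]
joint_pos [0.4365, 0.5477, -0.7545, 1.6702, 0.4122, 1.0922, 2.0119]
ft_force [0.0052, -0.5384, 0.1496]
ft_torque [0.0169, 0.0559, -0.0153]
opening 0.0857
yaw of tool y 2.4512
lin [ 1.185 -0.006 -0.002] rot None
[ 0.5983 -0.0098  0.0726] 0.89
```

{"op": "jog_arm", "data": {"steps": [{"rot": [0,0,0],"linear": [0.3,0,0],"grip": 1},{"rot": [0,0,0],"linear": [0.6,0,0],"grip": 1},{"rot": [0,0,0],"linear": [0.9,0,0],"grip": 1},{"rot": [0,0,0],"linear": [0.9,0,0],"grip": 1}]}}

```text
clock: 72.55
tcp_pos: [0.5915, -0.0099, 0.0863]
eef_rot: [-0.3, 0.642, 0.302, 0.638]
ft_force: [0.0, -0.9, -0.2]
opening: 0.0854
```

{"op": "jog_arm", "data": {"steps": [{"rot": [0,0,0],"linear": [0.15,0,0],"grip": 1},{"rot": [0,0,0],"linear": [0.28,0,0],"grip": 1},{"rot": [0,0,0],"linear": [0.28,0,0],"grip": 1}]}}

```text
clock: 72.85
tcp_pos: [0.5937, -0.0094, 0.061]
eef_rot: [-0.301, 0.64, 0.301, 0.639]
ft_force: [-0.2, -0.6, -0.2]
opening: 0.0852
```

Run:
```python
from h import *
st();tocmd([.594,-.0098,.0605])
```

```text
clock 72.85
tcp_pos [0.5937, -0.0094, 0.061]
joint_pos [0.38, 0.6748, -0.6751, 1.7826, 0.5329, 0.8765, 1.9099]
ft_force [-0.1641, -0.5703, -0.1699]
ft_torque [0.009, -0.0032, -0.0447]
opening 0.0852
yaw of tool y 2.4501
lin [ 0.005 -0.004 -0.001] rot None
```

{"op": "jog_arm", "data": {"steps": [{"rot": [0,0,0],"linear": [0,0,0],"grip": 0.5},{"rot": [0,0,0],"linear": [0,0,0],"grip": 0.2},{"rot": [0,0,0],"linear": [0,0,0],"grip": 0.2},{"rot": [0,0,0],"linear": [0,0,0],"grip": 0.2},{"rot": [0,0,0],"linear": [0,0,0],"grip": 0.2}]}}

```text
clock: 73.35
tcp_pos: [0.595, -0.0093, 0.0631]
eef_rot: [-0.301, 0.639, 0.301, 0.64]
ft_force: [-0.7, -0.6, 5.6]
opening: 0.0325
```

Run:
```python
from h import *
st()
```

```text
clock 73.35
tcp_pos [0.595, -0.0093, 0.0631]
joint_pos [0.3807, 0.6724, -0.6766, 1.7808, 0.5323, 0.8777, 1.9105]
ft_force [-0.7488, -0.5615, 5.6411]
ft_torque [-0.1362, 0.2442, -0.0703]
opening 0.0325
yaw of tool y 2.4501
```

Now turning clockwise, lowering 4 mm per rad.

{"op": "jog_arm", "data": {"steps": [{"rot": [0.047,0,0],"linear": [0.006,0,0],"grip": 0.2},{"rot": [0.094,0,0],"linear": [0.012,0,0],"grip": 0.2},{"rot": [0.141,0,0],"linear": [0.018,0,0],"grip": 0.2},{"rot": [0.188,0,0],"linear": [0.024,0,0],"grip": 0.2},{"rot": [0.235,0,0],"linear": [0.03,0,0],"grip": 0.2}]}}

```text
clock: 73.85
tcp_pos: [0.5951, -0.0097, 0.0601]
eef_rot: [-0.048, 0.705, 0.047, 0.706]
ft_force: [-0.5, -0.7, 3.8]
opening: 0.032
```

{"op": "jog_arm", "data": {"steps": [{"rot": [0.047,0,0],"linear": [0.006,0,0],"grip": 0.2},{"rot": [0.094,0,0],"linear": [0.012,0,0],"grip": 0.2},{"rot": [0.141,0,0],"linear": [0.018,0,0],"grip": 0.2},{"rot": [0.188,0,0],"linear": [0.024,0,0],"grip": 0.2},{"rot": [0.235,0,0],"linear": [0.03,0,0],"grip": 0.2}]}}

```text
clock: 74.35
tcp_pos: [0.595, -0.0101, 0.0572]
eef_rot: [0.21, 0.675, -0.21, 0.676]
ft_force: [-1.4, -2.4, 4.4]
opening: 0.0322
```

{"op": "jog_arm", "data": {"steps": [{"rot": [0.047,0,0],"linear": [0.006,0,0],"grip": 0.2},{"rot": [0.094,0,0],"linear": [0.012,0,0],"grip": 0.2},{"rot": [0.141,0,0],"linear": [0.018,0,0],"grip": 0.2},{"rot": [0.188,0,0],"linear": [0.024,0,0],"grip": 0.2},{"rot": [0.235,0,0],"linear": [0.03,0,0],"grip": 0.2}]}}

```text
clock: 74.85
tcp_pos: [0.5947, -0.0103, 0.0542]
eef_rot: [0.44, 0.553, -0.44, 0.554]
ft_force: [-1.1, -4.2, 6.6]
opening: 0.032
```

Run:
```python
from h import *
st()
```

```text
clock 74.85
tcp_pos [0.5947, -0.0103, 0.0542]
joint_pos [-0.0079, 0.5845, -0.0933, 1.8221, 0.0781, 0.7377, 0.0852]
ft_force [-1.062, -4.25, 6.6389]
ft_torque [-0.7634, 0.5456, -0.0031]
opening 0.032
yaw of tool y 0.2288
```

{"op": "jog_arm", "data": {"steps": [{"rot": [0.047,0,0],"linear": [0.006,0,0],"grip": 0.2},{"rot": [0.094,0,0],"linear": [0.012,0,0],"grip": 0.2},{"rot": [0.141,0,0],"linear": [0.018,0,0],"grip": 0.2},{"rot": [0.188,0,0],"linear": [0.024,0,0],"grip": 0.2},{"rot": [0.235,0,0],"linear": [0.03,0,0],"grip": 0.2}]}}

```text
clock: 75.35
tcp_pos: [0.5943, -0.0103, 0.0512]
eef_rot: [-0.61, -0.358, 0.61, -0.358]
ft_force: [-4.1, -3.7, 8.6]
opening: 0.0324
```

{"op": "jog_arm", "data": {"steps": [{"rot": [0.047,0,0],"linear": [0.006,0,0],"grip": 0.2},{"rot": [0.094,0,0],"linear": [0.012,0,0],"grip": 0.2},{"rot": [0.141,0,0],"linear": [0.018,0,0],"grip": 0.2},{"rot": [0.188,0,0],"linear": [0.024,0,0],"grip": 0.2},{"rot": [0.235,0,0],"linear": [0.03,0,0],"grip": 0.2}]}}

```text
clock: 75.85
tcp_pos: [0.5941, -0.0099, 0.0483]
eef_rot: [-0.698, -0.114, 0.698, -0.114]
ft_force: [-5.6, -2.6, 11.1]
opening: 0.0319
```

{"op": "jog_arm", "data": {"steps": [{"rot": [0.047,0,0],"linear": [0.006,0,0],"grip": 0.2},{"rot": [0.094,0,0],"linear": [0.012,0,0],"grip": 0.2},{"rot": [0.141,0,0],"linear": [0.018,0,0],"grip": 0.2},{"rot": [0.188,0,0],"linear": [0.024,0,0],"grip": 0.2},{"rot": [0.235,0,0],"linear": [0.03,0,0],"grip": 0.2}]}}

```text
clock: 76.35
tcp_pos: [0.5941, -0.0096, 0.0453]
eef_rot: [-0.692, 0.145, 0.692, 0.146]
ft_force: [-5.5, -0.4, 10.7]
opening: 0.0322
```

Run:
```python
from h import *
st()
```

```text
clock 76.35
tcp_pos [0.5941, -0.0096, 0.0453]
joint_pos [-0.4229, 0.6414, 0.5154, 1.8657, -0.4478, 0.7512, -1.6448]
ft_force [-5.5011, -0.3824, 10.6598]
ft_torque [-0.4138, 1.2178, 0.0074]
opening 0.0322
yaw of tool y -1.9856
```

{"op": "jog_arm", "data": {"steps": [{"rot": [0.03,0,0],"linear": [0.003,0,0],"grip": 0.2},{"rot": [0.06,0,0],"linear": [0.003,0,0],"grip": 0.2},{"rot": [0.08,0,0],"linear": [0.003,0,0],"grip": 0.2}]}}

```text
clock: 76.65
tcp_pos: [0.596, -0.0109, 0.0451]
eef_rot: [0.67, -0.23, -0.667, -0.23]
ft_force: [1.7, -6.5, 5.2]
opening: 0.0325
```

Run:
```python
from h import *
st()
```

```text
clock 76.65
tcp_pos [0.596, -0.0109, 0.0451]
joint_pos [-0.4663, 0.6589, 0.5852, 1.868, -0.5075, 0.7635, -1.8359]
ft_force [1.6787, -6.5396, 5.1878]
ft_torque [-2.0492, -1.0028, 1.17]
opening 0.0325
yaw of tool y -2.233
```

{"op": "jog_arm", "data": {"steps": [{"rot": [0.03,0,0],"linear": [0,0,0],"grip": 0.2},{"rot": [0.05,0,0],"linear": [0,0,0],"grip": 0.2},{"rot": [0.05,0,0],"linear": [0,0,0],"grip": 0.2}]}}

```text
clock: 76.95
tcp_pos: [0.5976, -0.0129, 0.0452]
eef_rot: [0.652, -0.282, -0.646, -0.281]
ft_force: [7.5, -11.2, -1.9]
opening: 0.0322
```

Run:
```python
from h import *
st()
```

```text
clock 76.95
tcp_pos [0.5976, -0.0129, 0.0452]
joint_pos [-0.4921, 0.6712, 0.63, 1.8689, -0.5444, 0.7726, -1.9561]
ft_force [7.4658, -11.1636, -1.8583]
ft_torque [-2.6532, -1.5861, 1.255]
opening 0.0322
yaw of tool y -2.3892
```

{"op": "jog_arm", "data": {"steps": [{"rot": [0,0,0],"linear": [0,0,0],"grip": 1},{"rot": [0,0,0],"linear": [0,0,0],"grip": 1},{"rot": [0,0,0],"linear": [0,0,0],"grip": 1},{"rot": [0,0,0],"linear": [0,0,0],"grip": 1},{"rot": [0,0,0],"linear": [-0.3,0,0],"grip": 1}]}}

```text
clock: 77.45
tcp_pos: [0.5918, -0.0084, 0.0713]
eef_rot: [-0.647, 0.281, 0.651, 0.28]
ft_force: [-0.3, 0.3, 0.0]
opening: 0.0853
```

{"op": "jog_arm", "data": {"steps": [{"rot": [0,0,0],"linear": [-0.5,0,0],"grip": 1},{"rot": [0,0,0],"linear": [-1,0,0],"grip": 1},{"rot": [0,0,0],"linear": [-1,0,0],"grip": 1},{"rot": [0,0,0],"linear": [-1,0,0],"grip": 1}]}}

```text
clock: 77.85
tcp_pos: [0.5949, -0.0088, 0.175]
eef_rot: [0.65, -0.28, -0.648, -0.281]
ft_force: [-0.1, 0.4, -0.8]
opening: 0.0856
```

{"op": "jog_arm", "data": {"steps": [{"rot": [-0.047,0,0],"linear": [-0.3,0,0],"grip": 1},{"rot": [-0.094,0,0],"linear": [-0.6,0,0],"grip": 1},{"rot": [-0.141,0,0],"linear": [-0.6,0,0],"grip": 1},{"rot": [-0.188,0,0],"linear": [-0.6,0,0],"grip": 1},{"rot": [-0.235,0,0],"linear": [-0.6,0,0],"grip": 1}]}}

```text
clock: 78.35
tcp_pos: [0.5934, -0.0087, 0.2323]
eef_rot: [-0.706, 0.025, 0.708, 0.025]
ft_force: [0.1, -0.6, -0.0]
opening: 0.0855
```

{"op": "jog_arm", "data": {"steps": [{"rot": [-0.047,0,0],"linear": [0,0,0],"grip": 1},{"rot": [-0.094,0,0],"linear": [0,0,0],"grip": 1},{"rot": [-0.141,0,0],"linear": [0,0,0],"grip": 1},{"rot": [-0.188,0,0],"linear": [0,0,0],"grip": 1},{"rot": [-0.235,0,0],"linear": [0,0,0],"grip": 1}]}}

```text
clock: 78.85
tcp_pos: [0.5933, -0.0088, 0.232]
eef_rot: [-0.667, -0.232, 0.669, -0.231]
ft_force: [-0.4, 0.1, -0.5]
opening: 0.0857
```

```bash
python3 chk.py f0 .020
python3 - <<'E'
from h import *
p=pickle.load(open('f0.pkl','rb'));q=shot('wrist')
for n in ('knob_grip','plate_1','tray'):
    for s in spot_point(n,q)[:3]:print(n,np.round(s['position'],4),round(s['score'],2))
t=shot('top')
for n in ('plate_1','jar_a','beaker'):
    for s in spot_point(n,t):print(n,np.round(s['position'],3),round(s['score'],2))
cv2.imwrite('pics/fin.png',q['img'][:,:,::-1])
E
```

```text
clock 78.85
tcp_pos [0.5933, -0.0088, 0.232]
joint_pos [-0.3693, 0.3965, 0.4135, 1.6743, -0.1743, 1.1107, -0.8105]
ft_force [-0.4007, 0.1273, -0.4877]
ft_torque [-0.0353, 0.0084, 0.0052]
opening 0.0857
yaw of tool y -0.9045
blue n 738
near line x [-64.7 -63.9 -63. ]
side -101 114 [-103.8 -102.9 -102.2]
side -35 170 [-36.6 -35.4 -34.4]
green y range at x -55 -40 [-97.6 -39.4]
green y range at x -40 -25 [-97.5 -39.1]
green y range at x -15 0 [-97.4 -39. ]
green y range at x 0 12 [-97.6 -38.8]
green x min/max at y -92 -80 [-58.5  14.1]
green x min/max at y -72 -62 [-58.6  13.9]
green x min/max at y -55 -45 [-58.6  14.4]
knob_grip [ 0.5953 -0.0074  0.053 ] 0.78
plate_1 [ 0.4299 -0.2819  0.0007] 0.77
plate_1 [ 0.5383 -0.0745  0.0078] 0.72
plate_1 [0.664 0.491 0.003] 0.89
plate_1 [ 0.433 -0.281  0.008] 0.79
jar_a [ 0.753  0.108 -0.   ] 0.8
jar_a [0.702 0.332 0.003] 0.69
jar_a [0.548 0.06  0.011] 0.65
jar_a [ 0.746 -0.108 -0.002] 0.6
jar_a [ 0.507  0.536 -0.004] 0.6
beaker [ 0.526 -0.492 -0.001] 0.81
```

View pics/fin.png

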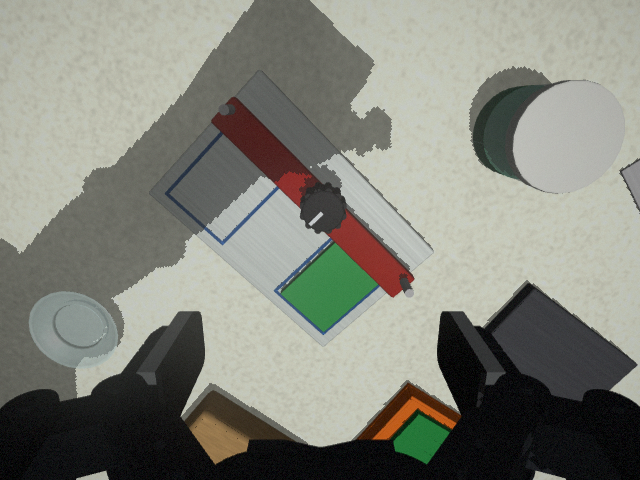

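The last picture shows the bar down over plate B in the right bay (px 325,290), plate A in the tray (px 420,440), and the jars and beaker in place. The robot touches nothing, so I'm handing in.

```bash
python3 -c "
from rig import manip
print(manip.job_done())"
```

```text
the job is handed in; nothing more can be done
None
```

The job is handed in. I found two green plates and no third; the flat one is in the right bay under the lowered bar and the rocking one is in the orange reject tray.

**What I did**
- **Bar up:** I turned the knob anticlockwise to the end stop. The knob was then seen at z ≈ 73 mm, which matches the bar fully up.
- **Plate A (first near 0.60, 0.235):** it rocked on the slab. Pressing one corner lowered it and raised the opposite one, and there was no resistance at 22.5 mm. It now lies on the tray floor, centred near (0.431, −0.299).
- **Plate B (first near 0.472, 0.374):** all four corners stayed solid at about 23 mm and its outline did not change. It lies in the right bay, within about 1 mm of centre, with its far end under the bar.
- **Bar down:** I turned the knob clockwise to the end stop, with 1.2 N m felt. The gripper came down 18.0 mm with it, and the knob was last seen at z ≈ 53 mm against the 55 mm expected.
- **Bystanders:** the jars and the beaker show at their starting positions.

**What went wrong or disagreed**
- **Two high presses:** one corner press on plate A reached 57 N at the fingertips, and one push jammed at about 43 N sideways and 51 N vertically. The wrist stayed under 120 N. I took these as fingertip contact, not the arm or gripper body, but I could not check how the 40 N rule counts them.
- **Missed grips:** three grips of plate A closed too high, and it slid off the slab's edge. I pushed it back, gripped it lower and carried it to the tray.
- **Warp measurement:** camera triangulation gave only about 3 mm of corner lift on plate A, where the description says 6 mm. I judged it by the rocking itself.
- **Tray reading:** the network places plate A about 17 mm from my own measurement; both are well inside the tray.

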